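# Tea tins lid up and flush in the caddy

## Robot

A 6-joint arm with a two-finger parallel gripper is mounted at the origin on the work surface. World frame = base frame: x ahead of the robot, y to its left, z up, the work surface at z = 0. Lengths are in mm, angles in rad, forces in N, time in s.
With the tool pointing down it reaches from about 350 to 775 mm from the base axis. Payload 7.3 kg.
Tool frame: the origin (TCP) lies between the finger pads; the fingertips stand 25 mm ahead of it and the grasp point (between the pads) lies 6 mm ahead of it; z points along the fingers, y is the direction in which the jaws open and shut (so a half turn about z gives the same grasp; the last joint's range is limited). The gripper opens to 92 mm and grips with 3 to 60 N. Pads are 19 mm wide; open, the fingers measure 130 mm over their backs; the gripper's body (75 mm by 190 mm) begins 47 mm behind the grasp point.
Start: joints at [-0.146, 0.342, 1.524, -0, 1.275, -0.146], TCP at [525.017, 0.02, 251.741] pointing down, gripper open.
Joint ranges: [-2.53, 2.53], [-0.77, 2.02], [0.04, 2.7], [-1, 4.14], [0.28, 2.66], [-3.11, 3.11]. Speed limits (rad/s): [2.57, 2.57, 3.14, 3.14, 3.14, 3.14].

## Interface

Orientations are given as [roll, pitch, yaw] about the fixed x, y, z axes, in that order (R = Rz(yaw) Ry(pitch) Rx(roll)).
In Python, from plant import get_obs, capture, calibration, close_job gives the robot as it stands. The module is installed in compiled form; this text tells all that it offers.
- The arm moves only by the shell command python3 -m jog 'ROWS'. ROWS is JSON, one flat list of numbers, 5 for each row, row after row: the closure, from 0 (fully open) to 1 (shut), then the shift along the tool's x, y, z in mm, then the turn about the tool's z in degrees. In form: [fingers, tx, ty, tz, yaw, fingers, tx, ty, tz, yaw, ...]. A call has 1 to 5 rows; each row shifts and turns the pose as measured when the row begins, along the tool's axes as they then stand; what a row does not reach is not made up. A row lasts 1/10 s, in which the tool goes at most 50 mm and 8.59 degrees, less where a joint would pass 70% of its speed; a pose out of reach is approached as far as the arm can. A call is refused whole if a number of a shift passes 50 or a number of a turn 8.59, either way. A call with a gripper value outside its range is refused whole. The fingers move at their own pace and stop on an object; the grip force is fixed at half the most. Time passes only in rows, so rows that do not move let the fingers close. It gives the time, the measured TCP pose, the force and the opening at its end, in the units of the state.
- get_obs(): the state, without advancing time (a new reading comes with each control period).
- capture(name): name is "scene" or "side" or "wrist"; returns (picture, depth): 384x512x3 uint8, red, green, blue; 384x512 float32, mm along the optical axis (not along the pixel's ray), 0 where there is no reading.
- calibration(name): a dict with "fovy" (degrees; the focal length in pixels is half the picture's height over the tangent of half this angle, whatever the lens; pixels are square), "cx", "cy" (the principal point, pixels), "k1" (the pictures are not rectified: a ray, as slopes to the right and down, at radius r is drawn at 1 + k1 r^2 times it, then the intrinsics apply), "R" (3x3) and "t" (3): a world point X has camera coordinates R X + t. Camera axes: x right, y down, z forward; pixel columns grow to the right and rows downward; lengths in mm; the calibration is good to about 2 mm. A picture is of the moment at which its call begins: read the wrist's pose just before it. calibration takes no time and is no camera call; for the wrist camera it gives the pose at the moment of the call.
- close_job(): hands the job in, once; it reports no verdict.
The state is a dict: "time": time; "joint_positions": joint angles; "dq": joint speeds; "tau": joint torques, N m; "tool_pos": TCP position; "tcp_rot": TCP orientation; "contact_force": force on the tool from outside, world axes, zero at the start; "moment": the same for the moment, N m; "grip_width": finger opening in mm.
Only numpy, scipy, OpenCV 4.12 (cv2) and the standard library are available. Lean on these libraries where they do the work, as an engineer would, in place of code of your own. Each camera call takes 0.05 s, during which the arm holds its last target.

## Task

Tip each steel tea tin on the coffee table over its edges until its round cork lid faces up and it lies flat on the table. Once all the tins lie lid up on the table, put each one lid up into its own pocket of the wooden caddy and press it down until its top is flush with the caddy's top. Leave the mug, the sugar canister and the bowl where they are.

Things in the scene. Friction and masses are not known exactly. Their poses are not given: they have to be found in the camera images.
- tin_a_mid (a point): steel tea tin, box 92 (own x) x 56 (own y) x 50 (own z) mm, ~250 g, may be absent. One 92 x 56 face, the lid face, has a flush round cork lid 42 mm across; the opposite face is plain; a dark 7 mm band runs round the other four faces, 10 mm from the lid face. Point: the tin's centre; +z points out of the lid face. Starts standing on an end, lid facing roughly away from the robot.
- tin_b_mid (a point): steel tea tin, box 92 (own x) x 56 (own y) x 50 (own z) mm, ~250 g, may be absent. One 92 x 56 face, the lid face, has a flush round cork lid 42 mm across; the opposite face is plain; a dark 7 mm band runs round the other four faces, 10 mm from the lid face. Point: the tin's centre; +z points out of the lid face. Starts standing on an end, lid facing roughly towards the robot.
- tin_c_mid (a point): steel tea tin, box 92 (own x) x 56 (own y) x 50 (own z) mm, ~250 g, may be absent. One 92 x 56 face, the lid face, has a flush round cork lid 42 mm across; the opposite face is plain; a dark 7 mm band runs round the other four faces, 10 mm from the lid face. Point: the tin's centre; +z points out of the lid face. Starts lying lid down, long side roughly away from the robot.
- caddy: wooden caddy fixed to the table, 126 (x) x 242 (y) x 58 mm high, origin under its centre. Three open-topped pockets in a row along its y, each 98 (x) x 62 (y) mm inside, walls 14 mm. Each has a stiff sliding cork floor, 19 to 25 mm below the caddy top at first: it bears a tin unmoved, slides down when pushed slowly (20 mm/s) with about 12 N, stays there, and stops 50 mm below the top.
- pocket0 (a point): centre of the mouth of the pocket at the -y end of the caddy, level with the caddy's top (58 mm above the table); axes as the caddy's
- pocket1 (a point): same, middle pocket
- pocket2 (a point): same, pocket at the +y end of the caddy
- floor0 (a joint): how far the cork floor of pocket0 is pushed down: 0 (25 mm below the caddy's top) to 0.025 m (50 mm below it)
- floor1 (a joint): same for pocket1
- floor2 (a joint): same for pocket2
- mug: empty white porcelain mug, 80 mm across, 90 mm high, on a dark round coaster 104 mm across and 6 mm thick (fixed) beyond the work; origin under its centre. Bystander.
- canister: steel sugar canister with twist cap, 88 mm across, 126 mm high, beyond the work; origin under its centre. Bystander.
- bowl: yellow plastic bowl, 150 mm across, 55 mm high, beyond the work; origin under its centre. Bystander.
There are look-alikes about, which are no part of the job. What is shaped like the part that bears tin_a_mid but green, orange or turquoise is not meant.

How it is judged (in metres and radians):
On the way:
1. every tin lies flat on the table, out of the caddy, lid up (angle between each of tin_a_mid, tin_b_mid, tin_c_mid's own z axis and vertical below 0.12 rad and height (world z) of each of tin_a_mid, tin_b_mid, tin_c_mid below 0.031 m and horizontal distance between each of tin_a_mid, tin_b_mid, tin_c_mid and pocket0 above 0.06 m and horizontal distance between each of tin_a_mid, tin_b_mid, tin_c_mid and pocket1 above 0.06 m and horizontal distance between each of tin_a_mid, tin_b_mid, tin_c_mid and pocket2 above 0.06 m), for 0.2 s.
At the end, for the whole second after the job is handed in: every tin present sits in a pocket of the caddy (centre within 10 mm of the pocket's), lid up within 0.12 rad, pressed down until its top stands no more than 2.5 mm above the caddy's top (angle between each of tin_a_mid, tin_b_mid, tin_c_mid's own z axis and vertical below 0.12 rad and z of each of tin_a_mid, tin_b_mid, tin_c_mid in the frame of caddy below 0.0355 m and (horizontal distance between tin_a_mid and pocket0 below 0.01 m or horizontal distance between tin_a_mid and pocket1 below 0.01 m or horizontal distance between tin_a_mid and pocket2 below 0.01 m) and (horizontal distance between tin_b_mid and pocket0 below 0.01 m or horizontal distance between tin_b_mid and pocket1 below 0.01 m or horizontal distance between tin_b_mid and pocket2 below 0.01 m) and (horizontal distance between tin_c_mid and pocket0 below 0.01 m or horizontal distance between tin_c_mid and pocket1 below 0.01 m or horizontal distance between tin_c_mid and pocket2 below 0.01 m)); the robot touches nothing.
It fails at once if the mug is shifted more than 30 mm or tipped over (distance of mug from where it was at the start of the episode above 0.03 m or angle between mug's own z axis and vertical above 0.5 rad).
It fails at once if the canister is shifted more than 30 mm or tipped over (distance of canister from where it was at the start of the episode above 0.03 m or angle between canister's own z axis and vertical above 0.5 rad).
It fails at once if the bowl is shifted more than 30 mm or tipped over (distance of bowl from where it was at the start of the episode above 0.03 m or angle between bowl's own z axis and vertical above 0.5 rad).
Of tin_a, tin_b, tin_c only 2 to 3 are there at a start; the rules pass over those that are not, and their reading is None.
At some moment in a run one of tin_a, tin_b, tin_c may be knocked a few centimetres aside while the robot is not near it.
Once in a run the grip may slacken for a moment while it holds something.
It also fails if it takes over 210 s, if anything falls off the work surface, if the arm or the gripper's body presses on something with over 40 N, if the wrist force passes 120 N, or if a joint passes its speed limit or range.

## Working session

There is one attempt and no reset: what is moved stays moved. The work goes in short steps, Python scripts to look and compute and a shell command to move; the robot and the scene stay as the last step left them, time stands still between calls to the robot, and variables do not carry over. Pictures are saved under pics/ and viewed, and the job is handed in when it is done.

```bash
mkdir -p pics; ls
cat > h.py <<'E'
import numpy as np, cv2
from plant import get_obs, capture, calibration
def K(c,shape=(384,512)):
    f=shape[0]/2/np.tan(np.radians(c['fovy'])/2); return f
def ray(c,u,v):
    f=K(c); x=(u-c['cx'])/f; y=(v-c['cy'])/f
    r0=np.hypot(x,y); r=r0
    for _ in range(20): r=r0/(1+c['k1']*r*r)
    s=r/r0 if r0>0 else 1
    return np.array([x*s,y*s,1.0])
def p2w(c,u,v,d):
    return np.array(c['R']).T@(ray(c,u,v)*d-np.array(c['t']))
def onz(c,u,v,z):
    R=np.array(c['R']);o=-R.T@np.array(c['t']);dr=R.T@ray(c,u,v)
    return o+dr*(z-o[2])/dr[2]
def proj(c,X):
    p=np.array(c['R'])@np.array(X)+np.array(c['t']); x,y=p[0]/p[2],p[1]/p[2]
    k=1+c['k1']*(x*x+y*y); f=K(c); return np.array([c['cx']+f*x*k,c['cy']+f*y*k])
def cloud(c,D):
    f=K(c);H,W=D.shape
    u,v=np.meshgrid(np.arange(W),np.arange(H));x=(u-c['cx'])/f;y=(v-c['cy'])/f
    r0=np.hypot(x,y);r=r0.copy()
    for _ in range(20): r=r0/(1+c['k1']*r*r)
    s=np.where(r0>0,r/np.maximum(r0,1e-9),1)
    P=np.stack([x*s*D,y*s*D,D],-1)-np.array(c['t'])
    return P@np.array(c['R'])
def snap(name,fn):
    c=calibration(name);a,d=capture(name)
    cv2.imwrite(f'pics/{fn}.png',a[...,::-1]);np.savez(f'pics/{fn}.npz',a=a,d=d,**{k:np.array(v) for k,v in c.items()})
    return c,a,d
def load(fn):
    z=np.load(f'pics/{fn}.npz');return z,z['a'],z['d']
def crop(fn,out,u0,v0,u1,v1,s):
    a=cv2.imread(f'pics/{fn}.png')[v0:v1,u0:u1];cv2.imwrite(f'pics/{out}.png',cv2.resize(a,None,fx=s,fy=s,interpolation=cv2.INTER_CUBIC))
E
python3 - <<'E'
from h import *
for n in ['scene','side','wrist']:
    c,a,d=snap(n,n+'0'); print(n,{k:np.round(v,3).tolist() for k,v in c.items()})
print(get_obs())
E
```

```text
pics
scene {'fovy': 54.817, 'cx': 263.392, 'cy': 195.314, 'k1': 0.033, 'R': [[-0.566, 0.824, -0.016], [0.548, 0.362, -0.755], [-0.616, -0.436, -0.656]], 't': [235.719, -291.972, 1493.387]}
side {'fovy': 46.221, 'cx': 253.837, 'cy': 187.919, 'k1': -0.05, 'R': [[-0.837, -0.547, 0.004], [-0.333, 0.504, -0.797], [0.434, -0.668, -0.604]], 't': [509.068, 200.976, 1027.851]}
wrist {'fovy': 71.94, 'cx': 254.551, 'cy': 187.726, 'k1': -0.044, 'R': [[1.0, -0.0, -0.001], [0.0, -0.958, 0.288], [-0.001, -0.288, -0.958]], 't': [-524.247, -35.495, 390.389]}
{'time': 0.15, 'joint_positions': array([-1.46019865e-01,  3.42547489e-01,  1.52477825e+00,  2.97219599e-06,
        1.27537587e+00, -1.45991964e-01]), 'dq': array([ 0.00047001, -0.00174812, -0.00245842,  0.00050381, -0.00183365,
       -0.00205021]), 'tau': array([ 7.52666965e-04, -4.31470585e+01, -2.44352603e+01,  7.18239485e-02,
        5.38185902e-02, -1.32920518e-04]), 'tool_pos': array([5.24738455e+02, 5.11363009e-02, 2.51219224e+02]), 'tcp_rot': array([-3.14049590e+00, -1.64137018e-04,  1.57076747e+00]), 'contact_force': array([-0.55834541,  0.37851305, -0.33638388]), 'moment': array([ 0.0269133 ,  0.00291329, -0.01501696]), 'grip_width': 91.87836987059862}
```

View pics/scene0.png

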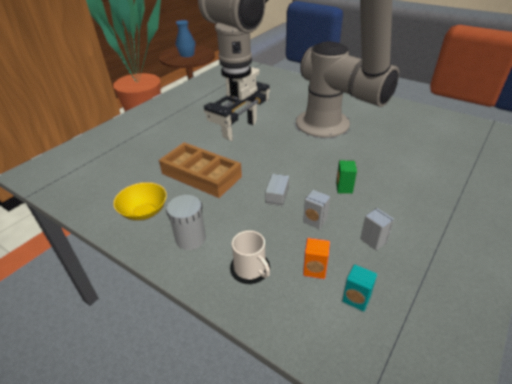

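View pics/side0.png

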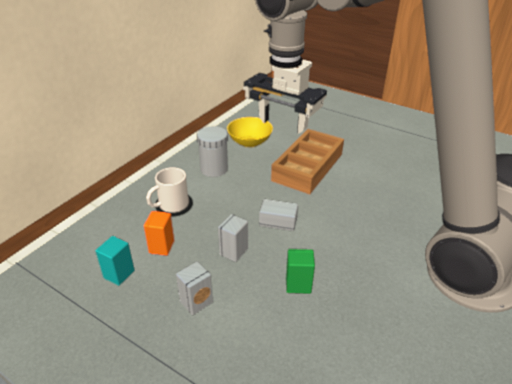

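View pics/wrist0.png

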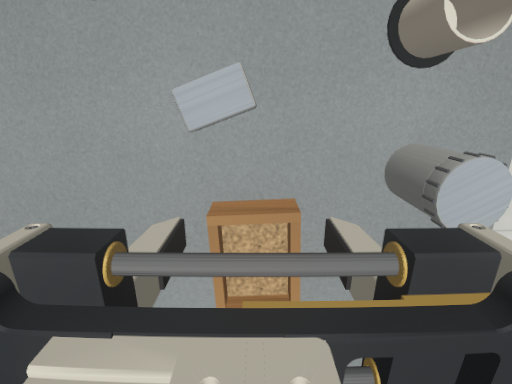

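Run:
```python
from h import *
for n in ['scene','side']:
    c,a,d=load(n+'0'); P=cloud(c,d); print(n,'cam',-np.array(c['R']).T@np.array(c['t']))
    m=(d>0)&(P[...,2]>8)&(P[...,2]<150)&(P[...,0]>250)&(P[...,0]<1000)&(np.abs(P[...,1])<700)
    k,lab,st,ce=cv2.connectedComponentsWithStats(m.astype(np.uint8))
    for i in range(1,k):
        if st[i,4]<60: continue
        q=P[lab==i]; zt=np.percentile(q[:,2],98)
        # top pts
        t=q[q[:,2]>zt-6]; rc=cv2.minAreaRect(t[:,:2].astype(np.float32))
        rf=cv2.minAreaRect(q[:,:2].astype(np.float32))
        print(np.round(ce[i]),st[i,4],'zt',round(zt,1),'top',np.round(np.array([*rc[0],*rc[1],rc[2]]),1),'full',np.round(np.array([*rf[0],*rf[1],rf[2]]),1))
```

```text
scene cam [1213.71598131  561.98768921  762.94162551]
[201. 168.] 2638 zt 59.8 top [ 527.5 -174.9  130.6  245.5    2.2] full [ 528.3 -176.3  131.7  247.8    2.8]
[346. 176.] 576 zt 94.2 top [329.5 250.6  56.2  49.4  29.9] full [331.  250.4  60.   50.8  32.5]
[277. 189.] 577 zt 52.5 top [474.8  91.8  94.6  55.3  21.6] full [476.1  92.2  96.   56.6  19.9]
[140. 200.] 1374 zt 56.1 top [ 757.  -199.7  148.5  148.9   21. ] full [ 757.  -199.7  148.5  148.9   21. ]
[316. 208.] 763 zt 93.8 top [509.9 244.6  51.3  55.3   3.7] full [510.6 244.3  57.2  53.1  89.6]
[187. 221.] 1616 zt 128.0 top [760.1  -7.9  85.   88.2  36.4] full [760.8  -7.6  86.5  88.8  35.1]
[376. 228.] 907 zt 94.4 top [491.4 411.2  54.9  53.6  75.8] full [491.2 411.4  57.6  53.6  76.4]
[250. 255.] 1451 zt 97.1 top [749.3 185.5  78.7  77.   34.3] full [747.5 196.4  80.4 109.9  15.1]
[316. 257.] 889 zt 94.4 top [665.1 327.2  50.2  55.6  24.3] full [666.6 327.6  52.6  57.   25.2]
[359. 287.] 1077 zt 95.1 top [687.2 447.8  50.1  54.5   4. ] full [687.6 447.8  51.   55.7   4. ]
side cam [ 47.48048648 863.96018431 779.31880586]
[228. 142.] 2288 zt 128.3 top [759.3  -8.9  87.4  84.8  19.7] full [ 757.5 -118.4  312.6  147.7   89.5]
[307. 160.] 2805 zt 61.1 top [ 528.  -176.1  128.2  248.9    2.1] full [ 527.6 -176.2  129.   250.4    2.4]
[165. 208.] 2406 zt 96.8 top [709.4 251.   75.2 238.7  30.4] full [718.  254.8  98.3 236.8  22.7]
[278. 213.] 966 zt 53.3 top [474.1  91.1  91.4  60.7  20.6] full [474.4  92.2  92.6  62.2  20.2]
[233. 236.] 1105 zt 94.7 top [507.2 244.   50.7  58.8   1.3] full [507.9 244.2  53.2  59.1   1.5]
[115. 259.] 1306 zt 94.2 top [684.2 448.6  52.7  57.6   4.2] full [683.9 449.2  53.1  58.8   2.5]
[300. 270.] 1173 zt 94.4 top [327.7 250.   56.4  51.7  30.8] full [327.2 250.6  56.6  54.1  31.6]
[194. 287.] 1352 zt 94.3 top [486.7 411.9  54.7  51.3  74.9] full [486.  412.6  55.6  53.   75. ]
```

```bash
python3 -c "
from h import *
crop('scene0','s_c',140,130,420,320,2.8)
crop('side0','d_c',60,110,360,330,2.6)"
```

```text
(no output)
```

View pics/s_c.png

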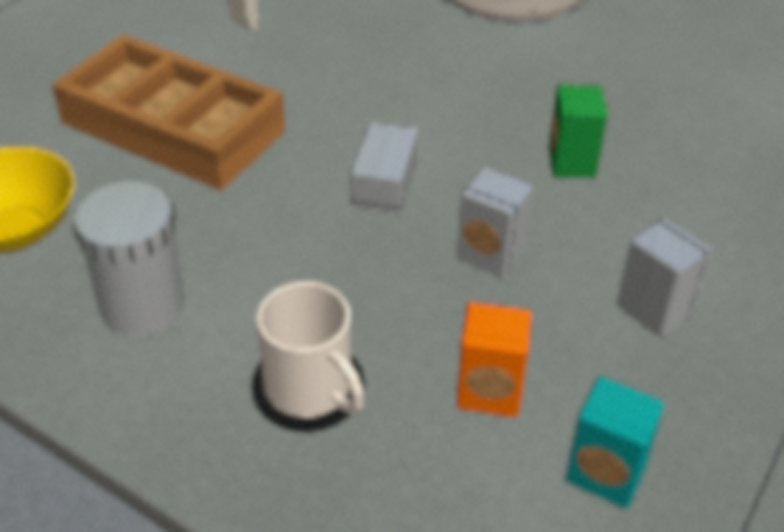

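View pics/d_c.png

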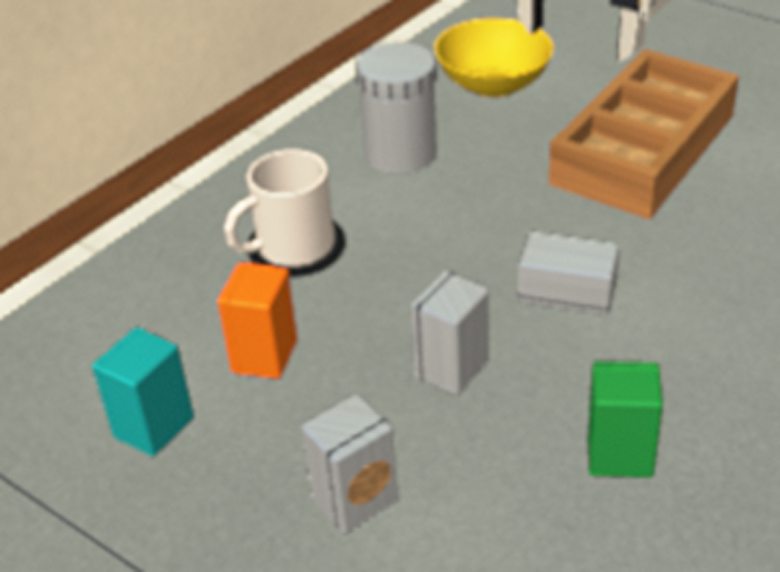

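The steel boxes are at scene (277,188), lid down, so tin_c; (316,208), cork on the far side, so tin_a; and (377,228), cork visible in side at (200,290) facing the robot, so tin_b. The green, orange and turquoise boxes are decoys. I'll start with tin_a and push its top towards the robot from the far side.

```bash
python3 -m jog '[1,48,8.6,0,0,1,48,8.6,0,0,1,48,8.6,0,0,1,48,8.6,0,0,1,48,8.6,0,0]'; python3 -c "
from h import *;o=get_obs();print(o['tool_pos'],o['tcp_rot'],o['grip_width'],o['time'])"
```

```text
time: 0.65
tool_pos: [569.9, 240.4, 249.7]
tcp_rot: [-3.138, 0.002, 1.558]
contact_force: [1.1, -1.0, 0.1]
grip_width: 56.5
[569.94392857 240.4338214  249.71311023] [-3.13846235e+00  2.47734387e-03  1.55813778e+00] 56.527098526132484 0.65
```

```bash
python3 -m jog '[1,4,0,45,0.7,1,0,0,45,0,1,0,0,45,0,1,0,0,14,0,1,0,0,0,0]'; python3 -c "
from h import *;c,a,d=snap('wrist','w1');snap('scene','s1')"
```

```text
time: 1.15
tool_pos: [569.9, 253.8, 94.7]
tcp_rot: [-3.141, -0.0, 1.556]
contact_force: [0.8, 0.4, 0.8]
grip_width: 16.6
```

View pics/w1.png

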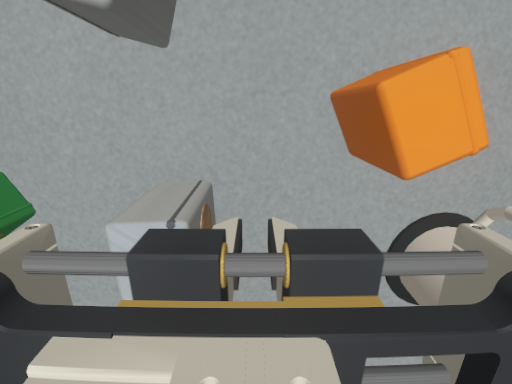

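View pics/s1.png

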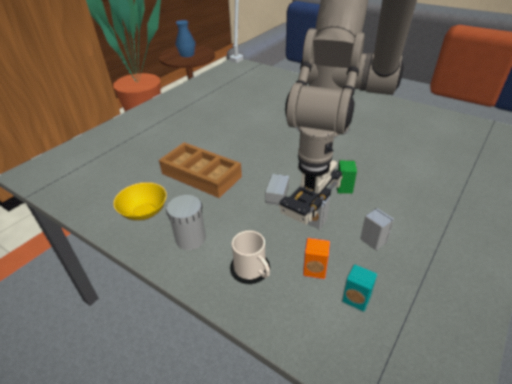

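```bash
python3 -m jog '[1,-9,-2,0,0.8,1,0,-6,0,0,1,0,-8,0,0,1,0,-8,0,0,1,0,-8,0,0]'; python3 -c "
from h import *;c,a,d=snap('wrist','w2')"
```

```text
time: 1.75
tool_pos: [540.5, 245.1, 103.1]
tcp_rot: [3.127, -0.005, 1.539]
contact_force: [2.2, 0.2, 1.8]
grip_width: 0.6
```

View pics/w2.png

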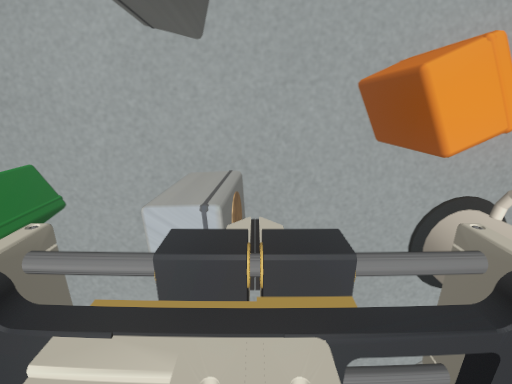

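```bash
python3 -m jog '[1,0,-8,3,-1.5,1,0,-8,2,0,1,0,-8,0,0,1,0,-8,0,0,1,0,-8,0,0]'; python3 -c "
from h import *;c,a,d=snap('wrist','w3');snap('side','d3')"
```

```text
time: 2.3
tool_pos: [495.3, 246.0, 96.9]
tcp_rot: [3.129, -0.004, 1.568]
contact_force: [0.7, -0.0, 0.6]
grip_width: 0.4
```

View pics/w3.png

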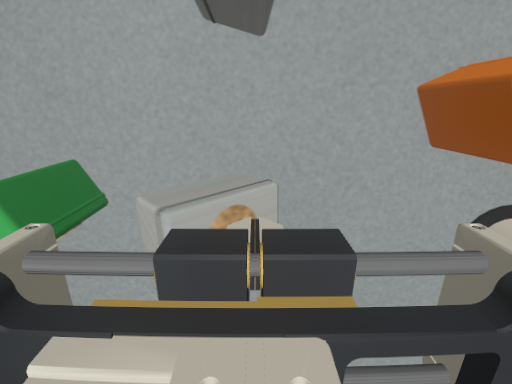

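View pics/d3.png

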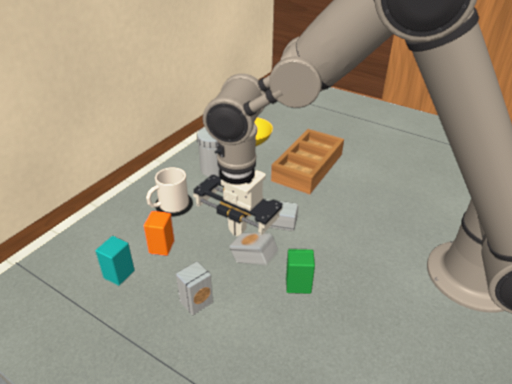

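```bash
python3 -m jog '[1,0,0,-30,0,1,0,0,-50,0,1,0,0,-50,0,1,0,20,-20,0,1,0,0,0,0]'
cat > boxes.py <<'E'
from h import *
import sys
def boxes(fn):
    c,a,d=load(fn); P=cloud(c,d)
    m=(d>0)&(P[...,2]>8)&(P[...,2]<135)&(P[...,0]>250)&(P[...,0]<900)&(np.abs(P[...,1])<700)
    k,lab,st,ce=cv2.connectedComponentsWithStats(m.astype(np.uint8))
    for i in range(1,k):
        if st[i,4]<150: continue
        q=P[lab==i]; zt=np.percentile(q[:,2],95)
        t=q[np.abs(q[:,2]-zt)<6]; rc=cv2.minAreaRect(t[:,:2].astype(np.float32))
        print(fn,np.round(ce[i]),st[i,4],'zt',round(zt,1),'top',np.round(np.array([*rc[0],*rc[1],rc[2]]),1),'rgb',np.median(a[lab==i],0))
if __name__=='__main__':
    for f in sys.argv[1:]:
        snap(f.split('_')[0],f); boxes(f)
E
python3 boxes.py scene_4 side_4 wrist_4
```

```text
time: 2.9
tool_pos: [513.0, 245.3, 251.5]
tcp_rot: [3.133, -0.003, 1.569]
contact_force: [-0.0, 0.4, -0.4]
grip_width: 0.5
scene_4 [201. 168.] 2639 zt 59.1 top [ 528.  -176.3  130.5  245.3    2.6] rgb [137.  93.  52.]
scene_4 [335. 189.] 1223 zt 92.3 top [330.  250.7  55.4  49.4  30. ] rgb [ 96. 127.  89.]
scene_4 [277. 189.] 577 zt 51.9 top [477.   92.   93.6  55.9  19.9] rgb [149. 156. 160.]
scene_4 [140. 200.] 1368 zt 55.1 top [ 757.8 -199.6  149.5  148.5   30.8] rgb [204. 170.  10.]
scene_4 [187. 220.] 1610 zt 127.4 top [759.8  -7.7  85.5  86.8  33.2] rgb [135. 135. 133.]
scene_4 [376. 228.] 901 zt 93.4 top [489.9 411.5  55.6  50.2  74.9] rgb [124. 125. 123.]
scene_4 [250. 255.] 1466 zt 96.4 top [750.2 186.4  78.3  76.9  36.1] rgb [184. 172. 158.]
scene_4 [316. 257.] 883 zt 93.8 top [665.5 327.7  50.9  55.6  24.4] rgb [177.  95.  13.]
scene_4 [359. 287.] 1072 zt 94.4 top [686.4 447.7  50.8  55.    4.6] rgb [ 22.  111.  107.5]
side_4 [263. 127.] 226 zt 55.9 top [ 721.7 -248.3   30.9  114.4   55.7] rgb [244. 218.  43.]
side_4 [307. 160.] 2814 zt 60.1 top [ 528.6 -177.3  129.3  248.
[... 776 characters left out ...]
p [486.8 408.3  49.5  50.3  73.5] rgb [163. 170. 175.]
wrist_4 [407.  13.] 1994 zt 92.0 top [686.2 424.4  50.7   9.9   1.1] rgb [36. 89. 85.]
wrist_4 [386. 106.] 3745 zt 92.8 top [663.2 327.1  49.8  56.5  23.5] rgb [220. 137.  54.]
wrist_4 [109. 170.] 3176 zt 92.4 top [328.  250.1  57.9  49.9  31.5] rgb [ 68. 158.  87.]
wrist_4 [199. 171.] 3262 zt 51.1 top [436.2 242.   91.5  56.1   1.1] rgb [168. 171. 174.]
wrist_4 [432. 209.] 5034 zt 95.4 top [743.6 189.5  79.   69.2  50.4] rgb [164. 157. 145.]
wrist_4 [400. 299.] 644 zt 45.2 top [7.593e+02 2.830e+01 4.950e+01 1.050e+01 7.000e-01] rgb [136. 136. 132.]
wrist_4 [410. 360.] 192 zt 126.4 top [722.3   7.1  20.3  12.9  29.1] rgb [97.5 98.5 96. ]
```

View pics/scene_4.png

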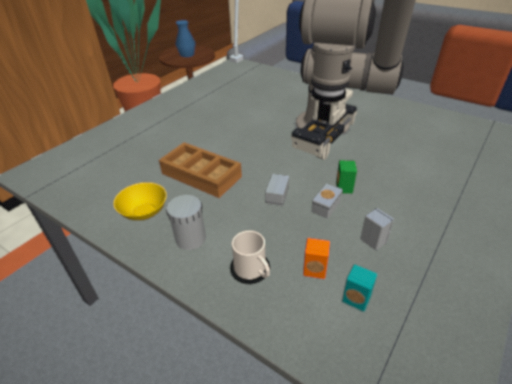

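View pics/wrist_4.png

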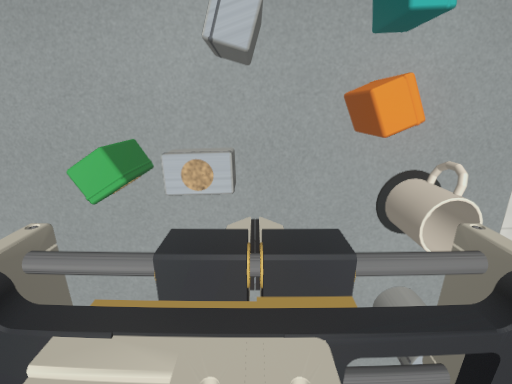

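```bash
python3 -m jog '[1,45,-20,0,0,1,45,-20,0,0,1,45,-20,0,0,1,45,-20,0,0,1,0,0,0,7.5]'; python3 -m jog '[1,0,0,0,7.5,1,0,0,40,0,1,0,0,40,0,1,0,0,40,0,1,0,0,15,0]'; python3 -m jog '[1,0,0,0,0]'
```

```text
time: 3.55
tool_pos: [422.0, 426.5, 234.6]
tcp_rot: [-3.124, 0.014, 1.431]
contact_force: [0.2, -1.3, -0.8]
grip_width: 0.5
time: 4.05
tool_pos: [410.1, 424.1, 86.8]
tcp_rot: [-3.118, 0.027, 1.298]
contact_force: [0.6, 0.3, 0.4]
grip_width: 0.3
time: 4.15
tool_pos: [407.1, 422.1, 82.3]
tcp_rot: [-3.112, 0.035, 1.298]
contact_force: [0.5, 0.6, 1.0]
grip_width: 0.5
```

```bash
python3 -m jog '[1,11,0,-18,0,1,0,10,0,0,1,0,10,0,0,1,0,8,0,0,1,0,0,0,0]';python3 -c "
from h import *;c,a,d=snap('wrist','w5')"
```

```text
time: 4.65
tool_pos: [437.3, 422.3, 95.9]
tcp_rot: [-3.108, 0.042, 1.299]
contact_force: [-0.6, -0.4, -0.5]
grip_width: 0.6
```

View pics/w5.png

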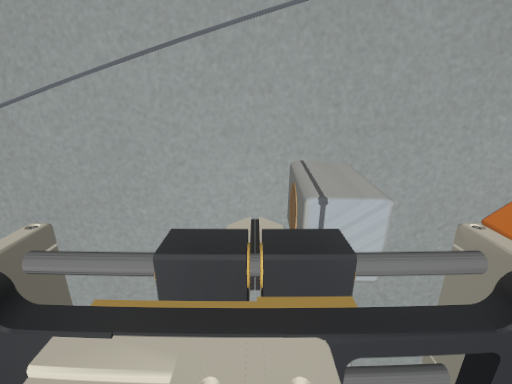

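```bash
python3 -m jog '[1,3,8,0,0,1,0,8,0,0,1,0,8,0,0,1,0,8,0,0,1,0,8,0,0]';python3 -m jog '[1,0,8,0,0,1,0,8,0,0,1,0,0,0,0]';python3 -c "
from h import *;c,a,d=snap('wrist','w6')"
```

```text
time: 5.2
tool_pos: [478.2, 413.9, 94.4]
tcp_rot: [-3.106, 0.043, 1.299]
contact_force: [-0.5, -0.9, 0.1]
grip_width: 0.2
time: 5.5
tool_pos: [496.6, 408.4, 93.4]
tcp_rot: [-3.107, 0.042, 1.298]
contact_force: [0.5, 0.4, -0.3]
grip_width: 0.2
```

View pics/w6.png

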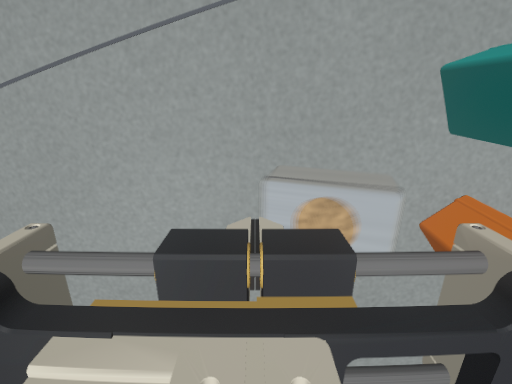

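```bash
python3 -m jog '[1,0,0,-40,0,1,0,0,-40,0,1,0,0,-40,8,1,0,0,-40,8,0.5,0,0,0,8]';python3 -m jog '[0,0,0,0,8,0,0,0,0,8,0,0,0,0,8,0,0,0,0,6,0,0,0,0,0]'; python3 boxes.py wrist_7 scene_7 side_7| grep -v "zt 1\|zt 9"; python3 -c "
from h import *
print(get_obs()['joint_positions'])"
```

```text
time: 6.05
tool_pos: [501.3, 413.8, 256.8]
tcp_rot: [-3.125, 0.06, 0.867]
contact_force: [0.5, 0.5, -0.8]
grip_width: 4.8
time: 6.55
tool_pos: [499.7, 414.9, 259.5]
tcp_rot: [3.126, 0.057, 0.32]
contact_force: [0.1, 0.3, -1.0]
grip_width: 44.1
wrist_7 [284. 121.] 3377 zt 51.2 top [557.4 391.7  56.5  91.9  73.2] rgb [172. 176. 180.]
wrist_7 [350. 214.] 1388 zt 50.7 top [462.2 242.6  41.   56.    2.9] rgb [155.  149.  144.5]
wrist_7 [438. 226.] 2018 zt 50.6 top [487.3  97.2  65.2  56.   20.3] rgb [140. 142. 138.]
scene_7 [201. 168.] 2651 zt 59.0 top [ 527.2 -175.6  129.9  245.4    2.3] rgb [137.  93.  52.]
scene_7 [277. 189.] 584 zt 51.7 top [476.   91.8  94.1  55.6  20. ] rgb [149. 156. 160.]
scene_7 [140. 200.] 1355 zt 55.2 top [ 757.1 -199.9  150.1  147.9   71. ] rgb [204. 170.  11.]
side_7 [307. 160.] 2809 zt 60.3 top [ 527.8 -175.8  130.   247.9    2.8] rgb [182. 123.  70.]
side_7 [278. 214.] 970 zt 52.7 top [474.6  91.2  93.2  59.5  18.9] rgb [183. 184. 178.]
side_7 [259. 255.] 1238 zt 52.8 top [435.8 241.7  91.9  57.7   1.5] rgb [185.  176.  168.5]
side_7 [177. 274.] 1268 zt 52.5 top [556.1 392.4  56.   94.2  74. ] rgb [190. 167. 159.]
[ 5.75326773e-01  6.09377488e-01  1.06633692e+00 -1.07948135e-03
  1.52456697e+00  1.82209185e+00]
```

View pics/scene_7.png

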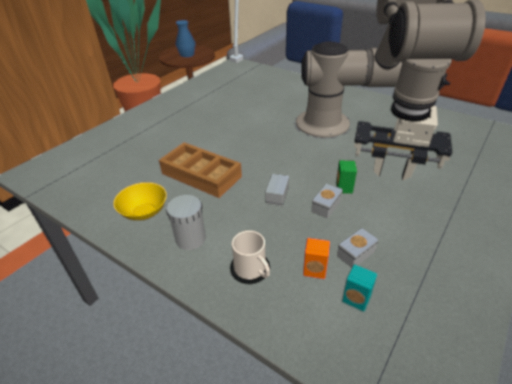

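```bash
python3 -m jog '[0,-17,29.5,0,-2,0,-17,29.5,0,0,0,-17,29.5,0,0,0,-17,29.5,0,0,0,-17,29.5,0,0]';python3 -m jog '[0,-17,29.5,0,0,0,-17,29.5,0,0,0,-17,29.5,0,0,0,-17,29.5,0,0,0,0,0,0,0]'
```

```text
time: 7.2
tool_pos: [470.3, 245.5, 264.0]
tcp_rot: [3.129, 0.059, 0.378]
contact_force: [0.8, -0.4, -0.7]
grip_width: 90.7
time: 7.7
tool_pos: [449.0, 102.8, 270.5]
tcp_rot: [3.129, 0.058, 0.387]
contact_force: [0.3, 0.2, 0.2]
grip_width: 91.7
```

```bash
python3 -m jog '[0,-17,20,0,2,0,0,0,50,0,0,0,0,50,0]';python3 -m jog '[0,0,0,0,0]'
```

```text
time: 8.0
tool_pos: [441.5, 74.4, 176.1]
tcp_rot: [3.122, 0.039, 0.354]
contact_force: [1.3, -0.3, -0.8]
grip_width: 91.7
time: 8.1
tool_pos: [438.2, 74.7, 172.0]
tcp_rot: [3.125, 0.049, 0.355]
contact_force: [-0.0, 0.9, 0.5]
grip_width: 92.3
```

```bash
python3 -m jog '[0,2,0,50,0]';python3 -m jog '[0,0,0,-50,0]';python3 -m jog '[0,0,0,0,0]'
```

```text
time: 8.2
tool_pos: [442.9, 74.6, 130.4]
tcp_rot: [3.122, 0.038, 0.357]
contact_force: [1.6, 0.5, -1.0]
grip_width: 91.9
time: 8.3
tool_pos: [435.0, 76.2, 159.4]
tcp_rot: [3.136, 0.076, 0.359]
contact_force: [0.2, -0.4, -0.5]
grip_width: 91.9
time: 8.4
tool_pos: [439.1, 77.2, 162.7]
tcp_rot: [3.134, 0.07, 0.361]
contact_force: [1.0, 0.9, 1.2]
grip_width: 91.8
```

```bash
python3 -m jog '[0,0,0,-12,0,0,0,0,-12,0,0,0,0,-12,0,0,0,0,-12,0,0,0,0,0,0]';python3 -m jog '[0,0,0,50,0]';python3 -m jog '[0,0,0,0,0]';python3 -m jog '[0,0,0,0,0]'
```

```text
time: 8.9
tool_pos: [448.2, 82.7, 224.1]
tcp_rot: [3.131, 0.056, 0.369]
contact_force: [0.4, -0.4, 0.1]
grip_width: 91.5
time: 9.0
tool_pos: [451.3, 82.1, 180.5]
tcp_rot: [3.125, 0.039, 0.371]
contact_force: [1.0, -0.4, -2.0]
grip_width: 91.6
time: 9.1
tool_pos: [448.4, 82.4, 177.8]
tcp_rot: [3.128, 0.047, 0.372]
contact_force: [-0.3, 0.0, 0.0]
grip_width: 91.9
time: 9.2
tool_pos: [449.6, 82.8, 179.8]
tcp_rot: [3.127, 0.044, 0.373]
contact_force: [0.3, -0.5, -0.3]
grip_width: 92.1
```

```bash
python3 -m jog '[0,0,0,50,0,0,0,0,30,0,0,0,0,20,0,0,0,0,0,0]'
```

```text
time: 9.6
tool_pos: [453.1, 80.8, 85.6]
tcp_rot: [3.123, 0.03, 0.374]
contact_force: [0.1, 0.4, -0.3]
grip_width: 91.5
```

```bash
python3 -m jog '[0,-11,-2,25,1,0,0,0,18,0,0,0,0,10,0,0,0,0,0,0]';python3 -c "
from h import *;c,a,d=snap('wrist','w8');snap('side','d8')"
```

```text
time: 10.0
tool_pos: [448.3, 77.6, 39.2]
tcp_rot: [3.118, 0.017, 0.357]
contact_force: [0.3, -0.3, -0.4]
grip_width: 91.6
```

View pics/w8.png

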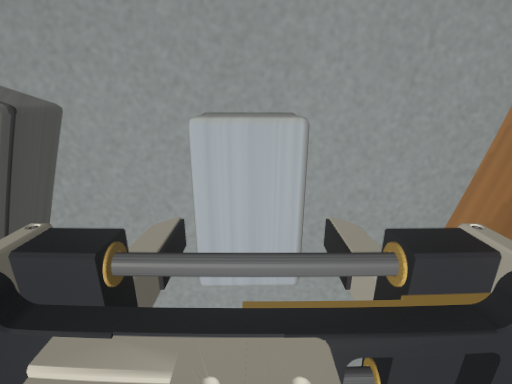

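```bash
python3 -m jog '[0,-6,-3.5,8,0,0,0,0,0,0,1,0,0,0,0,1,0,0,0,0,1,0,0,0,0]';python3 -m jog '[1,0,0,0,0,1,0,0,0,0,1,0,0,0,0]'
```

```text
time: 10.6
tool_pos: [443.2, 78.9, 34.0]
tcp_rot: [3.115, 0.011, 0.357]
contact_force: [-0.8, 0.5, -0.5]
grip_width: 72.6
time: 10.9
tool_pos: [443.4, 79.0, 34.2]
tcp_rot: [3.115, 0.011, 0.357]
contact_force: [-0.5, 0.1, 1.6]
grip_width: 56.2
```

```bash
python3 -m jog '[1,3,0,-7,0,1,3,0,-7,0,1,4,0,-6,0,1,4,0,-6,0,1,0,0,0,0]';python3 -c "
from h import *;c,a,d=snap('side','d9');crop('side9' if 0 else 'd9','d9c',180,130,380,280,4)"
```

```text
time: 11.4
tool_pos: [457.4, 85.1, 61.9]
tcp_rot: [3.116, 0.012, 0.357]
contact_force: [1.1, 0.4, -2.4]
grip_width: 56.2
```

View pics/d9c.png

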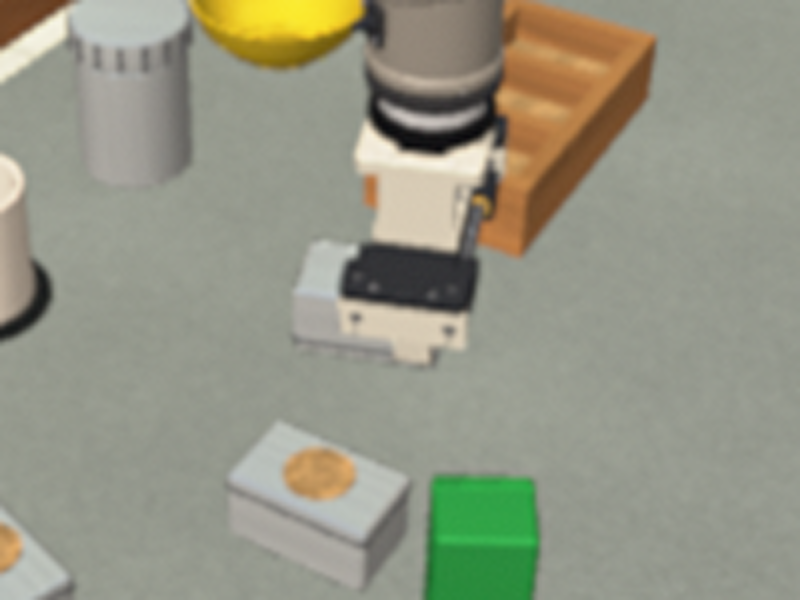

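```bash
cat > to.py <<'E'
import sys,numpy as np
from plant import get_obs
from scipy.spatial.transform import Rotation as Rn
o=get_obs();R=Rn.from_euler('xyz',o['tcp_rot']).as_matrix()
t=np.array([float(v) for v in sys.argv[1:4]])
d=R.T@(t-o['tool_pos']);print('pos',np.round(o['tool_pos'],1),'rot',np.round(o['tcp_rot'],3),'tool shift',np.round(d,1),'w',round(o['grip_width'],1),'F',np.round(o['contact_force'],1),'t',round(o['time'],2), 'q',np.round(o['joint_positions'],2))
if len(sys.argv)>4: print('turn deg',round(-(np.degrees(float(sys.argv[4])-o['tcp_rot'][2])+180)%360-180,1))
E
python3 -m jog '[1,0,0,-15,0,1,0,0,-15,5,1,0,0,-15,5,1,0,0,0,5,1,0,0,0,3]'; python3 to.py 368 -122 110 0.042
```

```text
time: 11.95
tool_pos: [455.0, 86.2, 106.9]
tcp_rot: [3.113, 0.009, 0.032]
contact_force: [0.0, 0.1, -3.2]
grip_width: 56.4
pos [455.   86.2 106.9] rot [3.113 0.009 0.032] tool shift [-93.6 205.4   3.6] w 56.4 F [ 0.   0.1 -3.2] t 11.95 q [ 0.04  0.42  1.87 -0.04  0.86  1.6 ]
turn deg -0.6
```

```bash
python3 -m jog '[1,-23,0,0,0,1,-23,10,0,0,1,-23,25,0,0,1,-23,30,0,0,1,0,30,0,0]';python3 -m jog '[1,0,30,0,0,1,0,30,0,0,1,0,30,0,0,1,0,18,0,0,1,0,0,0,0]'; python3 to.py 368 -122 86 0.042
python3 -c "
from h import *;c,a,d=snap('side','d10');crop('d10','d10c',210,70,410,220,4)"
```

```text
time: 12.45
tool_pos: [361.2, -10.8, 109.2]
tcp_rot: [3.115, 0.012, 0.036]
contact_force: [1.2, 0.1, -2.7]
grip_width: 56.3
time: 12.95
tool_pos: [363.1, -125.3, 112.3]
tcp_rot: [3.114, 0.012, 0.033]
contact_force: [-0.4, -0.9, -3.1]
grip_width: 56.0
pos [ 363.1 -125.3  112.3] rot [3.114 0.012 0.033] tool shift [ 5.3 -3.8 26.1] w 56.0 F [-0.4 -0.9 -3.1] t 12.95 q [-0.51  0.29  2.08 -0.04  0.77  1.06]
turn deg -0.5
```

View pics/d10c.png

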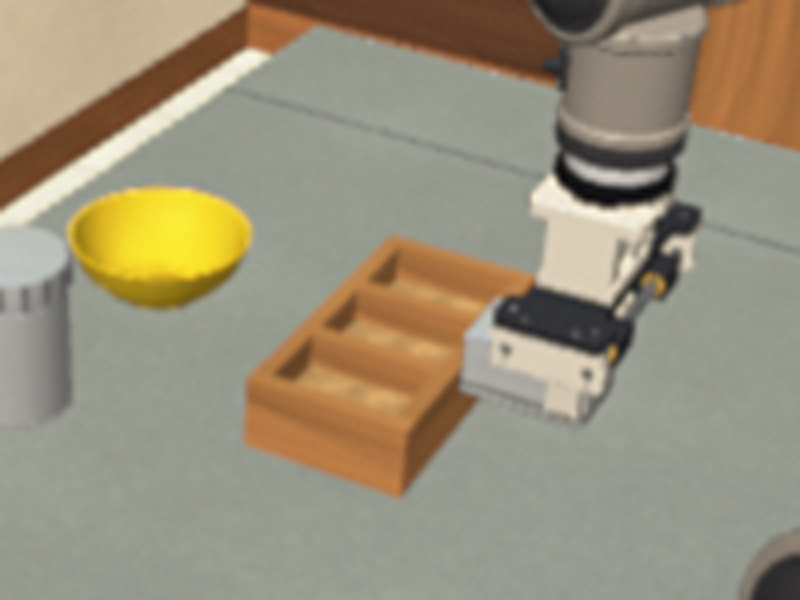

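```bash
python3 -m jog '[1,0,0,13,0,1,0,0,12,0,1,7,0,0,0,1,5,0,0,0,1,4,0,0,0]';python3 -m jog '[1,4,0,0,0,1,4,0,0,0]';python3 to.py 381 -122 86
```

```text
time: 13.5
tool_pos: [378.2, -120.4, 86.5]
tcp_rot: [3.117, 0.015, 0.035]
contact_force: [0.8, 0.3, -1.8]
grip_width: 56.2
time: 13.7
tool_pos: [383.5, -119.3, 86.6]
tcp_rot: [3.118, 0.023, 0.038]
contact_force: [-28.1, -13.2, 10.0]
grip_width: 56.0
pos [ 383.5 -119.3   86.6] rot [3.118 0.023 0.038] tool shift [-2.6  2.6  0.7] w 56.0 F [-28.1 -13.2  10. ] t 13.7 q [-0.47  0.37  2.05 -0.05  0.73  1.1 ]
```

```bash
python3 -m jog '[1,3,0,-2,0,1,3,0,-4,0]';python3 to.py 381 -122 86;python3 -c "
from h import *;c,a,d=snap('side','d11');crop('d11','d11c',210,70,410,220,4)"
```

```text
time: 13.9
tool_pos: [385.1, -117.8, 91.6]
tcp_rot: [3.121, 0.035, 0.04]
contact_force: [-4.7, -1.3, -6.2]
grip_width: 55.5
pos [ 385.1 -117.8   91.6] rot [3.121 0.035 0.04 ] tool shift [-4.   3.9  5.9] w 55.5 F [-4.7 -1.3 -6.2] t 13.9 q [-0.46  0.37  2.03 -0.05  0.76  1.11]
```

View pics/d11c.png

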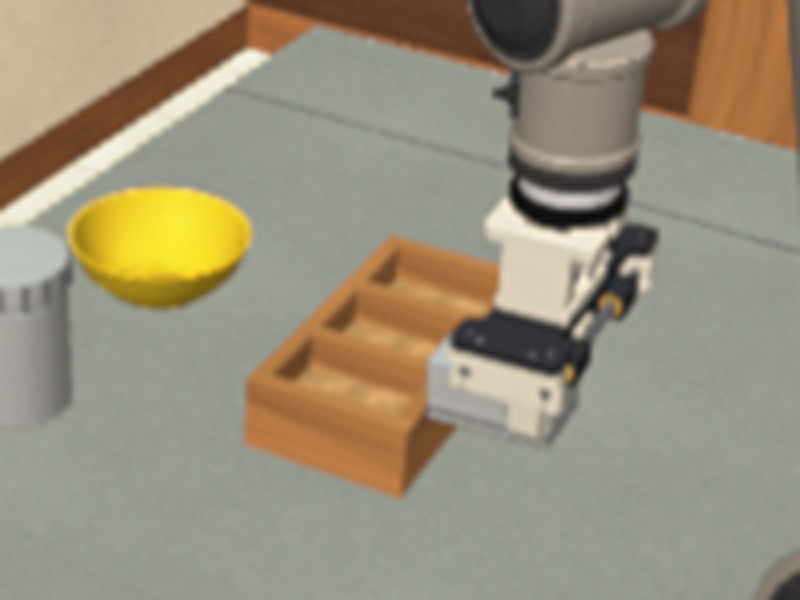

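```bash
python3 -m jog '[1,-8,0,0,0,1,-8,0,-10,0,1,0,-25,-10,0,1,0,-30,0,0,1,0,-30,0,0]';python3 -m jog '[1,0,-30,0,0,1,10,-30,0,0,1,15,-10,0,0,1,15,0,0,0,1,0,0,0,0]';python3 to.py 430 30 40;python3 -c "
from h import *;c,a,d=snap('side','d12');crop('d12','d12c',210,70,410,220,4)"
```

```text
time: 14.45
tool_pos: [367.1, -33.4, 112.8]
tcp_rot: [3.119, 0.031, 0.034]
contact_force: [0.6, -0.3, -2.1]
grip_width: 55.6
time: 14.95
tool_pos: [404.8, 44.4, 111.9]
tcp_rot: [3.119, 0.025, 0.038]
contact_force: [0.2, -0.4, -2.6]
grip_width: 55.7
pos [404.8  44.4 111.9] rot [3.119 0.025 0.038] tool shift [26.4 13.8 71.6] w 55.7 F [ 0.2 -0.4 -2.6] t 14.95 q [-0.06  0.33  2.   -0.03  0.83  1.49]
```

View pics/d12c.png

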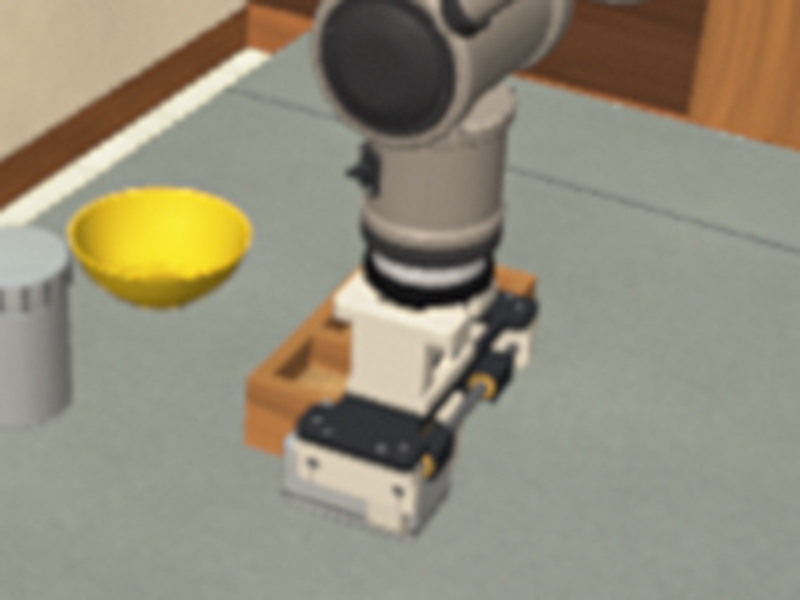

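```bash
python3 -m jog '[1,13,7,25,0,1,13,7,20,0,1,0,0,15,0,1,0,0,10,0,1,0,0,4,0]';python3 -m jog '[1,0,0,3,0,1,0,0,0,0]'; python3 to.py 430 30 34
```

```text
time: 15.5
tool_pos: [424.7, 28.0, 37.1]
tcp_rot: [3.12, 0.028, 0.036]
contact_force: [-4.5, 2.1, 10.1]
grip_width: 56.2
time: 15.7
tool_pos: [424.7, 27.3, 36.9]
tcp_rot: [3.119, 0.025, 0.035]
contact_force: [0.9, 0.7, -3.5]
grip_width: 56.2
pos [424.7  27.3  36.9] rot [3.119 0.025 0.035] tool shift [ 5.5 -2.6  2.7] w 56.2 F [ 0.9  0.7 -3.5] t 15.7 q [-0.1   0.5   2.02 -0.04  0.64  1.47]
```

Release, raise and look.

```bash
python3 -m jog '[0,0,0,0,0,0,0,0,0,0,0,0,0,0,0,0,0,0,0,0,0,0,0,-12,0]';python3 -m jog '[0,0,0,-12,0,0,0,0,-12,0,0,0,0,-12,0,0,0,0,-12,0,0,0,0,-12,0]';python3 -m jog '[0,-10,0,-12,0,0,-10,0,-12,0,0,-10,0,-12,0,0,-10,0,-12,0,0,0,0,0,0]'; python3 boxes.py wrist_13 side_13 scene_13|grep "rgb \[1[1-9]"|grep -v "zt 1\|zt 9"; python3 to.py 470 30 60 0.03
```

```text
time: 16.2
tool_pos: [424.4, 27.2, 49.5]
tcp_rot: [3.119, 0.024, 0.034]
contact_force: [-0.5, 0.4, 0.3]
grip_width: 90.1
time: 16.7
tool_pos: [425.0, 28.8, 110.7]
tcp_rot: [3.12, 0.027, 0.034]
contact_force: [0.5, 0.5, -0.4]
grip_width: 91.6
time: 17.2
tool_pos: [385.5, 28.6, 162.1]
tcp_rot: [3.119, 0.025, 0.035]
contact_force: [-0.2, -0.1, -0.5]
grip_width: 91.9
wrist_13 [427.  58.] 19481 zt 58.5 top [ 508.1 -130.    92.1  149.     2.9] rgb [160. 124.  83.]
wrist_13 [255. 110.] 6457 zt 50.7 top [455.9  28.6  91.2  56.4   1.7] rgb [164. 171. 176.]
wrist_13 [ 39. 128.] 7605 zt 50.9 top [4.355e+02 2.403e+02 9.270e+01 5.640e+01 4.000e-01] rgb [157. 142. 113.]
side_13 [292. 164.] 1259 zt 60.3 top [ 572.  -148.7  108.7  261.7   26.7] rgb [173. 118.  66.]
side_13 [296. 203.] 928 zt 52.5 top [455.7  28.4  92.4  59.9   1.2] rgb [174. 171. 165.]
side_13 [259. 255.] 1244 zt 52.8 top [436.3 242.1  93.   57.5   1.7] rgb [176. 167. 159.]
scene_13 [201. 168.] 2651 zt 59.0 top [ 527.5 -176.8  129.8  246.8    2.3] rgb [137.  93.  52.]
scene_13 [263. 179.] 604 zt 51.7 top [457.2  29.   91.6  56.1   2. ] rgb [142.5 146.  147. ]
pos [386.   28.6 160.7] rot [3.12  0.027 0.035] tool shift [86.7 -0.7 98.5] w 91.7 F [ 0.3 -0.4 -0.1] t 17.35 q [-0.11  0.22  1.99 -0.03  0.96  1.45]
turn deg 0.3
```

View pics/wrist_13.png

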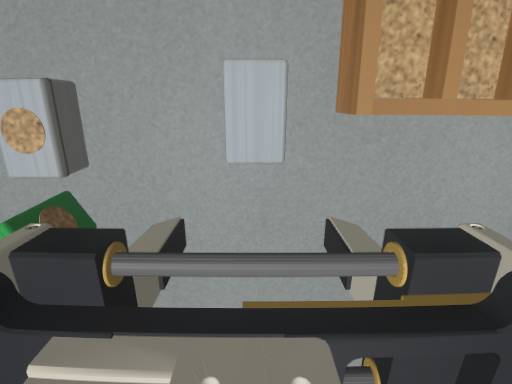

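```bash
python3 to.py 457 28.6 46 | head -1; python3 -m jog '[0,24,0,28,0,0,24,0,28,0,0,22,0,28,0,0,0,0,15,0,0,0,0,0,0]'; python3 to.py 457 28.6 46
```

```text
pos [386.   28.6 160.7] rot [3.12  0.027 0.035] tool shift [ 74.   -0.  112.8] w 91.7 F [ 0.3 -0.4 -0.1] t 17.35 q [-0.11  0.22  1.99 -0.03  0.96  1.45]
time: 17.85
tool_pos: [457.8, 28.7, 53.3]
tcp_rot: [3.12, 0.026, 0.034]
contact_force: [0.0, 0.0, 1.0]
grip_width: 92.0
pos [457.8  28.7  53.3] rot [3.12  0.026 0.034] tool shift [-0.7 -0.1  7.3] w 92.0 F [0. 0. 1.] t 17.85 q [-0.09  0.51  1.92 -0.04  0.73  1.48]
```

```bash
python3 -m jog '[0,0,0,7,0,1,0,0,0,0,1,0,0,0,0,1,0,0,0,0,1,0,0,0,0]'; python3 -m jog '[1,0,0,0,0,1,0,0,0,0,1,0,0,-20,0,1,0,0,-25,0,1,0,0,-25,0]';python3 -m jog '[1,0,0,-25,0,1,0,0,-10,0,1,17,30,0,-0.4,1,17,30,0,0,1,17,30,0,0]'; python3 to.py 524.5 -100 150 0.042
```

```text
time: 18.35
tool_pos: [458.1, 28.5, 47.0]
tcp_rot: [3.12, 0.025, 0.034]
contact_force: [-0.1, -0.4, 0.6]
grip_width: 64.3
time: 18.85
tool_pos: [456.8, 30.3, 116.4]
tcp_rot: [3.121, 0.033, 0.034]
contact_force: [-1.0, -0.6, -2.4]
grip_width: 56.5
time: 19.35
tool_pos: [512.0, -55.4, 154.7]
tcp_rot: [3.122, 0.032, 0.048]
contact_force: [0.5, 0.2, -2.5]
grip_width: 56.2
pos [512.  -55.4 154.7] rot [3.122 0.032 0.048] tool shift [10.5 45.   5.3] w 56.2 F [ 0.5  0.2 -2.5] t 19.35 q [-0.24  0.44  1.67 -0.03  1.06  1.3 ]
turn deg 0.3
```

```bash
python3 -m jog '[1,5,23,0,0,1,6,22,5,0,1,0,0,15,0,1,0,0,10,0,1,0,0,0,0]'; python3 to.py 524.5 -100 92 0.042; python3 -c "
from h import *;c,a,d=snap('wrist','w14');snap('side','d14');crop('d14','d14c',210,70,410,220,4)"
```

```text
time: 19.85
tool_pos: [524.8, -106.2, 119.9]
tcp_rot: [3.123, 0.035, 0.043]
contact_force: [-0.1, 0.0, -2.6]
grip_width: 55.6
pos [ 524.8 -106.2  119.9] rot [3.123 0.035 0.043] tool shift [ 0.9 -6.8 27.8] w 55.6 F [-0.1  0.  -2.6] t 19.85 q [-0.33  0.52  1.65 -0.04  1.01  1.22]
turn deg 0.1
```

View pics/w14.png

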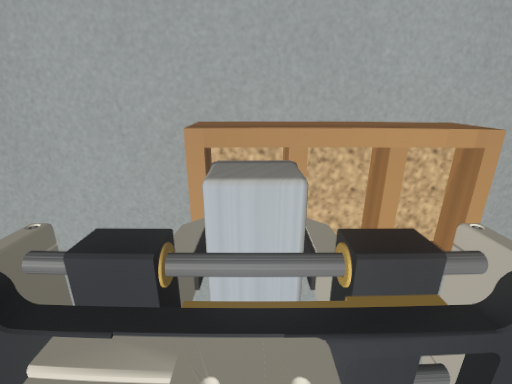

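View pics/d14c.png

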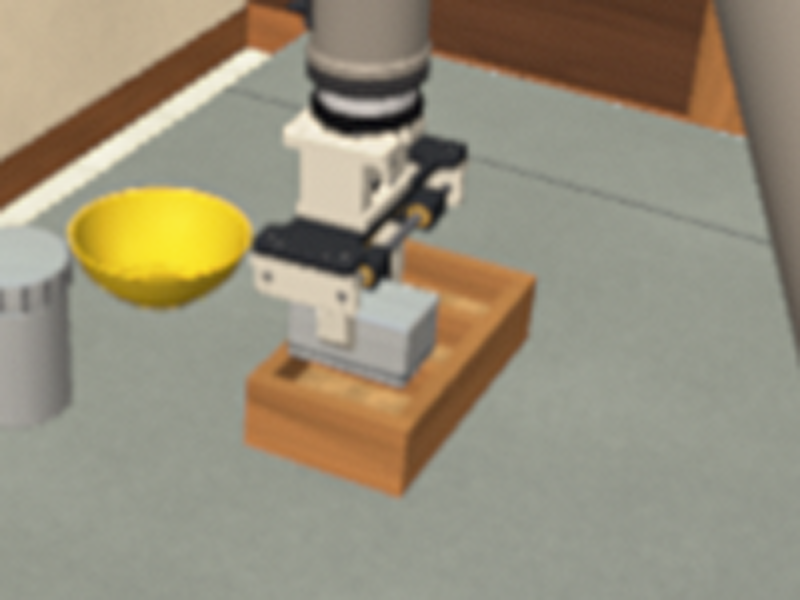

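```bash
python3 -c "
from h import *
crop('w14','w14c',170,100,512,240,2.3)
c,a,d=load('w14');P=cloud(c,d)
m=(d>0)&(np.abs(P[...,2]-58)<4)
q=P[m]; 
# top outline edges: for x slices get min/max y
for x in (560,570,575,582):
    s=q[np.abs(q[:,0]-x)<2]
    y=np.sort(s[:,1]); g=np.where(np.diff(y)>4)[0]
    print(x,np.round(y[0],1),[(round(y[i],1),round(y[i+1],1)) for i in g],np.round(y[-1],1))
for y in (-80,-100,-150,-200,-240):
    s=q[np.abs(q[:,1]-y)<2]
    if len(s): print('y',y,np.round(s[:,0].min(),1),np.round(s[:,0].max(),1))
"
```

```text
560 -297.2 [(np.float64(-281.4), np.float64(-221.3)), (np.float64(-206.2), np.float64(-144.4)), (np.float64(-137.2), np.float64(-68.3))] -54.4
570 -297.1 [(np.float64(-280.5), np.float64(-220.3)), (np.float64(-205.1), np.float64(-144.0)), (np.float64(-129.8), np.float64(-67.9))] -54.0
575 -296.4 [(np.float64(-280.4), np.float64(-220.0)), (np.float64(-205.1), np.float64(-192.9))] -53.2
582 -296.2 [] -53.0
y -80 572.5 586.6
y -100 573.6 587.4
y -150 575.6 588.9
y -200 577.3 591.5
y -240 579.2 593.0
```

View pics/w14c.png

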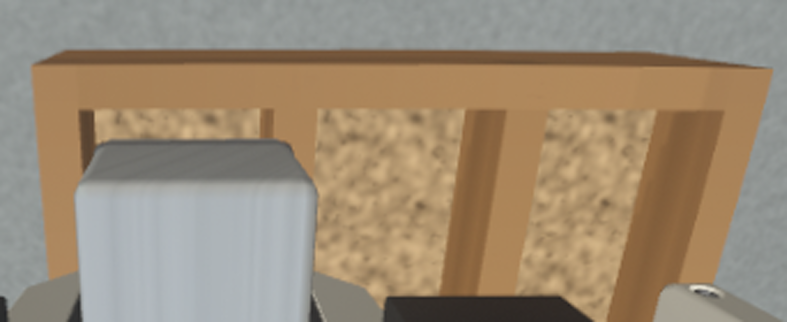

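```bash
python3 -m jog '[1,0,-5.5,0,0,1,0,0,8,0,1,0,0,7,0,1,0,0,5,0,1,0,0,4,0]'; python3 to.py 524.5 -101 88 0.04
```

```text
time: 20.45
tool_pos: [525.5, -99.1, 97.6]
tcp_rot: [3.121, 0.029, 0.047]
contact_force: [-0.3, 0.5, -2.4]
grip_width: 56.0
pos [525.5 -99.1  97.6] rot [3.121 0.029 0.047] tool shift [-0.8  1.6  9.6] w 56.0 F [-0.3  0.5 -2.4] t 20.45 q [-0.31  0.54  1.67 -0.04  0.94  1.23]
turn deg 0.4
```

```bash
python3 -m jog '[1,0,1.5,4,0,1,0,0,4,0,1,0,0,2,0,0,0,0,0,0,0,0,0,0,0]'; python3 -m jog '[0,0,0,0,0,0,0,0,0,0,0,0,0,0,0]';python3 to.py 524.5 -101 88 0.04; python3 -c "
from h import *;c,a,d=snap('side','d15');crop('d15','d15c',210,70,410,220,4)"
```

```text
time: 20.95
tool_pos: [525.4, -101.4, 86.4]
tcp_rot: [3.121, 0.029, 0.046]
contact_force: [0.4, 0.6, -0.5]
grip_width: 67.5
time: 21.25
tool_pos: [526.2, -101.6, 87.5]
tcp_rot: [3.12, 0.027, 0.046]
contact_force: [0.3, -0.8, 0.2]
grip_width: 90.1
pos [ 526.2 -101.6   87.5] rot [3.12  0.027 0.046] tool shift [-1.7 -0.7 -0.5] w 90.1 F [ 0.3 -0.8  0.2] t 21.25 q [-0.32  0.56  1.68 -0.04  0.92  1.23]
turn deg 0.4
```

View pics/d15c.png

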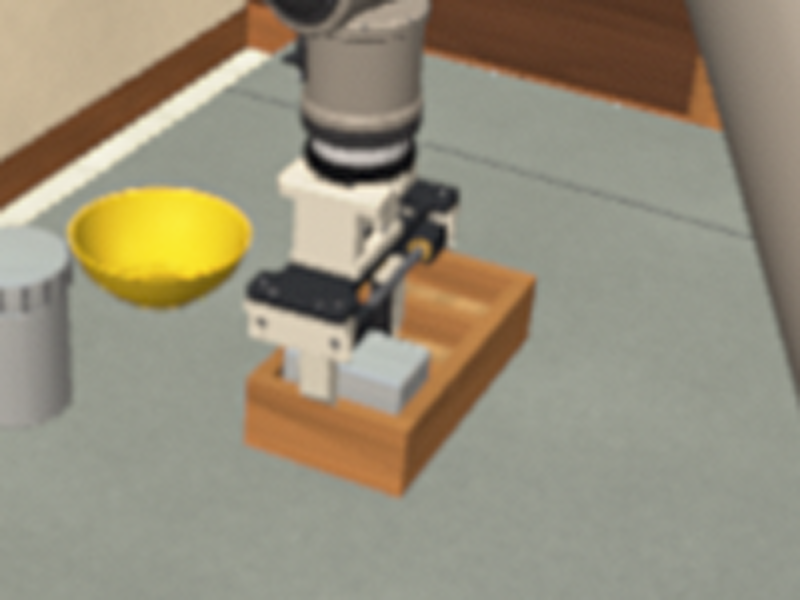

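```bash
python3 -m jog '[0,0,0,-20,0,0,0,0,-20,0,1,0,-20,-20,0,1,0,-20,0,0,1,0,-20,0,0]'; python3 -m jog '[1,0,-2,0,0,1,0,0,0,0,1,0,0,20,0,1,0,0,18,0,1,0,0,0,0]';python3 to.py 524.5 -44 99 0.04; python3 -c "
from h import *;c,a,d=snap('wrist','w16');c,a,d=snap('side','d16');crop('d16','d16c',210,70,410,220,4)"
```

```text
time: 21.8
tool_pos: [525.3, -40.9, 148.8]
tcp_rot: [3.119, 0.026, 0.042]
contact_force: [0.0, 0.1, -0.3]
grip_width: 72.1
time: 22.3
tool_pos: [525.0, -40.0, 110.9]
tcp_rot: [3.118, 0.023, 0.045]
contact_force: [-0.4, 1.0, -0.0]
grip_width: 32.4
pos [525.  -40.  110.9] rot [3.118 0.023 0.045] tool shift [-0.4  3.7 12. ] w 32.4 F [-0.4  1.  -0. ] t 22.3 q [-0.21  0.51  1.69 -0.03  0.96  1.34]
turn deg 0.3
```

View pics/w16.png

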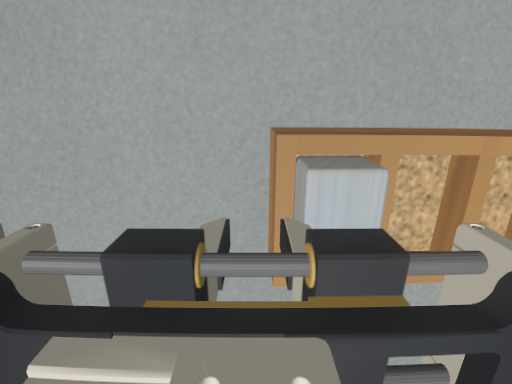

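View pics/d16c.png

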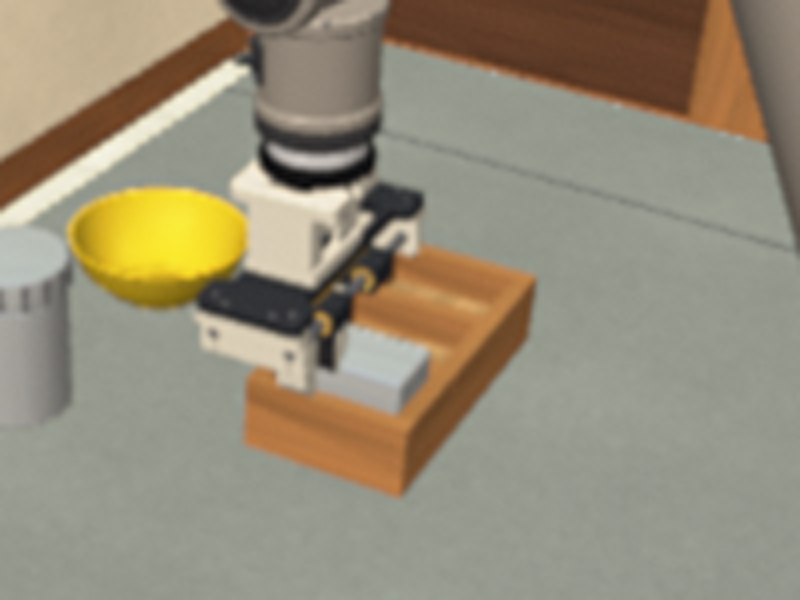

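```bash
python3 -m jog '[1,0,0,0,0,1,0,0,0,0,1,0,0,6,0,1,0,0,5,0,1,0,4,0,0]'; python3 -m jog '[1,0,6,0,0,1,0,6,0,0,1,0,4,0,0,1,0,4,0,0,1,0,4,0,0]';python3 to.py 524.5 -60 99 0.04; python3 -c "
from h import *;c,a,d=snap('wrist','w17');c,a,d=snap('side','d17');crop('d17','d17c',210,70,410,220,4)"
```

```text
time: 22.9
tool_pos: [527.8, -45.3, 103.8]
tcp_rot: [3.116, 0.015, 0.044]
contact_force: [-0.0, -0.1, 0.1]
grip_width: 0.8
time: 23.4
tool_pos: [529.0, -71.4, 104.5]
tcp_rot: [3.117, 0.016, 0.044]
contact_force: [-3.5, 11.7, 4.4]
grip_width: 0.4
pos [529.  -71.4 104.5] rot [3.117 0.016 0.044] tool shift [ -3.9 -11.7   5.3] w 0.4 F [-3.5 11.7  4.4] t 23.4 q [-0.26  0.53  1.68 -0.03  0.94  1.29]
turn deg 0.2
```

View pics/w17.png

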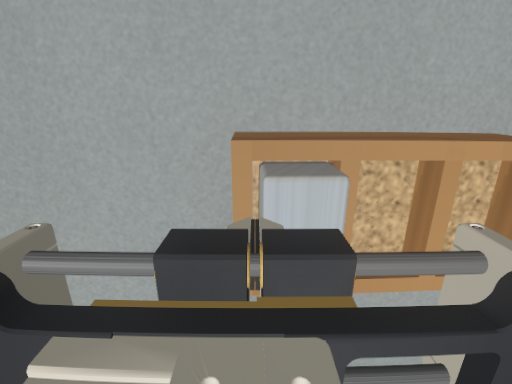

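View pics/d17c.png

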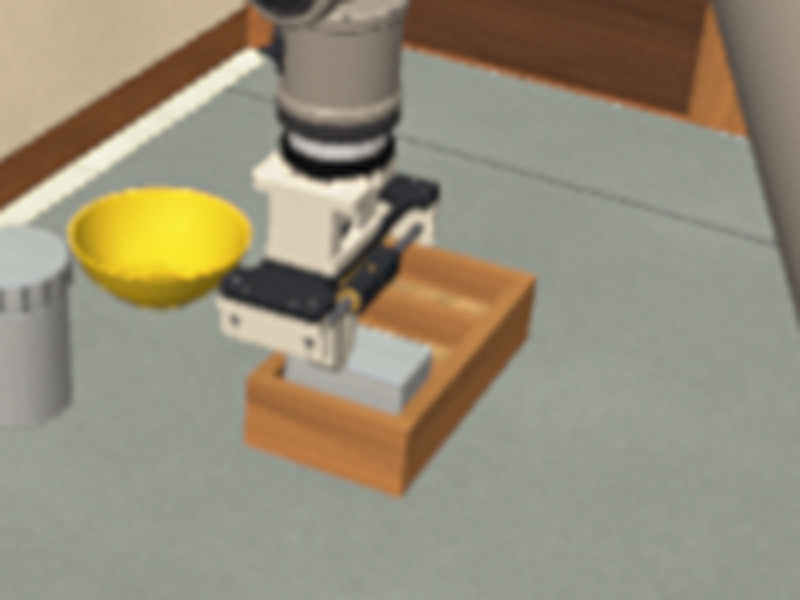

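```bash
python3 -m jog '[1,0,3,-3,0,1,0,3,-5,0,1,0,3,-5,0]';python3 to.py 524.5 -60 99 0.04; python3 -c "
from h import *;c,a,d=snap('wrist','w18');c,a,d=snap('side','d18');crop('d18','d18c',210,70,410,220,4)"
```

```text
time: 23.8
tool_pos: [529.1, -80.3, 118.1]
tcp_rot: [3.118, 0.017, 0.044]
contact_force: [-0.2, 0.4, -0.2]
grip_width: 0.6
pos [529.1 -80.3 118.1] rot [3.118 0.017 0.044] tool shift [ -3.4 -20.9  18.7] w 0.6 F [-0.2  0.4 -0.2] t 23.8 q [-0.28  0.51  1.66 -0.03  0.98  1.27]
turn deg 0.2
```

View pics/d18c.png

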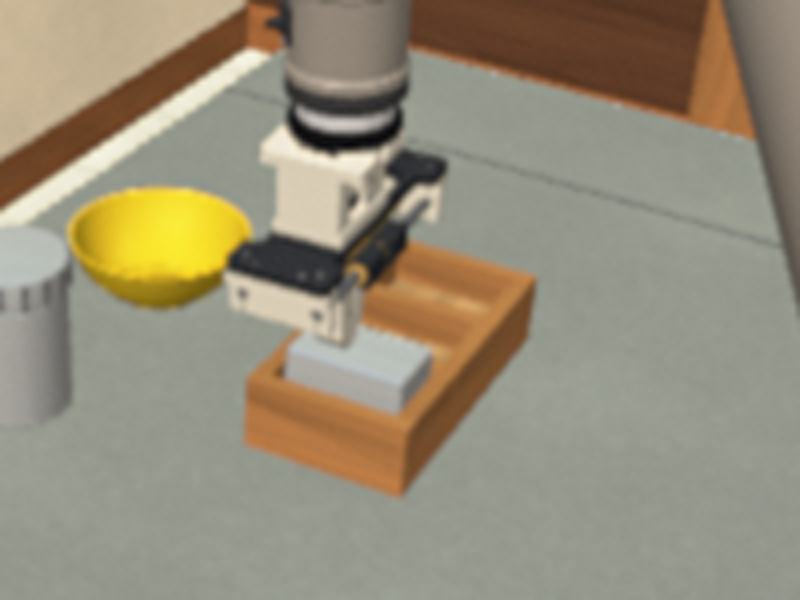

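```bash
python3 -m jog '[1,-3,-8,0,0,1,0,-8,0,0,1,0,-3,12,0,1,0,0,14,0,1,0,0,0,0]';python3 -m jog '[1,0,6,0,0,1,0,5,0,0]';python3 to.py 524.5 -72 92 0.04
```

```text
time: 24.4
tool_pos: [525.4, -60.0, 91.0]
tcp_rot: [3.117, 0.013, 0.044]
contact_force: [0.3, -0.2, -0.3]
grip_width: 0.2
time: 24.6
tool_pos: [525.3, -62.0, 91.1]
tcp_rot: [3.132, 0.014, 0.042]
contact_force: [2.0, 29.5, 8.4]
grip_width: 0.5
pos [525.3 -62.   91.1] rot [3.132 0.014 0.042] tool shift [-1.2 10.  -0.8] w 0.5 F [ 2.  29.5  8.4] t 24.6 q [-0.25  0.54  1.71 -0.02  0.91  1.28]
turn deg 0.1
```

```bash
python3 -m jog '[1,0,3,-4,0,1,0,3,-4,0]';python3 to.py 524.5 -72 92 0.04; python3 -m jog '[1,0,4,-4,0,1,0,4,-4,0]';python3 to.py 524.5 -72 92 0.04;python3 -c "
from h import *;c,a,d=snap('wrist','w19');c,a,d=snap('side','d19');crop('d19','d19c',210,70,410,220,4)"
```

```text
time: 24.8
tool_pos: [525.3, -65.2, 99.0]
tcp_rot: [3.135, 0.016, 0.044]
contact_force: [-0.6, -0.2, -0.4]
grip_width: 0.5
pos [525.3 -65.2  99. ] rot [3.135 0.016 0.044] tool shift [-1.   6.7  7. ] w 0.5 F [-0.6 -0.2 -0.4] t 24.8 q [-0.26  0.53  1.7  -0.01  0.93  1.27]
turn deg 0.2
time: 25.0
tool_pos: [525.6, -74.1, 107.5]
tcp_rot: [3.135, 0.017, 0.045]
contact_force: [-0.2, 0.0, -0.0]
grip_width: 0.7
pos [525.6 -74.1 107.5] rot [3.135 0.017 0.045] tool shift [-0.7 -2.3 15.5] w 0.7 F [-0.2  0.  -0. ] t 25.0 q [-0.28  0.52  1.68 -0.01  0.95  1.26]
turn deg 0.3
```

View pics/d19c.png

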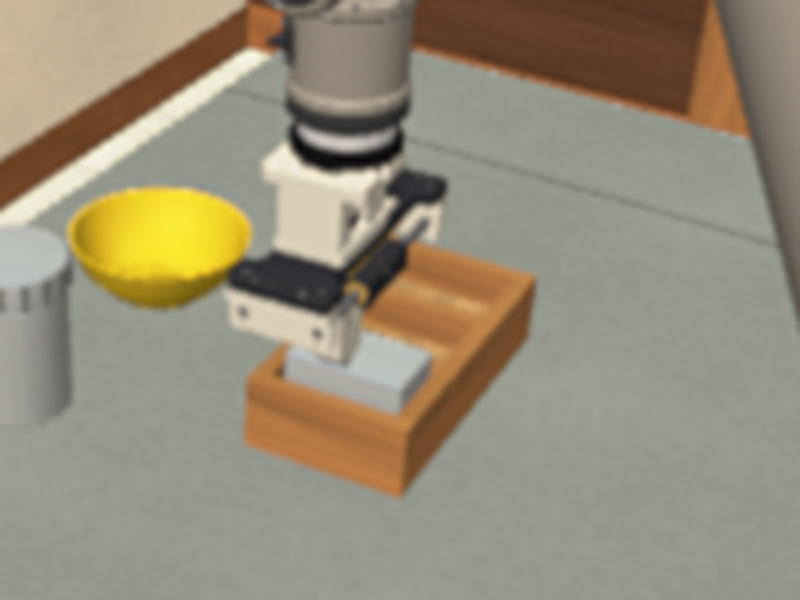

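View pics/w19.png

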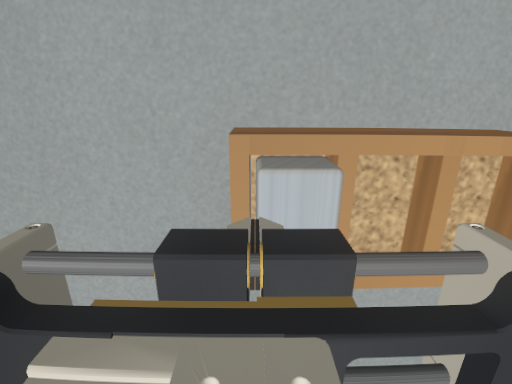

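```bash
python3 -c "
from h import *
for f in ('w16','w17','w19'):
    c,a,d=load(f);P=cloud(c,d)
    m=(d>0)&(P[...,2]>68)&(P[...,2]<110)&(P[...,0]>545)&(P[...,0]<568)&(P[...,1]>-160)&(P[...,1]<-50)
    q=P[m]; A=np.c_[q,np.ones(len(q))]
    co=np.linalg.lstsq(np.c_[q[:,:2],np.ones(len(q))],q[:,2],rcond=None)[0]
    print(f,len(q),'y',np.percentile(q[:,1],[2,98]).round(1),'z',np.percentile(q[:,2],[5,50,95]).round(1),'slopes',co[:2].round(3))
"
```

```text
w16 3039 y [-124.9  -71.8] z [74.7 80.1 81.2] slopes [-0.096 -0.045]
w17 3260 y [-128.4  -75.4] z [75.5 80.3 81.5] slopes [-0.118 -0.025]
w19 3041 y [-127.5  -75. ] z [74.4 77.3 78.4] slopes [-0.084 -0.015]
```

```bash
python3 -m jog '[1,0,-8,0,0,1,0,-8,0,0,1,0,0,10,0,1,0,0,8,0,1,0,0,0,0]';python3 to.py 524.5 -60 88;python3 -m jog '[1,0,5,0,0]';python3 -m jog '[1,0,6,0,0]';python3 -m jog '[1,0,8,-4,0]';python3 -m jog '[1,0,8,-4,0]'
```

```text
time: 25.6
tool_pos: [524.2, -57.4, 87.6]
tcp_rot: [3.134, 0.016, 0.043]
contact_force: [0.4, 0.2, 0.8]
grip_width: 0.7
pos [524.2 -57.4  87.6] rot [3.134 0.016 0.043] tool shift [ 0.2  2.7 -0.4] w 0.7 F [0.4 0.2 0.8] t 25.6 q [-0.25  0.54  1.71 -0.01  0.9   1.29]
time: 25.7
tool_pos: [524.1, -60.0, 87.3]
tcp_rot: [3.139, 0.017, 0.042]
contact_force: [0.6, 30.9, 14.7]
grip_width: 0.4
time: 25.8
tool_pos: [524.1, -60.5, 87.7]
tcp_rot: [-3.134, 0.018, 0.04]
contact_force: [3.2, 42.7, 13.8]
grip_width: 0.3
time: 25.9
tool_pos: [524.3, -62.1, 91.9]
tcp_rot: [-3.123, 0.018, 0.039]
contact_force: [1.2, 33.3, 12.3]
grip_width: 0.3
time: 26.0
tool_pos: [524.4, -64.3, 96.7]
tcp_rot: [-3.113, 0.019, 0.039]
contact_force: [-1.5, 27.1, 11.9]
grip_width: 0.3
```

```bash
python3 -m jog '[1,0,-8,0,0,0,0,-8,-12,0,0,0,0,-12,0,0,0,0,-12,0,0,0,0,-12,0]';python3 -m jog '[0,0,10,0,0,0,0,15,0,0,0,0,15,0,0,0,0,0,0,0,0,0,0,0,0]';python3 -m jog '[0,0,0,0,0]';python3 to.py 524.5 -109 89
```

```text
time: 26.5
tool_pos: [524.8, -49.2, 148.6]
tcp_rot: [-3.114, 0.019, 0.04]
contact_force: [0.2, 0.3, 0.9]
grip_width: 27.9
time: 27.0
tool_pos: [527.2, -96.0, 149.2]
tcp_rot: [-3.117, 0.016, 0.037]
contact_force: [-0.3, 0.4, 0.9]
grip_width: 67.9
time: 27.1
tool_pos: [526.9, -96.3, 148.8]
tcp_rot: [-3.116, 0.017, 0.037]
contact_force: [-0.2, -0.7, 0.3]
grip_width: 75.7
pos [526.9 -96.3 148.8] rot [-3.116  0.017  0.037] tool shift [-1.8 14.1 59.5] w 75.7 F [-0.2 -0.7  0.3] t 27.1 q [-0.33  0.48  1.62  0.02  1.07  1.19]
```

```bash
python3 -m jog '[0,-2,10,0,0,0,0,4,15,0,0,0,0,20,0,0,0,0,20,0,0,0,0,4,0]';python3 to.py 524.5 -109 89;python3 -c "
from h import *;c,a,d=snap('wrist','w20')"
```

```text
time: 27.6
tool_pos: [524.5, -110.4, 88.2]
tcp_rot: [-3.117, 0.015, 0.039]
contact_force: [0.0, 0.6, 0.5]
grip_width: 91.6
pos [ 524.5 -110.4   88.2] rot [-3.117  0.015  0.039] tool shift [ 0.1 -1.4 -0.8] w 91.6 F [0.  0.6 0.5] t 27.6 q [-0.36  0.56  1.68  0.02  0.93  1.16]
```

View pics/w20.png

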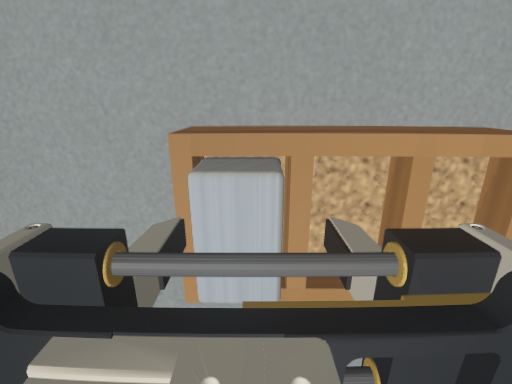

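```bash
python3 -m jog '[0,0,6,0,0]';python3 -m jog '[0,0,6,0,0]';python3 -m jog '[0,0,5,0,0]';python3 -m jog '[0,0,6,-4,0]';python3 -m jog '[0,0,6,-5,0]'
```

```text
time: 27.75
tool_pos: [525.2, -116.4, 88.9]
tcp_rot: [-3.118, 0.015, 0.04]
contact_force: [0.3, -0.4, -0.8]
grip_width: 91.9
time: 27.85
tool_pos: [525.8, -122.6, 89.4]
tcp_rot: [-3.117, 0.014, 0.04]
contact_force: [0.7, 2.1, 0.7]
grip_width: 92.0
time: 27.95
tool_pos: [525.2, -123.7, 89.8]
tcp_rot: [-3.109, 0.016, 0.038]
contact_force: [0.9, 35.5, 8.1]
grip_width: 91.9
time: 28.05
tool_pos: [525.2, -125.1, 94.0]
tcp_rot: [-3.099, 0.017, 0.036]
contact_force: [3.4, 25.1, 5.9]
grip_width: 91.6
time: 28.15
tool_pos: [525.3, -127.2, 99.6]
tcp_rot: [-3.091, 0.017, 0.036]
contact_force: [1.2, 17.3, 5.6]
grip_width: 91.8
```

```bash
python3 -c "
from h import *;c,a,d=snap('wrist','w21');crop('w21','w21c',150,90,400,320,2.5);c,a,d=snap('side','d21');crop('d21','d21c',210,70,410,220,4)"
```

```text
(no output)
```

View pics/w21c.png

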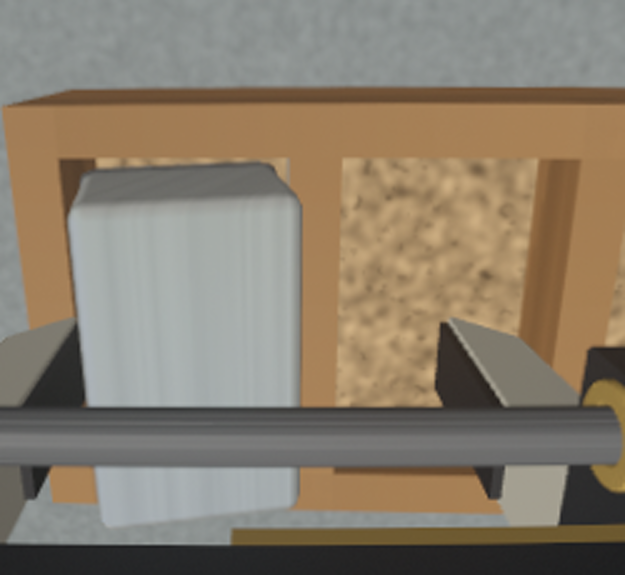

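View pics/d21c.png

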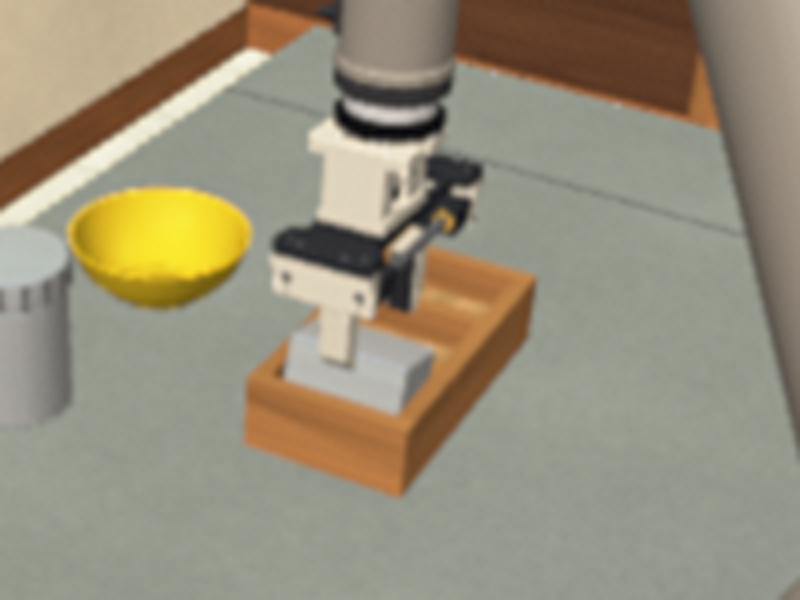

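```bash
python3 -m jog '[0,0,6,-5,0]';python3 -m jog '[0,0,7,-5,0]';python3 -m jog '[0,0,7,-5,0]';python3 -m jog '[0,0,7,-4,0]';python3 -c "
from h import *;c,a,d=snap('wrist','w22');crop('w22','w22c',150,90,400,320,2.5);c,a,d=snap('side','d22');crop('d22','d22c',210,70,410,220,4)"
```

```text
time: 28.35
tool_pos: [525.2, -129.8, 105.2]
tcp_rot: [-3.084, 0.018, 0.035]
contact_force: [0.2, 18.5, -6.8]
grip_width: 91.8
time: 28.45
tool_pos: [524.2, -131.9, 109.2]
tcp_rot: [-3.074, 0.022, 0.035]
contact_force: [2.1, 25.8, -10.0]
grip_width: 91.9
time: 28.55
tool_pos: [523.1, -133.6, 112.7]
tcp_rot: [-3.063, 0.026, 0.035]
contact_force: [2.7, 25.9, -9.0]
grip_width: 91.6
time: 28.65
tool_pos: [522.3, -136.6, 115.5]
tcp_rot: [-3.055, 0.03, 0.036]
contact_force: [-0.2, 0.8, -0.6]
grip_width: 91.8
```

View pics/w22c.png

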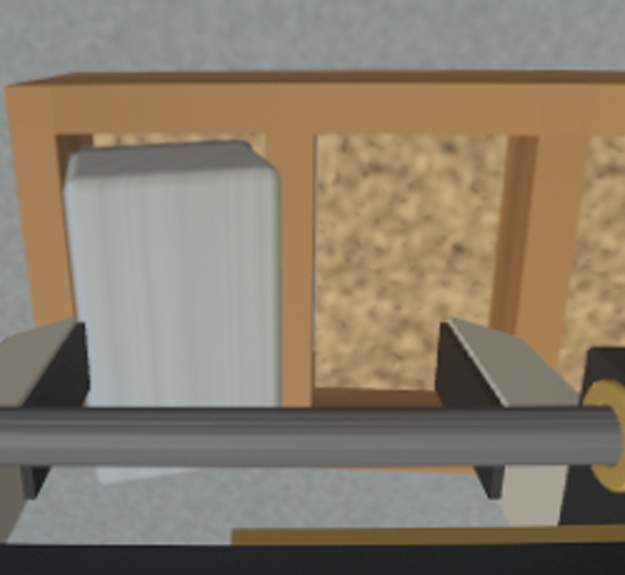

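View pics/d22c.png

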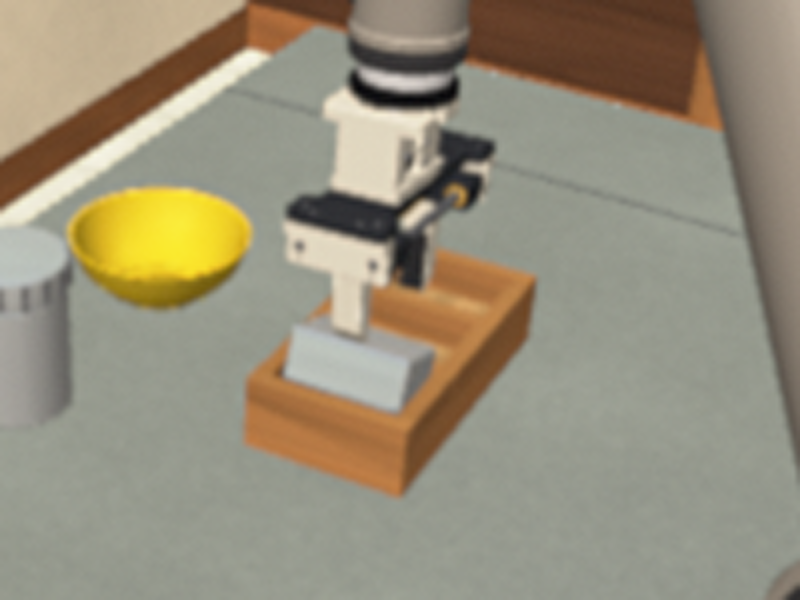

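```bash
python3 -m jog '[0,2,-6,0,0,0,0,0,12,0]';python3 -m jog '[0,0,6,0,0]';python3 -m jog '[0,0,6,-2,0]';python3 -m jog '[0,0,6,-4,0]';python3 -m jog '[0,0,6,-4,0]'
```

```text
time: 28.95
tool_pos: [527.3, -135.7, 107.7]
tcp_rot: [-3.067, 0.019, 0.035]
contact_force: [0.2, -0.4, 0.1]
grip_width: 91.8
time: 29.05
tool_pos: [526.6, -141.2, 105.9]
tcp_rot: [-3.066, 0.021, 0.036]
contact_force: [0.4, 0.7, 0.5]
grip_width: 92.1
time: 29.15
tool_pos: [526.9, -148.0, 107.2]
tcp_rot: [-3.067, 0.021, 0.036]
contact_force: [0.8, 0.4, -0.0]
grip_width: 91.4
time: 29.25
tool_pos: [526.9, -155.0, 110.5]
tcp_rot: [-3.067, 0.022, 0.036]
contact_force: [0.2, 0.0, 0.6]
grip_width: 91.7
time: 29.35
tool_pos: [527.3, -162.2, 114.4]
tcp_rot: [-3.067, 0.022, 0.035]
contact_force: [-0.5, -0.1, -0.1]
grip_width: 92.0
```

```bash
python3 -c "
from h import *;c,a,d=snap('wrist','w23');crop('w23','w23c',100,90,400,320,2.5);c,a,d=snap('side','d23');crop('d23','d23c',210,70,410,220,4)"
```

```text
(no output)
```

View pics/w23c.png

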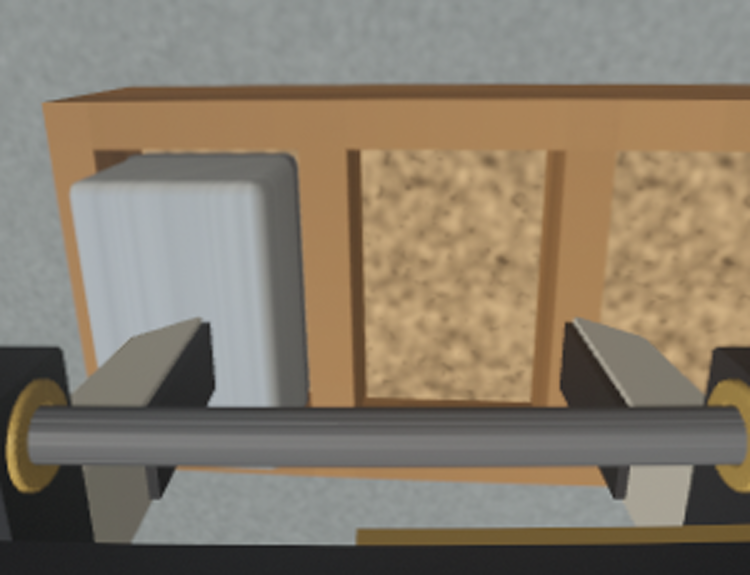

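View pics/d23c.png

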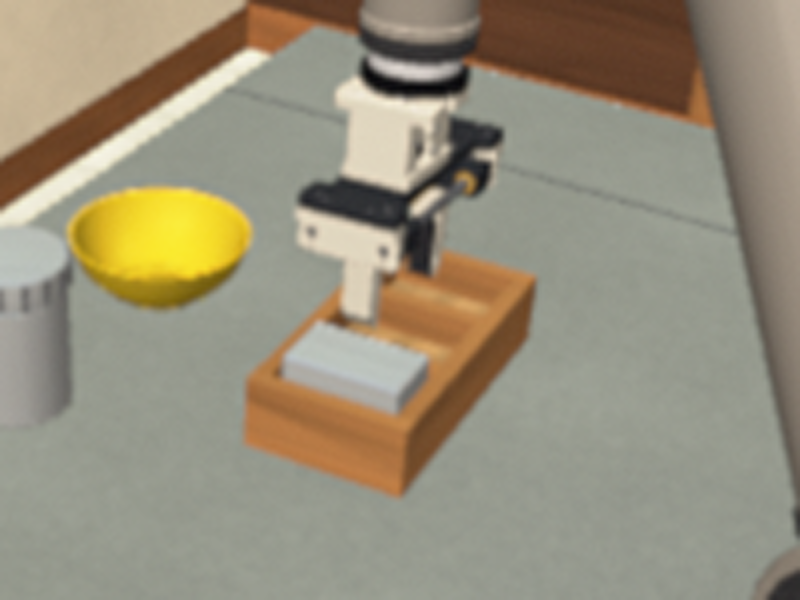

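```bash
python3 -m jog '[0,-1,-18,0,0,0,0,-18,0,0,0,0,-17,0,0,0,0,0,12,0,0,0,0,12,0]';python3 to.py 524.5 -108 87
```

```text
time: 29.95
tool_pos: [524.7, -102.5, 95.5]
tcp_rot: [-3.069, 0.017, 0.036]
contact_force: [-0.8, -0.8, -0.5]
grip_width: 91.5
pos [ 524.7 -102.5   95.5] rot [-3.069  0.017  0.036] tool shift [-0.2  6.1  8.1] w 91.5 F [-0.8 -0.8 -0.5] t 29.95 q [-0.37  0.55  1.67  0.07  0.97  1.12]
```

```bash
python3 -m jog '[0,0,0,8,0,0,0,-9,0,0,0,0,-9,0,0,0,0,-7,0,0,0,0,-7,0,0]'; python3 -m jog '[0,0,-7,0,0,0,0,-7,0,0,0,0,-7,0,0,0,0,-7,0,0,0,0,-7,0,0]'
```

```text
time: 30.45
tool_pos: [524.6, -80.9, 87.0]
tcp_rot: [-3.09, 0.015, 0.039]
contact_force: [-8.9, -46.2, 4.1]
grip_width: 91.9
time: 30.95
tool_pos: [524.3, -79.2, 88.9]
tcp_rot: [3.138, 0.012, 0.041]
contact_force: [-4.9, -31.2, 2.7]
grip_width: 91.7
```

```bash
python3 -m jog '[0,0,-7,0,0,0,0,-7,0,0,0,0,-7,0,0,0,0,-7,0,0]'; python3 -m jog '[0,0,10,0,0,0,0,10,0,0,0,0,9,0,0,0,0,0,0,0]';python3 to.py 524.5 -108 87
```

```text
time: 31.35
tool_pos: [524.2, -77.6, 90.4]
tcp_rot: [3.096, 0.011, 0.043]
contact_force: [-5.8, -31.2, 4.9]
grip_width: 91.8
time: 31.75
tool_pos: [524.5, -109.3, 90.1]
tcp_rot: [3.097, 0.013, 0.04]
contact_force: [0.7, -0.7, -0.6]
grip_width: 91.3
pos [ 524.5 -109.3   90.1] rot [3.097 0.013 0.04 ] tool shift [ 0.1 -1.5  3.1] w 91.3 F [ 0.7 -0.7 -0.6] t 31.75 q [-0.32  0.55  1.7  -0.06  0.9   1.24]
```

```bash
python3 -m jog '[0,0,4,4,0,0,0,6,0,0,0,0,6,0,0]';python3 -m jog '[0,0,6,-3,0]';python3 -m jog '[0,0,6,-4,0]';python3 -m jog '[0,0,6,-4,0]';cat > tilt.py <<'E'
import sys
from h import *
def tilt(fn,x0,x1,y0,y1,z0=64,z1=125):
    c,a,d=load(fn);P=cloud(c,d)
    m=(d>0)&(P[...,2]>z0)&(P[...,2]<z1)&(P[...,0]>x0)&(P[...,0]<x1)&(P[...,1]>y0)&(P[...,1]<y1)
    q=P[m]
    for yb in range(int(y0),int(y1),8):
        s=q[(q[:,1]>=yb)&(q[:,1]<yb+8)]
        if len(s)>20: print(yb+4,np.round(np.median(s[:,2]),1),end=' | ')
    print()
fn=sys.argv[1];snap('wrist',fn);tilt(fn,543,568,-170,-50)
E
python3 tilt.py w24
```

```text
time: 32.05
tool_pos: [524.6, -121.9, 85.5]
tcp_rot: [3.105, 0.015, 0.039]
contact_force: [4.5, 31.1, 5.4]
grip_width: 91.6
time: 32.15
tool_pos: [524.5, -122.5, 87.8]
tcp_rot: [3.115, 0.016, 0.037]
contact_force: [5.1, 31.1, 1.9]
grip_width: 91.9
time: 32.25
tool_pos: [524.4, -123.2, 91.3]
tcp_rot: [3.124, 0.017, 0.035]
contact_force: [3.9, 23.0, 2.2]
grip_width: 91.7
time: 32.35
tool_pos: [524.5, -124.2, 95.0]
tcp_rot: [3.133, 0.019, 0.035]
contact_force: [2.2, 19.6, 3.3]
grip_width: 91.8
-134 76.3 | -126 78.0 | -118 79.6 | -110 81.0 | -102 82.6 | -94 83.9 | -86 85.5 | -78 85.1 |
```

```bash
python3 -m jog '[0,0,5,-4,0]';python3 -m jog '[0,0,5,-4,0]';python3 -m jog '[0,0,5,-4,0]';python3 tilt.py w25
```

```text
time: 32.5
tool_pos: [524.6, -125.5, 99.2]
tcp_rot: [3.14, 0.019, 0.035]
contact_force: [0.7, 11.9, 1.8]
grip_width: 91.9
time: 32.6
tool_pos: [524.1, -126.8, 102.4]
tcp_rot: [-3.137, 0.022, 0.035]
contact_force: [1.4, 13.6, -4.9]
grip_width: 91.6
time: 32.7
tool_pos: [523.3, -128.0, 105.2]
tcp_rot: [-3.13, 0.025, 0.035]
contact_force: [0.9, 14.6, -5.4]
grip_width: 91.9
-134 76.9 | -126 79.1 | -118 81.5 | -110 83.8 | -102 86.0 | -94 88.4 | -86 90.2 | -78 73.9 |
```

```bash
python3 -c "
from h import *
for f in ('w14','w23'):
    c,a,d=load(f);P=cloud(c,d)
    for n,(x,y) in {'p0':(530,-253),'p1':(527,-177),'p2':(524,-101)}.items():
        m=(d>0)&(np.abs(P[...,0]-x-15)<25)&(np.abs(P[...,1]-y)<22)&(P[...,2]<70)
        q=P[m]
        if len(q): print(f,n,len(q),np.percentile(q[:,2],[10,50,90]).round(1))
"
```

```text
w14 p0 1999 [27.8 28.6 29.4]
w14 p1 2688 [29.4 30.2 31. ]
w14 p2 373 [30.1 31.  31.8]
w23 p0 3017 [27.6 28.5 29.3]
w23 p1 2939 [29.4 30.2 31. ]
```

```bash
python3 -m jog '[0,0,-8,0,0,0,0,-8,10,0,0,0,-2,10,0,0,0,0,0,0]';python3 to.py 525 -103 86
```

```text
time: 33.15
tool_pos: [521.8, -108.1, 83.7]
tcp_rot: [-3.129, 0.026, 0.037]
contact_force: [-0.3, 0.4, 1.4]
grip_width: 91.7
pos [ 521.8 -108.1   83.7] rot [-3.129  0.026  0.037] tool shift [ 3.4 -5.  -2.3] w 91.7 F [-0.3  0.4  1.4] t 33.15 q [-0.35  0.56  1.69  0.    0.92  1.18]
```

```bash
python3 -m jog '[0,2,-5,-3,0,0,0,0,0,0,1,0,0,0,0,1,0,0,0,0,1,0,0,0,0]';python3 -m jog '[1,0,0,0,0,1,0,0,0,0,1,0,0,0,0,1,0,0,0,0,1,0,0,0,0]';python3 to.py 525 -103 86; python3 -m jog '[1,0,0,-6,0,1,0,0,-10,0,1,0,0,-12,0,1,0,0,-12,0,1,0,0,-12,0]';python3 -c "
from h import *;c,a,d=snap('side','d26');crop('d26','d26c',210,70,410,220,4)"
```

```text
time: 33.65
tool_pos: [524.4, -103.7, 87.1]
tcp_rot: [-3.13, 0.025, 0.036]
contact_force: [0.1, -0.1, -0.3]
grip_width: 72.2
time: 34.15
tool_pos: [524.9, -106.9, 87.7]
tcp_rot: [-3.135, 0.023, 0.036]
contact_force: [0.2, -0.7, -0.9]
grip_width: 60.4
pos [ 524.9 -106.9   87.7] rot [-3.135  0.023  0.036] tool shift [ 0.3 -3.9  1.8] w 60.4 F [ 0.2 -0.7 -0.9] t 34.15 q [-0.34  0.56  1.68 -0.    0.93  1.19]
time: 34.65
tool_pos: [524.8, -106.3, 142.2]
tcp_rot: [-3.133, 0.028, 0.037]
contact_force: [0.6, -0.1, -2.7]
grip_width: 60.4
```

View pics/d26c.png

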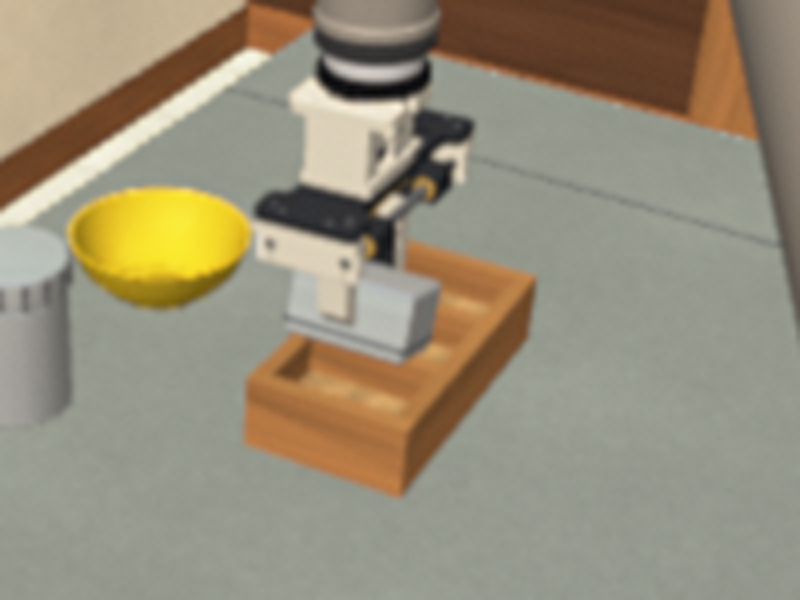

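```bash
python3 to.py 460 15 140|head -1; python3 -m jog '[1,-12,-22,0,0,1,-12,-22,0,0,1,-12,-22,0,0,1,-12,-22,0,0,1,-12,-22,0,0]';python3 -m jog '[1,0,-10,15,0,1,0,0,25,0,1,0,0,25,0,1,0,0,15,0,1,0,0,0,0]';python3 to.py 460 15 50
```

```text
pos [ 526.  -106.6  144.4] rot [-3.134  0.024  0.037] tool shift [ -61.4 -123.9    6.8] w 60.5 F [ 1.3  0.  -0.1] t 34.7 q [-0.34  0.48  1.62 -0.    1.06  1.19]
time: 35.2
tool_pos: [462.4, 2.6, 150.5]
tcp_rot: [-3.136, 0.016, 0.033]
contact_force: [0.3, 0.4, -2.5]
grip_width: 60.3
time: 35.7
tool_pos: [459.8, 17.6, 72.4]
tcp_rot: [-3.135, 0.011, 0.038]
contact_force: [-0.1, -0.4, -2.8]
grip_width: 60.9
pos [459.8  17.6  72.4] rot [-3.135  0.011  0.038] tool shift [ 0.4  2.7 22.4] w 60.9 F [-0.1 -0.4 -2.8] t 35.7 q [-0.13  0.47  1.91  0.01  0.77  1.4 ]
```

```bash
python3 -m jog '[1,0,0,10,0,1,0,0,5,0,0,0,0,0,0,0,0,0,0,0,0,0,0,0,0]';python3 -m jog '[0,0,0,-12,0,0,0,0,-12,0,0,-12,0,-12,0,0,-12,0,-12,0,0,-12,0,-12,0]';python3 -m jog '[0,-20,0,-12,0,0,-15,0,-12,0,0,0,0,0,0]'; python3 boxes.py wrist_27 side_27|grep "rgb \[1[1-9]"|grep -v "zt 1\|zt 9"; python3 to.py 420 15 40
```

```text
time: 36.2
tool_pos: [462.0, 17.7, 59.7]
tcp_rot: [-3.135, 0.005, 0.038]
contact_force: [0.7, -0.3, 0.1]
grip_width: 80.0
time: 36.7
tool_pos: [427.4, 15.1, 122.8]
tcp_rot: [-3.137, 0.002, 0.038]
contact_force: [-0.7, -0.2, -0.3]
grip_width: 92.0
time: 37.0
tool_pos: [391.6, 13.2, 150.2]
tcp_rot: [-3.138, -0.004, 0.037]
contact_force: [0.3, -0.7, -0.7]
grip_width: 91.7
wrist_27 [422.  63.] 22437 zt 58.5 top [ 510.5 -129.5   97.1  148.1    3.1] rgb [160. 124.  84.]
wrist_27 [241. 118.] 6875 zt 50.7 top [458.7  29.   91.2  56.5   2.4] rgb [163. 170. 175.]
wrist_27 [ 32. 139.] 6504 zt 50.7 top [435.8 236.6  92.   49.5   0.6] rgb [144. 131. 103.]
side_27 [293. 164.] 1363 zt 60.4 top [ 572.1 -155.3  112.3  268.5   25.9] rgb [173. 118.  67.]
side_27 [295. 203.] 929 zt 52.5 top [458.3  28.6  91.9  60.6   2.9] rgb [173. 171. 164.]
side_27 [259. 255.] 1241 zt 52.8 top [436.  241.6  92.2  59.    2.3] rgb [175. 166. 159.]
pos [392.8  13.2 149.2] rot [-3.138e+00 -3.000e-03  3.700e-02] tool shift [ 26.9  -0.4 109.3] w 91.3 F [-0.1  0.5 -0.3] t 37.1 q [-0.17  0.23  2.01  0.01  0.89  1.36]
```

View pics/wrist_27.png

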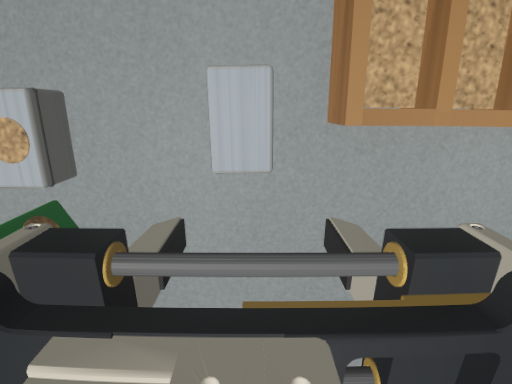

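```bash
python3 to.py 417 27.2 42 |head -1; python3 -m jog '[0,12,-7,30,0,0,12,-7,30,0,0,0,0,25,0,0,0,0,15,0,0,0,0,0,0]';python3 to.py 417 27.2 42
```

```text
pos [392.8  13.2 149.2] rot [-3.138e+00 -3.000e-03  3.700e-02] tool shift [ 24.3 -12.7 107.4] w 91.3 F [-0.1  0.5 -0.3] t 37.1 q [-0.17  0.23  2.01  0.01  0.89  1.36]
time: 37.6
tool_pos: [423.3, 28.4, 44.3]
tcp_rot: [-3.139, -0.009, 0.037]
contact_force: [1.1, -0.5, -0.4]
grip_width: 91.6
pos [423.3  28.4  44.3] rot [-3.139 -0.009  0.037] tool shift [-6.4  1.   2.2] w 91.6 F [ 1.1 -0.5 -0.4] t 37.6 q [-0.12  0.47  2.05  0.01  0.61  1.41]
```

```bash
python3 -m jog '[0.3,-5,1,2,0,0.38,0,0,0,0,0.38,0,0,0,0,0.38,0,0,0,0,0.38,0,0,0,0]';python3 -m jog '[0.4,0,0,0,0,0.4,0,0,0,0,0.4,0,0,0,0]';python3 -m jog '[0.4,0,0,-5,0,0.4,0,0,-5,0,0.4,0,0,-5,0,0.4,0,0,0,0]';python3 to.py 417 27.2 42;python3 -c "
from h import *;c,a,d=snap('side','d28');crop('d28','d28c',210,110,410,260,4)"
```

```text
time: 38.1
tool_pos: [420.0, 26.8, 43.5]
tcp_rot: [-3.14, -0.013, 0.036]
contact_force: [-0.8, 0.1, -0.6]
grip_width: 58.7
time: 38.4
tool_pos: [419.9, 26.8, 43.9]
tcp_rot: [-3.14, -0.013, 0.036]
contact_force: [-0.6, 0.3, -1.2]
grip_width: 55.5
time: 38.8
tool_pos: [419.2, 26.9, 60.0]
tcp_rot: [-3.14, -0.012, 0.036]
contact_force: [-0.8, 0.1, -2.9]
grip_width: 56.1
pos [419.2  26.9  60. ] rot [-3.14  -0.012  0.036] tool shift [-2.4 -0.4 18. ] w 56.1 F [-0.8  0.1 -2.9] t 38.8 q [-0.12  0.44  2.05  0.01  0.65  1.41]
```

View pics/d28c.png

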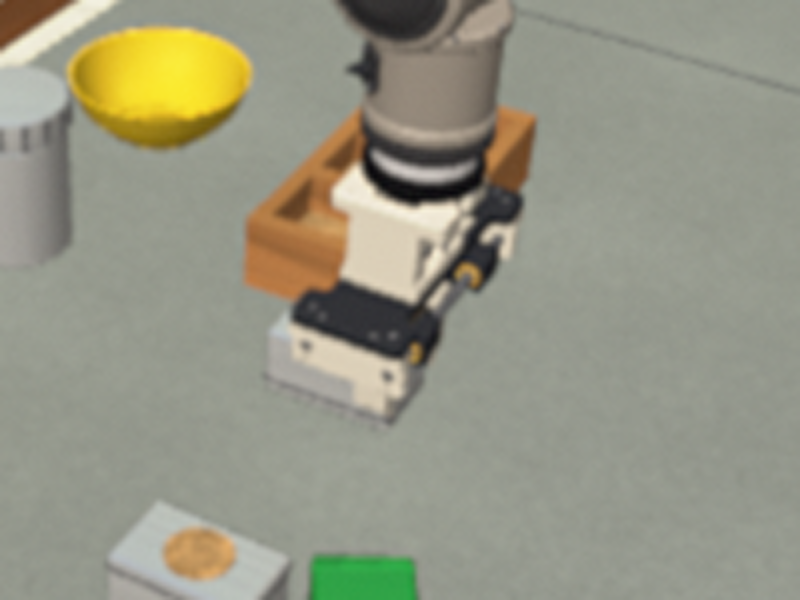

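```bash
for c in 1; do python3 -m jog '[0.394,0,0,0,0,0.394,0,0,0,0]'; done; python3 -m jog '[0.39,0,0,0,0,0.39,0,0,0,0]';python3 -m jog '[0.387,0,0,0,0,0.387,0,0,0,0]'; python3 -m jog '[0.384,0,0,0,0,0.384,0,0,0,0]'; python3 -m jog '[0.381,0,0,0,0,0.381,0,0,0,0]'
```

```text
time: 39.05
tool_pos: [419.1, 26.9, 59.8]
tcp_rot: [-3.14, -0.012, 0.036]
contact_force: [0.7, -0.6, -3.0]
grip_width: 55.9
time: 39.25
tool_pos: [419.2, 26.8, 59.8]
tcp_rot: [-3.14, -0.012, 0.036]
contact_force: [0.4, -0.1, 0.1]
grip_width: 55.9
time: 39.45
tool_pos: [419.7, 26.8, 60.0]
tcp_rot: [-3.14, -0.013, 0.036]
contact_force: [-0.5, 0.3, 0.3]
grip_width: 56.3
time: 39.65
tool_pos: [419.9, 26.7, 60.2]
tcp_rot: [-3.14, -0.013, 0.036]
contact_force: [-0.1, 0.4, 0.4]
grip_width: 56.4
time: 39.85
tool_pos: [420.0, 26.7, 60.2]
tcp_rot: [-3.14, -0.014, 0.036]
contact_force: [0.9, 0.2, 0.5]
grip_width: 56.6
```

```bash
python3 -m jog '[0.37,-4,0,6,0,0.37,0,0,8,0,0.37,0,0,2,0,0.394,0,0,0,0,0.394,0,0,0,0]';python3 -m jog '[0.394,0,0,0,0,0.394,0,0,-5,0,0.394,0,0,-6,0,0.394,0,0,-6,0,0.394,0,0,0,0]';python3 -m jog '[0.393,0,0,0,0,0.393,0,0,0,0]';python3 -m jog '[0.392,0,0,0,0,0.392,0,0,0,0]'
```

```text
time: 40.35
tool_pos: [415.5, 26.7, 42.4]
tcp_rot: [-3.14, -0.013, 0.036]
contact_force: [-1.0, -0.3, 7.2]
grip_width: 55.8
time: 40.85
tool_pos: [414.7, 26.7, 60.7]
tcp_rot: [-3.14, -0.011, 0.036]
contact_force: [-0.3, 0.4, -2.9]
grip_width: 56.0
time: 41.05
tool_pos: [414.8, 26.7, 61.0]
tcp_rot: [-3.14, -0.012, 0.036]
contact_force: [0.1, 0.1, -2.9]
grip_width: 55.8
time: 41.25
tool_pos: [414.6, 26.7, 60.8]
tcp_rot: [-3.14, -0.011, 0.036]
contact_force: [-0.3, 0.2, -3.1]
grip_width: 55.6
```

```bash
python3 -m jog '[0.3915,0,0,0,0,0.3915,0,0,0,0]';python3 -m jog '[0.391,0,0,0,0,0.391,0,0,0,0]';python3 -c "
from h import *;c,a,d=snap('side','d29');crop('d29','d29c',210,110,410,260,4)"
```

```text
time: 41.45
tool_pos: [414.4, 26.7, 60.6]
tcp_rot: [-3.14, -0.011, 0.036]
contact_force: [0.1, -0.3, -2.7]
grip_width: 56.1
time: 41.65
tool_pos: [414.5, 26.7, 60.5]
tcp_rot: [-3.14, -0.011, 0.036]
contact_force: [-1.0, -0.2, -2.0]
grip_width: 55.9
```

View pics/d29c.png

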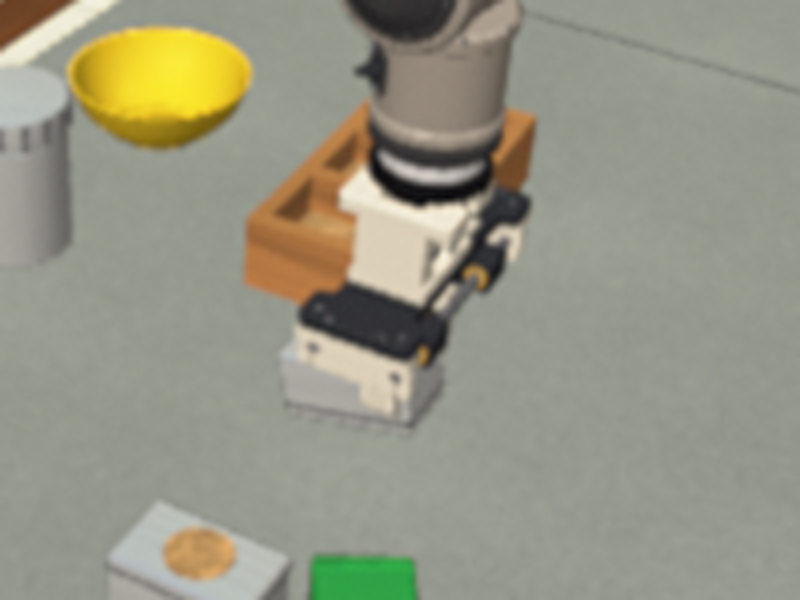

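```bash
python3 -m jog '[0.3915,3,0,-5,0,0.391,3,0,-4,0,0.391,3,0,-4,0,0.391,0,0,0,0]';python3 -m jog '[0.391,3,0,-4,0,0.391,3,0,-4,0,0.391,3,0,-4,0,0.391,0,0,0,0]';python3 -c "
from h import *;c,a,d=snap('side','d30');crop('d30','d30c',210,110,410,260,4)"
```

```text
time: 42.1
tool_pos: [424.5, 27.0, 75.0]
tcp_rot: [-3.14, -0.012, 0.036]
contact_force: [0.2, 0.1, -2.2]
grip_width: 55.8
time: 42.5
tool_pos: [434.2, 27.3, 88.4]
tcp_rot: [-3.14, -0.012, 0.036]
contact_force: [-0.2, 0.0, -2.8]
grip_width: 56.3
```

View pics/d30c.png

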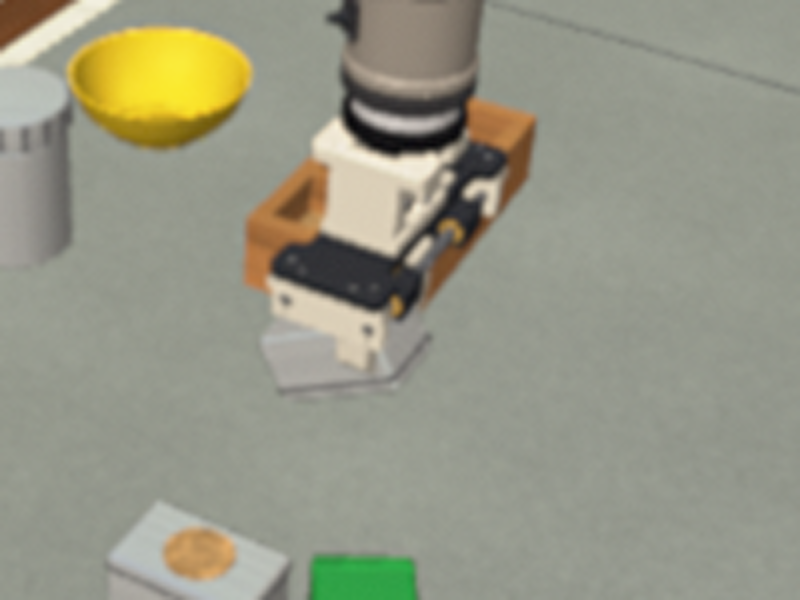

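```bash
python3 -m jog '[0.391,0,0,0,0,0.3905,0,0,0,0]';python3 -m jog '[0.391,4,0,-4,0,0.391,4,0,-4,0,0.391,4,0,-4,0,0.3905,0,0,0,0]';python3 -m jog '[0.391,4,0,-4,0,0.391,4,0,-3,0,0.391,4,0,-3,0,0.3905,0,0,0,0]';python3 -c "
from h import *;c,a,d=snap('side','d31');crop('d31','d31c',210,110,410,260,4)"
```

```text
time: 42.75
tool_pos: [433.6, 27.4, 87.9]
tcp_rot: [-3.14, -0.011, 0.036]
contact_force: [0.8, 0.9, -3.1]
grip_width: 55.9
time: 43.15
tool_pos: [446.4, 27.8, 101.0]
tcp_rot: [-3.14, -0.01, 0.036]
contact_force: [1.0, 0.6, -2.1]
grip_width: 56.3
time: 43.55
tool_pos: [459.5, 28.3, 112.1]
tcp_rot: [-3.14, -0.011, 0.036]
contact_force: [-0.2, 0.2, -2.9]
grip_width: 55.9
```

View pics/d31c.png

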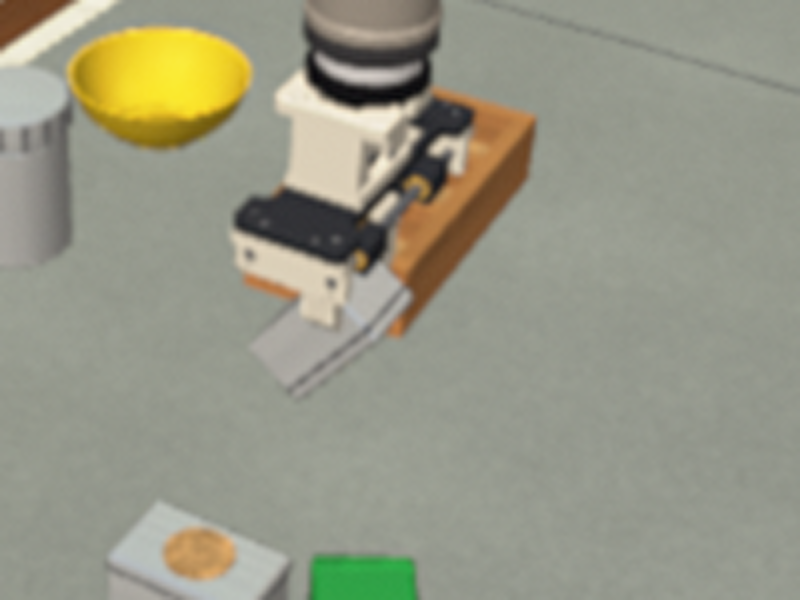

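```bash
python3 -m jog '[0.3905,3,0,-1,0,0.3905,4,0,-2,0,0.3905,4,0,-2,0,0.3905,0,0,0,0]';python3 -m jog '[0.3905,4,0,-1,0,0.3905,4,0,-1,0,0.3905,4,0,-1,0,0.3905,0,0,0,0]';python3 -c "
from h import *;c,a,d=snap('side','d32');crop('d32','d32c',210,110,410,260,4)"
```

```text
time: 44.0
tool_pos: [470.5, 28.8, 117.0]
tcp_rot: [-3.139, -0.009, 0.036]
contact_force: [-0.6, 1.0, -3.0]
grip_width: 56.0
time: 44.4
tool_pos: [483.5, 29.2, 120.3]
tcp_rot: [-3.139, -0.009, 0.036]
contact_force: [-0.7, 0.7, -3.1]
grip_width: 55.8
```

View pics/d32c.png

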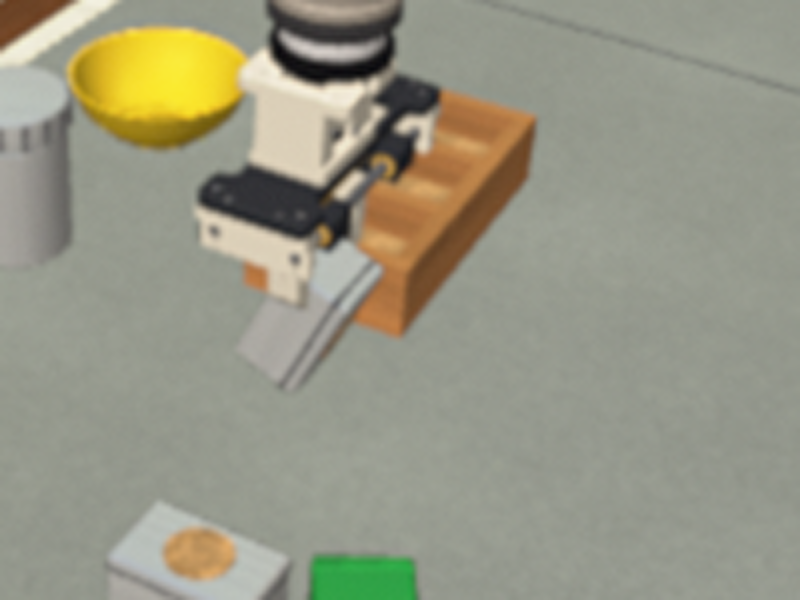

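```bash
python3 -m jog '[0.391,3,0,2,0]'; python3 -m jog '[0.391,4,0,2,0]';python3 -m jog '[0.391,5,0,2,0]';python3 -m jog '[0.391,6,0,2,0]'
```

```text
time: 44.55
tool_pos: [485.9, 29.4, 118.2]
tcp_rot: [-3.139, -0.008, 0.036]
contact_force: [0.8, 0.3, -2.8]
grip_width: 56.2
time: 44.65
tool_pos: [490.0, 29.6, 116.0]
tcp_rot: [-3.139, -0.008, 0.036]
contact_force: [-0.1, -0.6, -4.1]
grip_width: 56.0
time: 44.75
tool_pos: [495.2, 29.8, 113.8]
tcp_rot: [-3.139, -0.007, 0.036]
contact_force: [-0.0, 1.8, -2.8]
grip_width: 56.0
time: 44.85
tool_pos: [501.6, 30.0, 111.6]
tcp_rot: [-3.139, -0.007, 0.036]
contact_force: [0.4, 0.2, -2.4]
grip_width: 56.2
```

```bash
python3 -m jog '[0.391,4,0,3,0]'; python3 -m jog '[0.391,4,0,3,0]';python3 -m jog '[0.391,4,0,3,0]';python3 -m jog '[0.391,4,0,3,0]';python3 -m jog '[0.391,4,0,3,0]';python3 -c "
from h import *;c,a,d=snap('side','d33');crop('d33','d33c',210,110,410,260,4)"
```

```text
time: 44.95
tool_pos: [506.5, 30.2, 108.4]
tcp_rot: [-3.139, -0.008, 0.036]
contact_force: [-0.6, -0.8, -2.9]
grip_width: 55.8
time: 45.05
tool_pos: [510.9, 30.3, 105.1]
tcp_rot: [-3.139, -0.007, 0.036]
contact_force: [-0.6, -1.4, -2.1]
grip_width: 55.8
time: 45.15
tool_pos: [515.6, 30.5, 102.0]
tcp_rot: [-3.139, -0.008, 0.036]
contact_force: [0.2, 0.2, 7.3]
grip_width: 56.0
time: 45.25
tool_pos: [521.1, 30.7, 99.8]
tcp_rot: [-3.139, -0.011, 0.036]
contact_force: [0.6, 1.0, 7.6]
grip_width: 55.9
time: 45.35
tool_pos: [526.9, 30.9, 97.8]
tcp_rot: [-3.139, -0.015, 0.036]
contact_force: [1.2, 1.5, 6.1]
grip_width: 56.0
```

View pics/d33c.png

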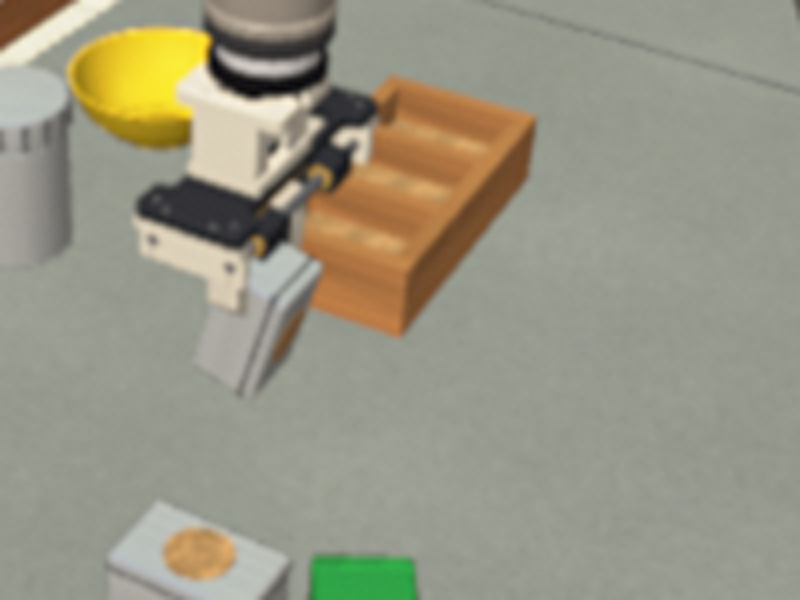

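```bash
python3 -m jog '[0.391,4,0,2,0]'; python3 -m jog '[0.391,4,0,1,0]';python3 -m jog '[0.391,4,0,1,0]';python3 -m jog '[0.391,0,0,2,0]';python3 -c "
from h import *;c,a,d=snap('side','d34');crop('d34','d34c',180,110,380,260,4)"
```

```text
time: 45.5
tool_pos: [532.3, 31.2, 96.3]
tcp_rot: [-3.139, -0.017, 0.036]
contact_force: [0.3, 1.0, 1.5]
grip_width: 55.7
time: 45.6
tool_pos: [536.5, 31.3, 95.2]
tcp_rot: [-3.139, -0.017, 0.036]
contact_force: [0.1, 0.7, -2.0]
grip_width: 56.3
time: 45.7
tool_pos: [540.5, 31.5, 94.0]
tcp_rot: [-3.139, -0.016, 0.036]
contact_force: [-0.5, 0.2, -1.3]
grip_width: 56.5
time: 45.8
tool_pos: [542.2, 31.5, 92.6]
tcp_rot: [-3.139, -0.019, 0.036]
contact_force: [3.2, 1.1, 6.7]
grip_width: 56.1
```

View pics/d34c.png

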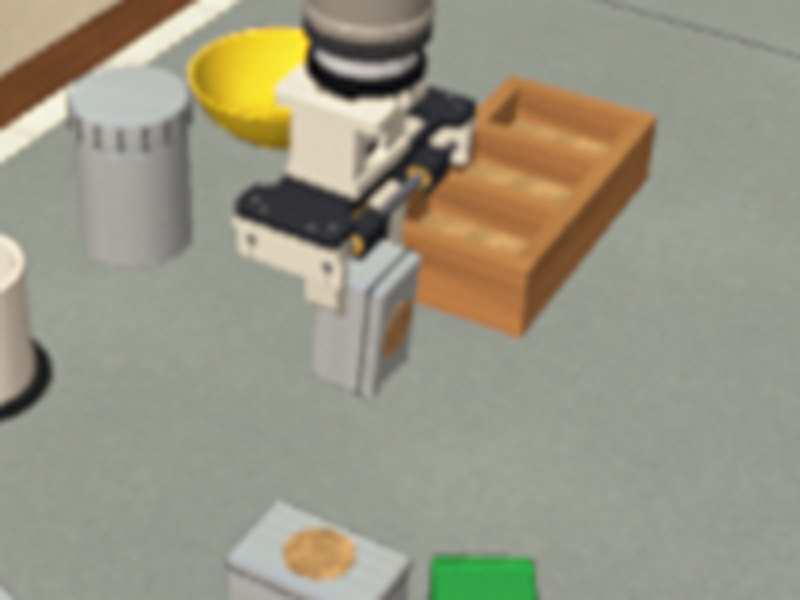

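```bash
python3 -m jog '[0.391,6,0,-1,0]'; python3 -m jog '[0.391,6,0,-1,0]';python3 -m jog '[0.391,6,0,-1,0,0.391,6,0,-1,0]';python3 -m jog '[0.391,6,0,0,0,0.391,6,0,0,0]';python3 -m jog '[0.391,6,0,0,0,0.391,6,0,0,0]';python3 -c "
from h import *;c,a,d=snap('side','d35');crop('d35','d35c',180,110,380,260,4)"
```

```text
time: 45.95
tool_pos: [547.5, 31.8, 93.1]
tcp_rot: [-3.139, -0.018, 0.036]
contact_force: [-0.3, 0.3, -4.0]
grip_width: 56.0
time: 46.05
tool_pos: [553.5, 32.0, 93.8]
tcp_rot: [-3.139, -0.017, 0.036]
contact_force: [-0.2, -0.5, -2.1]
grip_width: 56.2
time: 46.25
tool_pos: [565.9, 32.4, 95.2]
tcp_rot: [-3.139, -0.014, 0.036]
contact_force: [0.8, 0.6, -3.5]
grip_width: 56.0
time: 46.45
tool_pos: [578.8, 32.8, 95.0]
tcp_rot: [-3.139, -0.013, 0.036]
contact_force: [-0.4, -0.1, -3.2]
grip_width: 56.0
time: 46.65
tool_pos: [591.8, 33.3, 94.9]
tcp_rot: [-3.139, -0.013, 0.036]
contact_force: [-0.5, 0.3, -2.6]
grip_width: 56.1
```

View pics/d35c.png

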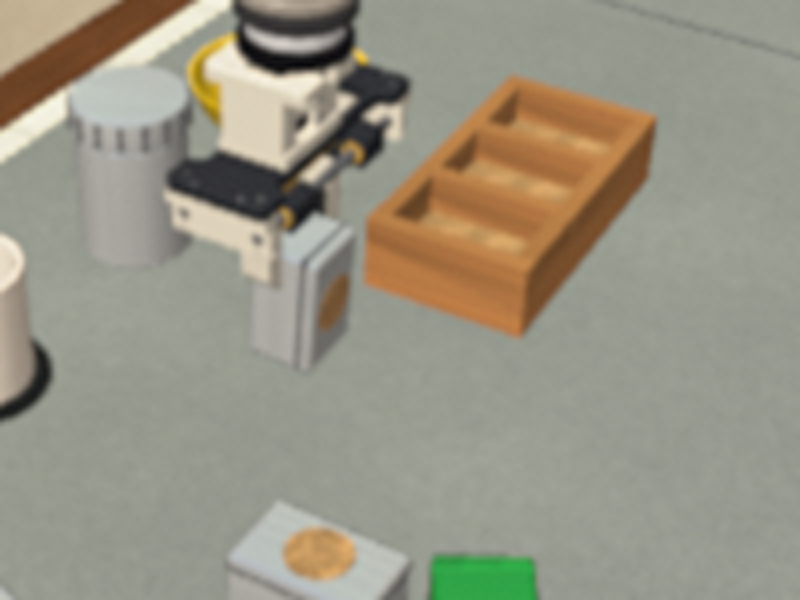

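```bash
python3 -m jog '[0.4,-15,0,-2,0,0.4,-15,0,0,0,0.4,-15,0,0,0,0.4,-12,0,0,0,0.4,0,0,0,0]';python3 -m jog '[0.4,0,0,3,0,0.4,0,0,2,0]';python3 -m jog '[0.391,0,0,2,0,0.391,0,0,2,0]';python3 to.py 535 30 95
```

```text
time: 47.2
tool_pos: [535.0, 31.2, 95.8]
tcp_rot: [-3.139, -0.014, 0.036]
contact_force: [0.3, 0.6, -2.9]
grip_width: 55.8
time: 47.4
tool_pos: [537.0, 31.1, 92.0]
tcp_rot: [-3.14, -0.018, 0.036]
contact_force: [-0.2, 1.3, 9.5]
grip_width: 55.7
time: 47.6
tool_pos: [540.9, 31.4, 89.9]
tcp_rot: [-3.14, -0.026, 0.036]
contact_force: [-1.6, -0.2, 7.3]
grip_width: 55.9
pos [540.9  31.4  89.9] rot [-3.14  -0.026  0.036] tool shift [-5.8  1.1 -5.2] w 55.9 F [-1.6 -0.2  7.3] t 47.6 q [-0.09  0.54  1.7   0.01  0.87  1.44]
```

```bash
python3 -m jog '[0,0,0,0,0,0,0,0,0,0,0,0,0,0,0,0,0,0,-12,0,0,0,0,-12,0]';python3 -m jog '[0,0,0,-15,0,0,-20,0,-15,0,1,-25,0,-12,0,1,-25,0,0,0,1,-25,0,0,0]';python3 boxes.py wrist_36 side_36|grep "rgb \[1[1-9]"|grep -v "zt 1"; python3 to.py 480 30 100
```

```text
time: 48.1
tool_pos: [540.2, 31.1, 113.3]
tcp_rot: [-3.14, -0.022, 0.036]
contact_force: [-0.2, -0.0, -0.2]
grip_width: 89.9
time: 48.6
tool_pos: [446.0, 27.0, 161.3]
tcp_rot: [-3.141, -0.033, 0.036]
contact_force: [-0.2, -0.4, -0.2]
grip_width: 72.1
wrist_36 [424. 115.] 25066 zt 58.5 top [ 525.8 -137.3  126.4  164.9    2.5] rgb [165. 129.  87.]
wrist_36 [253. 101.] 5025 zt 92.8 top [530.5  31.6  48.7  56.6   1.9] rgb [168. 175. 180.]
wrist_36 [ 55. 188.] 6027 zt 50.7 top [436.7 241.   91.5  56.7   1.4] rgb [164. 146. 117.]
side_36 [297. 175.] 2166 zt 92.8 top [530.5  32.2  48.7  57.2   3.4] rgb [168. 122.  73.]
side_36 [169. 231.] 3679 zt 93.9 top [714.5 252.6  76.5 237.6  26.8] rgb [195. 156. 143.]
side_36 [259. 255.] 1245 zt 52.9 top [436.  242.   91.4  57.5   0.9] rgb [176. 167. 160.]
pos [444.   27.3 161. ] rot [-3.141 -0.03   0.036] tool shift [34.2 -1.4 62. ] w 64.3 F [-0.6  0.2  0.4] t 48.7 q [-0.11  0.29  1.89  0.01  0.93  1.42]
```

View pics/wrist_36.png

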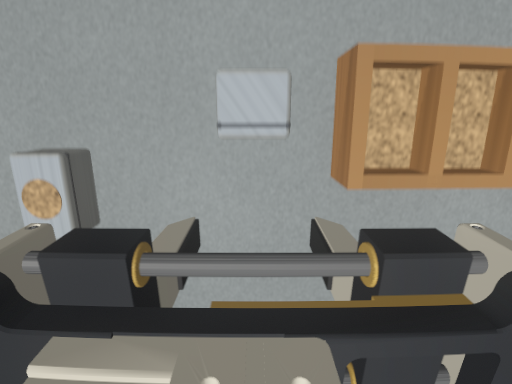

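```bash
python3 -m jog '[1,15,-3,20,0,1,15,0,22,0,1,0,0,15,0,1,0,0,5,0,1,0,0,0,0]';python3 to.py 496 31 98;python3 -m jog '[1,8,0,0,0,1,8,0,0,0,1,8,0,0,0,1,8,0,0,0,1,8,0,0,0]';python3 to.py 496 31 98
```

```text
time: 49.2
tool_pos: [481.7, 31.1, 103.7]
tcp_rot: [3.141, -0.042, 0.035]
contact_force: [0.1, 0.2, 0.3]
grip_width: 24.2
pos [481.7  31.1 103.7] rot [ 3.141 -0.042  0.035] tool shift [14.1  0.6  6.3] w 24.2 F [0.1 0.2 0.3] t 49.2 q [-0.1   0.43  1.87  0.01  0.8   1.43]
time: 49.7
tool_pos: [525.8, 32.5, 108.9]
tcp_rot: [3.14, -0.046, 0.035]
contact_force: [-0.2, -0.9, -0.3]
grip_width: 0.3
pos [525.8  32.5 108.9] rot [ 3.14  -0.046  0.035] tool shift [-30.3   0.4   9.5] w 0.3 F [-0.2 -0.9 -0.3] t 49.7 q [-0.09  0.48  1.74  0.01  0.87  1.45]
```

```bash
python3 -m jog '[1,6,0,4,0,1,7,0,3,0,1,7,0,2,0,1,7,0,0,0,1,0,0,0,0]';python3 -m jog '[1,-10,0,-20,0,1,-10,0,-20,0,1,-10,0,-20,0,1,0,0,-20,0,1,0,0,0,0]';python3 boxes.py wrist_37 side_37 scene_37|grep "rgb \[1[1-9]"|grep -v "zt 1"
```

```text
time: 50.2
tool_pos: [557.3, 33.5, 100.2]
tcp_rot: [3.14, -0.048, 0.035]
contact_force: [-0.0, 0.1, 0.0]
grip_width: 0.7
time: 50.7
tool_pos: [521.2, 32.5, 179.8]
tcp_rot: [3.14, -0.043, 0.035]
contact_force: [0.7, -0.3, 0.4]
grip_width: 0.5
wrist_37 [ 9. 48.] 888 zt 34.1 top [659.5 296.9  11.3  26.7  82.3] rgb [119.  67.  35.]
wrist_37 [256. 107.] 5457 zt 51.2 top [604.1  34.2  90.   56.3   2. ] rgb [173. 177. 182.]
wrist_37 [418. 187.] 20035 zt 58.5 top [ 526.1 -154.8  127.   199.1    2.8] rgb [170. 132.  90.]
wrist_37 [ 81. 230.] 2426 zt 50.4 top [463.5 241.   55.9  38.4  88.7] rgb [116.  114.  105.5]
wrist_37 [ 87. 286.] 863 zt 50.2 top [402.9 231.1  23.7  38.5   2.6] rgb [157. 161. 164.]
side_37 [307. 160.] 2803 zt 60.3 top [ 528.2 -176.3  128.   247.1    2.3] rgb [173. 116.  66.]
side_37 [169. 231.] 3664 zt 93.9 top [703.6 249.3  75.9 235.7  34.6] rgb [196. 157. 144.]
side_37 [248. 186.] 830 zt 52.8 top [605.2  34.   92.2  59.7   1.1] rgb [172.  166.5 159.5]
side_37 [259. 255.] 1253 zt 52.8 top [436.6 242.3  93.   57.    1.5] rgb [176. 167. 160.]
scene_37 [201. 168.] 2640 zt 59.1 top [ 527.8 -175.9  130.6  244.3    2.1] rgb [137.  93.  52.]
scene_37 [236. 206.] 730 zt 52.2 top [605.3  35.4  93.2  56.3   2.5] rgb [144. 133. 131.]
scene_37 [249. 255.] 1455 zt 96.1 top [749.7 186.1  79.3  76.9  38. ] rgb [185. 173. 159.]
scene_37 [316. 257.] 886 zt 93.9 top [665.4 327.5  49.8  55.4  22. ] rgb [178.  95.  14.]
```

View pics/wrist_37.png

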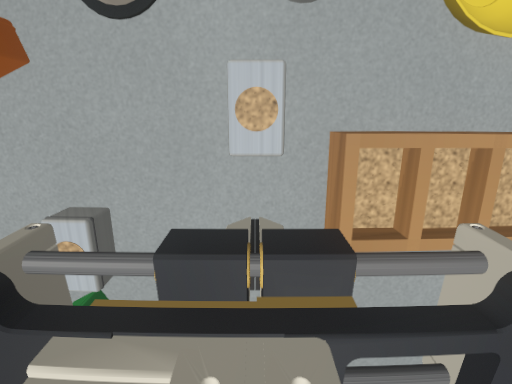

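View pics/side_37.png

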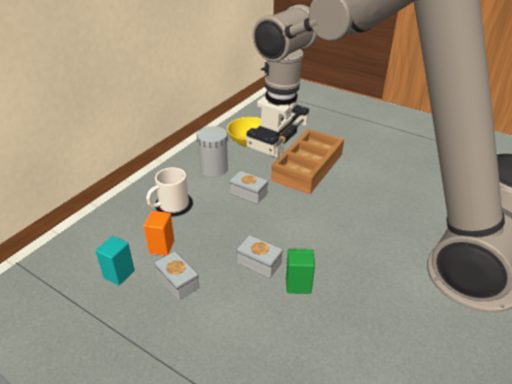

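```bash
python3 -m jog '[0,0,0,-50,0]';python3 -m jog '[0,0,0,0,0]';python3 -m jog '[0,20,0,0,0,0,20,0,0,0,0,20,0,0,0,0,20,0,0,0,0,0,0,0,0]';python3 to.py 604.7 34.4 46 0.033
```

```text
time: 50.95
tool_pos: [514.4, 32.7, 220.2]
tcp_rot: [-3.14, -0.022, 0.035]
contact_force: [0.9, 0.5, 0.1]
grip_width: 4.8
time: 51.05
tool_pos: [517.1, 32.6, 224.5]
tcp_rot: [-3.141, -0.031, 0.035]
contact_force: [-0.1, 0.2, 1.1]
grip_width: 12.7
time: 51.55
tool_pos: [598.2, 35.6, 220.3]
tcp_rot: [-3.14, -0.023, 0.035]
contact_force: [-0.2, 0.2, 0.3]
grip_width: 51.6
pos [598.2  35.6 220.3] rot [-3.14  -0.023  0.035] tool shift [  2.5   1.6 174.4] w 51.6 F [-0.2  0.2  0.3] t 51.55 q [-0.07  0.49  1.38  0.    1.25  1.46]
turn deg 0.1
```

```bash
python3 -m jog '[0,0,0,-50,0]';python3 -m jog '[0,0,0,0,0]';python3 -m jog '[0,0,0,25,0,0,0,0,25,0,0,0,0,25,0,0,0,0,25,0,0,0,0,25,0]';python3 -m jog '[0,0,0,22,0,0,0,0,22,0,0,0,0,20,0,0,0,0,8,0,0,0,0,0,0]';python3 to.py 604.7 34.4 46 0.033
```

```text
time: 51.65
tool_pos: [593.6, 35.6, 262.1]
tcp_rot: [-3.139, -0.005, 0.035]
contact_force: [0.3, -0.2, 0.3]
grip_width: 60.2
time: 51.75
tool_pos: [595.8, 35.5, 267.3]
tcp_rot: [-3.14, -0.015, 0.035]
contact_force: [0.0, 0.4, 0.6]
grip_width: 68.1
time: 52.25
tool_pos: [596.5, 35.8, 139.5]
tcp_rot: [-3.14, -0.02, 0.035]
contact_force: [-0.2, 0.3, 0.8]
grip_width: 91.7
time: 52.75
tool_pos: [590.7, 36.2, 57.7]
tcp_rot: [-3.139, -0.008, 0.036]
contact_force: [-0.3, 0.2, 0.3]
grip_width: 92.0
pos [590.7  36.2  57.7] rot [-3.139 -0.008  0.036] tool shift [13.8  2.3 11.8] w 92.0 F [-0.3  0.2  0.3] t 52.75 q [-0.07  0.67  1.56  0.    0.9   1.46]
turn deg 0.1
```

```bash
python3 -m jog '[0,8,2,0,0,0,6,0,11,0,0,0,0,0,0,1,0,0,0,0,1,0,0,0,0]';python3 -m jog '[1,0,0,0,0,1,0,0,0,0,1,0,0,0,0,1,0,0,0,0,1,0,0,0,0]';python3 to.py 604.7 34.4 46 0.033
```

```text
time: 53.25
tool_pos: [607.9, 34.4, 48.8]
tcp_rot: [-3.14, -0.013, 0.036]
contact_force: [-0.6, 0.2, -0.6]
grip_width: 80.2
time: 53.75
tool_pos: [608.1, 34.5, 49.6]
tcp_rot: [-3.14, -0.014, 0.036]
contact_force: [0.3, -0.4, -0.6]
grip_width: 56.0
pos [608.1  34.5  49.6] rot [-3.14  -0.014  0.036] tool shift [-3.4 -0.1  3.6] w 56.0 F [ 0.3 -0.4 -0.6] t 53.75 q [-0.07  0.7   1.52  0.    0.91  1.46]
turn deg 0.2
```

```bash
python3 -m jog '[1,0,0,-15,0,1,0,0,-20,0,1,0,0,-20,0,1,0,0,-20,0,1,0,0,-15,0]';python3 to.py 533.7 -253.2 140 0.04;python3 -m jog '[1,-8,28,0,0,1,-8,28,0,0,1,-8,28,0,0,1,-8,28,0,0,1,-8,28,0,0]';python3 -m jog '[1,-9,28,0,0,1,-9,28,0,0,1,-9,28,0,0,1,-9,28,0,0,1,0,10,0,0]';python3 to.py 533.7 -253.2 140 0.04
```

```text
time: 54.25
tool_pos: [604.1, 34.5, 142.4]
tcp_rot: [-3.139, -0.005, 0.036]
contact_force: [0.4, 0.0, -3.0]
grip_width: 55.8
pos [604.1  34.5 142.4] rot [-3.139 -0.005  0.036] tool shift [-80.6 285.    1.2] w 55.8 F [ 0.4  0.  -3. ] t 54.25 q [-0.07  0.58  1.45  0.    1.11  1.46]
turn deg -0.2
time: 54.75
tool_pos: [569.9, -107.0, 149.8]
tcp_rot: [-3.139, -0.014, 0.043]
contact_force: [0.0, -1.4, -3.1]
grip_width: 55.8
time: 55.25
tool_pos: [536.0, -237.0, 153.6]
tcp_rot: [-3.141, -0.015, 0.041]
contact_force: [0.1, 1.0, -1.8]
grip_width: 55.6
pos [ 536.  -237.   153.6] rot [-3.141 -0.015  0.041] tool shift [-3.2 16.1 13.6] w 55.6 F [ 0.1  1.  -1.8] t 55.25 q [-0.55  0.54  1.5   0.01  1.1   0.97]
turn deg 0.1
```

```bash
python3 -m jog '[1,-2,8,0,0,1,-1,8,8,0,1,0,0,12,0,1,0,0,8,0,1,0,0,0,0]';python3 to.py 533.7 -253.2 115 0.04; python3 -c "
from h import *;c,a,d=snap('wrist','w40')
P=cloud(c,d);q=P[(d>0)&(np.abs(P[...,2]-58)<3)]
for x in (575,582,588):
    s=np.sort(q[np.abs(q[:,0]-x)<2][:,1]);print(x,s[0].round(1),s[-1].round(1),[(s[i].round(1),s[i+1].round(1)) for i in np.where(np.diff(s)>4)[0]])
t=P[(d>0)&(P[...,2]>95)&(P[...,2]<130)&(P[...,0]>540)];r=cv2.minAreaRect(t[:,:2].astype(np.float32));print('tin',np.percentile(t[:,1],[1,99]).round(1),t[:,0].max().round(1),np.percentile(t[:,2],[5,50,95]).round(1))
"
```

```text
time: 55.75
tool_pos: [534.3, -252.2, 123.7]
tcp_rot: [-3.139, -0.015, 0.042]
contact_force: [-0.4, 0.5, -3.3]
grip_width: 56.0
pos [ 534.3 -252.2  123.7] rot [-3.139 -0.015  0.042] tool shift [-0.8  1.   8.7] w 56.0 F [-0.4  0.5 -3.3] t 55.75 q [-0.58  0.58  1.52  0.01  1.04  0.95]
turn deg 0.1
575 -295.7 -52.7 [(np.float64(-281.9), np.float64(-220.0)), (np.float64(-205.8), np.float64(-167.2))]
582 -295.9 -53.0 []
588 -295.3 -86.7 []
tin [-292.7 -209.8] 578.0 [106.8 123.5 125.1]
```

View pics/w40.png

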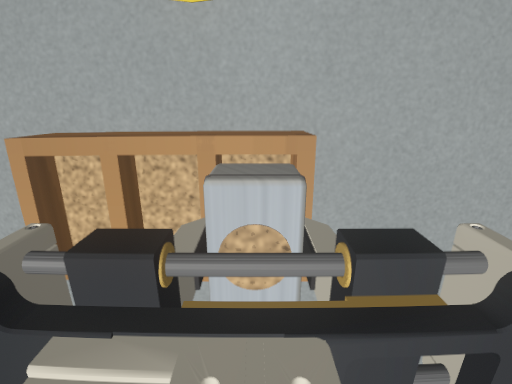

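```bash
python3 -m jog '[1,-1.5,0.5,8,0,1,0,0,8,0,1,0,0,6,0,1,0,0,5,0,1,0,0,4,0]';python3 to.py 532.8 -252.7 86 0.04
```

```text
time: 56.3
tool_pos: [534.2, -251.5, 91.1]
tcp_rot: [-3.14, -0.016, 0.044]
contact_force: [1.0, -0.1, -3.1]
grip_width: 55.8
pos [ 534.2 -251.5   91.1] rot [-3.14  -0.016  0.044] tool shift [-1.5  1.2  5.1] w 55.8 F [ 1.  -0.1 -3.1] t 56.3 q [-0.58  0.62  1.55  0.01  0.96  0.94]
turn deg 0.2
```

```bash
python3 -m jog '[1,-1,1,2,0,1,0,0,3,0,0,0,0,0,0,0,0,0,0,0,0,0,0,0,0]';python3 -m jog '[0,0,0,0,0,0,0,0,-12,0,0,0,0,-15,0,0,0,0,-15,0,1,0,0,-10,0]';python3 -m jog '[1,-2,0,0,0,1,0,0,0,0,1,0,0,0,0,1,0,0,0,0,1,0,0,0,0]';python3 -m jog '[1,0,0,0,0,1,0,0,0,0,1,0,0,0,0,1,0,0,0,0,1,0,0,0,0]';python3 to.py 530.3 -252.9 115 0.04;python3 -c "
from h import *;c,a,d=snap('side','d41');crop('d41','d41c',210,70,410,220,4)"
```

```text
time: 56.8
tool_pos: [533.9, -253.2, 86.4]
tcp_rot: [-3.141, -0.018, 0.043]
contact_force: [-0.7, -0.3, -0.6]
grip_width: 75.1
time: 57.3
tool_pos: [533.0, -253.3, 142.4]
tcp_rot: [-3.141, -0.018, 0.043]
contact_force: [0.1, -0.2, -0.5]
grip_width: 87.4
time: 57.8
tool_pos: [531.0, -253.6, 143.6]
tcp_rot: [3.141, -0.02, 0.043]
contact_force: [0.6, -0.6, 0.4]
grip_width: 48.7
time: 58.3
tool_pos: [530.7, -253.3, 142.3]
tcp_rot: [-3.141, -0.018, 0.044]
contact_force: [-0.2, 0.3, 0.0]
grip_width: 8.6
pos [ 530.7 -253.3  142.3] rot [-3.141 -0.018  0.044] tool shift [-0.9 -0.4 27.3] w 8.6 F [-0.2  0.3  0. ] t 58.3 q [-0.58  0.55  1.51  0.01  1.07  0.94]
turn deg 0.2
```

View pics/d41c.png

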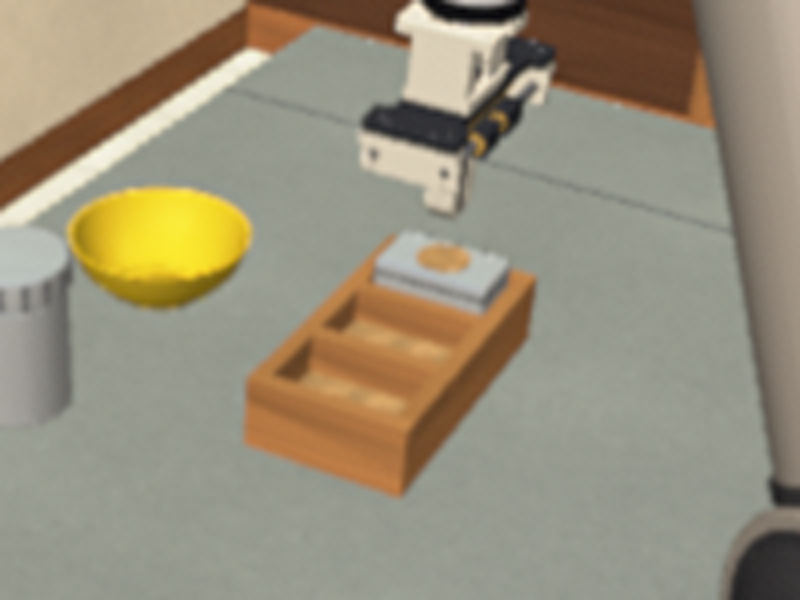

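```bash
python3 -m jog '[1,0,0,15,0,1,0,0,10,0,1,0,0,4,0,1,0,0,3,0,1,0,0,3,0]';python3 -m jog '[1,0,0,3,0,1,0,0,3,0,1,0,0,3,0,1,0,0,3,0,1,0,0,3,0]'; python3 -m jog '[1,0,0,3,0,1,0,0,3,0,1,0,0,3,0,1,0,0,3,0,1,0,0,3,0]'
```

```text
time: 58.85
tool_pos: [532.0, -253.6, 107.0]
tcp_rot: [3.141, -0.02, 0.044]
contact_force: [0.6, -0.2, -0.4]
grip_width: -0.1
time: 59.35
tool_pos: [532.3, -253.8, 95.3]
tcp_rot: [3.139, -0.021, 0.044]
contact_force: [-2.9, 0.8, 7.7]
grip_width: 0.6
time: 59.85
tool_pos: [532.3, -253.7, 85.5]
tcp_rot: [3.138, -0.022, 0.045]
contact_force: [-3.6, 1.6, 7.7]
grip_width: 0.2
```

```bash
python3 -m jog '[1,0,0,3,0]'; python3 -m jog '[1,0,0,3,0]';python3 -m jog '[1,0,0,3,0]';python3 -m jog '[1,0,0,3,0]'
```

```text
time: 59.95
tool_pos: [532.3, -253.8, 83.5]
tcp_rot: [3.137, -0.023, 0.045]
contact_force: [-3.0, 0.7, 7.1]
grip_width: 0.3
time: 60.05
tool_pos: [532.5, -253.9, 83.0]
tcp_rot: [3.136, -0.024, 0.045]
contact_force: [-9.3, 4.7, 30.5]
grip_width: 0.6
time: 60.15
tool_pos: [532.6, -253.9, 83.0]
tcp_rot: [3.136, -0.024, 0.045]
contact_force: [-8.2, 6.1, 26.9]
grip_width: 0.5
time: 60.25
tool_pos: [532.5, -253.8, 83.0]
tcp_rot: [3.135, -0.025, 0.046]
contact_force: [-8.5, 4.1, 23.2]
grip_width: 0.6
```

```bash
python3 -m jog '[1,0,0,-20,0,1,0,0,-25,0,1,0,0,-25,0,0,0,0,-15,0,0,0,0,0,0]'; python3 boxes.py wrist_42 side_42 scene_42|grep "rgb \[1[1-9]"|grep -v "zt 1"; python3 to.py 434.5 240.5 150 0.026;python3 -c "
from h import *
c,a,d=load('wrist_42');P=cloud(c,d)
q=P[(d>0)&(np.abs(P[...,0]-560)<8)&(np.abs(P[...,1]+252)<22)];print(np.percentile(q[:,2],[10,50,90]))
q=P[(d>0)&(np.abs(P[...,0]-585)<3)&(np.abs(P[...,1]+252)<22)];print(np.percentile(q[:,2],[10,50,90]))"
```

```text
time: 60.75
tool_pos: [530.3, -253.3, 172.8]
tcp_rot: [3.133, -0.027, 0.046]
contact_force: [0.1, -0.3, 0.2]
grip_width: 12.8
wrist_42 [173. 181.] 26602 zt 58.5 top [ 527.2 -176.6  126.5  243.2    2.6] rgb [173. 136.  94.]
side_42 [307. 160.] 2809 zt 60.5 top [ 527.7 -175.9  128.4  248.1    2.4] rgb [176. 121.  68.]
side_42 [169. 231.] 3684 zt 93.8 top [713.8 253.2  76.4 236.3  26.7] rgb [196. 157. 144.]
side_42 [259. 255.] 1240 zt 52.8 top [435.9 241.4  92.3  58.    2.1] rgb [177. 168. 161.]
scene_42 [201. 168.] 2630 zt 59.3 top [ 528.  -176.3  129.8  246.5    2.8] rgb [141.   95.5  54. ]
scene_42 [249. 255.] 1439 zt 96.1 top [750.3 186.2  79.8  76.9  34.3] rgb [184. 172. 158.]
scene_42 [316. 257.] 884 zt 93.9 top [665.5 327.4  50.9  55.7  23.2] rgb [177.  94.  13.]
pos [ 529.  -252.5  169.6] rot [ 3.137 -0.022  0.046] tool shift [ -72.3 -496.9   15.5] w 23.8 F [-0.2  0.7 -0.1] t 60.9 q [-0.58  0.51  1.49  0.01  1.12  0.94]
turn deg 1.1
[228.5550224  251.2949278  265.67109661]
[56.75041976 57.58058977 58.40758514]
```

```bash
python3 -m jog '[0,-6,-40,0,0,0,-6,-40,0,0,0,-6,-40,0,0,0,-6,-40,0,0,0,-6,-40,0,0]';python3 -m jog '[0,-6,-40,0,0,0,-6,-40,0,0,0,-6,-40,0,0,0,-6,-40,0,0,0,-6,-40,0,0]';python3 -m jog '[0,-6,-30,0,0,0,0,-30,0,0,0,0,0,0,0]';python3 to.py 435 241.3 48 0.028
```

```text
time: 61.4
tool_pos: [486.9, -51.9, 160.6]
tcp_rot: [3.14, -0.014, 0.037]
contact_force: [0.3, 0.2, -0.8]
grip_width: 64.1
time: 61.9
tool_pos: [443.5, 154.4, 153.9]
tcp_rot: [3.14, -0.002, 0.036]
contact_force: [0.0, 0.1, 0.4]
grip_width: 91.9
time: 62.2
tool_pos: [431.2, 220.1, 150.1]
tcp_rot: [3.14, 0.004, 0.041]
contact_force: [0.1, -0.2, 0.5]
grip_width: 92.2
pos [431.2 220.1 150.1] rot [3.14  0.004 0.041] tool shift [  5.1 -21.2 102. ] w 92.2 F [ 0.1 -0.2  0.5] t 62.2 q [ 0.31  0.38  1.77 -0.    0.99  1.84]
turn deg 0.7
```

```bash
python3 -m jog '[0,3,-12,0,0.7,0,2,-9,15,0,0,0,0,22,0,0,0,0,22,0,0,0,0,0,0]';python3 boxes.py wrist_43|grep "zt 5"; python3 to.py 435.5 241.3 48 0.028
```

```text
time: 62.7
tool_pos: [432.8, 239.6, 84.7]
tcp_rot: [3.136, 0.012, 0.031]
contact_force: [0.7, -0.0, 0.8]
grip_width: 91.6
wrist_43 [43. 52.] 9305 zt 50.9 top [540.5 381.6  29.8  66.1  74.2] rgb [116. 113.  93.]
wrist_43 [252. 198.] 8662 zt 51.0 top [445.7 242.   73.2  56.2   1.4] rgb [164. 165. 165.]
pos [433.6 239.8  85.9] rot [3.137 0.01  0.03 ] tool shift [ 2.3 -1.6 37.9] w 91.8 F [-1.1  0.3  0.2] t 62.75 q [ 0.35  0.5   1.81 -0.    0.85  1.89]
turn deg 0.1
```

View pics/wrist_43.png

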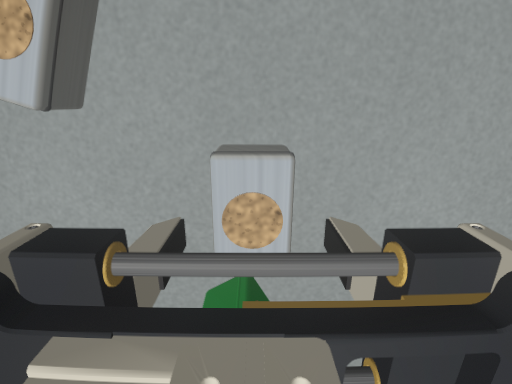

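```bash
python3 -m jog '[0,3,-2,15,0,0,0,0,14,0,0,0,0,7,0,0,0,0,0,0,1,0,0,0,0]';python3 -m jog '[1,0,0,0,0,1,0,0,0,0,1,0,0,0,0,1,0,0,0,0,1,0,0,0,0]';python3 -m jog '[1,0,0,0,0,1,0,0,0,0]';python3 to.py 436 242 48 0.028
```

```text
time: 63.25
tool_pos: [438.9, 240.6, 52.3]
tcp_rot: [3.138, 0.006, 0.028]
contact_force: [1.1, -0.4, -0.0]
grip_width: 87.6
time: 63.75
tool_pos: [440.0, 240.9, 54.5]
tcp_rot: [3.139, 0.002, 0.029]
contact_force: [0.6, 0.1, -2.5]
grip_width: 55.8
time: 63.95
tool_pos: [440.0, 240.9, 54.5]
tcp_rot: [3.139, 0.002, 0.029]
contact_force: [0.5, -0.7, 0.0]
grip_width: 56.0
pos [440.  240.9  54.5] rot [3.139e+00 2.000e-03 2.900e-02] tool shift [-4.  -1.2  6.5] w 56.0 F [ 0.5 -0.7  0. ] t 63.95 q [ 0.35  0.56  1.82 -0.    0.77  1.89]
turn deg 0.0
```

```bash
python3 -m jog '[1,0,0,-15,0,1,0,0,-20,0,1,0,0,-20,0,1,0,0,-20,0,1,0,0,-15,0]';python3 to.py 531.2 -176.8 150 0.04;python3 -m jog '[1,8,35,0,0,1,8,35,0,0,1,8,35,0,0,1,8,35,0,0,1,8,35,0,0]';python3 -m jog '[1,8,35,0,0,1,8,35,0,0,1,8,35,0,0,1,8,35,0,0,1,8,35,0,0]';python3 -m jog '[1,0,20,0,0,1,0,20,0,0,1,0,0,0,0]';python3 to.py 531.2 -176.8 125 0.04
```

```text
time: 64.45
tool_pos: [436.7, 239.9, 142.9]
tcp_rot: [3.135, 0.015, 0.029]
contact_force: [0.4, 0.5, -3.8]
grip_width: 55.9
pos [436.7 239.9 142.9] rot [3.135 0.015 0.029] tool shift [ 82.5 419.3  -5.3] w 55.9 F [ 0.4  0.5 -3.8] t 64.45 q [ 0.35  0.42  1.74 -0.    1.    1.89]
turn deg -0.7
time: 64.95
tool_pos: [481.7, 65.1, 144.3]
tcp_rot: [3.137, 0.014, 0.038]
contact_force: [0.9, 0.7, -4.5]
grip_width: 55.8
time: 65.45
tool_pos: [526.6, -115.2, 141.9]
tcp_rot: [3.139, 0.021, 0.037]
contact_force: [0.3, 1.3, -3.6]
grip_width: 55.8
time: 65.75
tool_pos: [527.6, -161.5, 139.9]
tcp_rot: [3.139, 0.023, 0.032]
contact_force: [1.0, 1.1, -3.3]
grip_width: 55.8
pos [ 527.6 -161.5  139.9] rot [3.139 0.023 0.032] tool shift [ 3.4 15.4 14.9] w 55.8 F [ 1.   1.1 -3.3] t 65.75 q [-0.43  0.51  1.59 -0.01  1.06  1.12]
turn deg -0.5
```

```bash
python3 -m jog '[1,3,8,0,-0.5,1,0,7,8,0,1,0,0,8,0,1,0,0,0,0]';python3 to.py 531.2 -176.8 115 0.04
cat > chk.py <<'E'
import sys
from h import *
fn=sys.argv[1];c,a,d=snap('wrist',fn)
P=cloud(c,d);q=P[(d>0)&(np.abs(P[...,2]-58)<3)]
for x in (573,582):
    s=np.sort(q[np.abs(q[:,0]-x)<2][:,1]);print(x,s[0].round(1),s[-1].round(1),[(float(s[i].round(1)),float(s[i+1].round(1))) for i in np.where(np.diff(s)>4)[0]])
yt=float(sys.argv[2])
t=P[(d>0)&(P[...,2]>85)&(P[...,2]<130)&(P[...,0]>545)&(P[...,0]<590)&(np.abs(P[...,1]-yt)<33)]
print('tin y',np.percentile(t[:,1],[1,99]).round(1),'xmax',np.percentile(t[:,0],99.5).round(1),'z',np.percentile(t[:,2],[5,50,95]).round(1))
E
python3 chk.py w44 -177
```

```text
time: 66.15
tool_pos: [529.9, -175.8, 120.9]
tcp_rot: [-3.141, 0.027, 0.042]
contact_force: [-0.3, -0.6, -3.1]
grip_width: 55.7
pos [ 529.9 -175.8  120.9] rot [-3.141  0.027  0.042] tool shift [1.4 1.  5.9] w 55.7 F [-0.3 -0.6 -3.1] t 66.15 q [-0.45  0.55  1.58 -0.01  1.03  1.09]
turn deg 0.1
573 -296.2 -53.6 [(-281.1, -274.3), (-205.8, -144.0), (-127.0, -121.2)]
582 -295.8 -53.2 []
tin y [-201.  -147.2] xmax 572.4 z [ 94.3 115.  116.3]
```

View pics/w44.png

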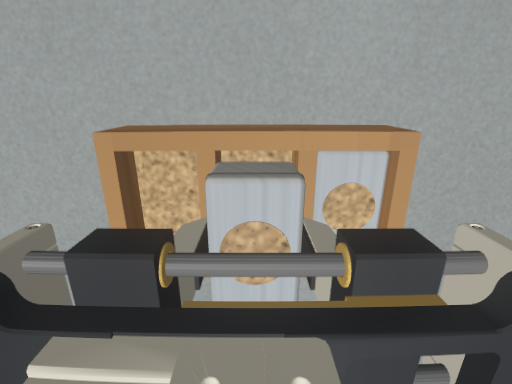

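```bash
python3 -m jog '[1,1,1,8,0,1,0,0,8,0,1,0,0,6,0,1,0,0,5,0,1,0,0,3,0]';python3 to.py 531 -176.8 91 0.04
```

```text
time: 66.7
tool_pos: [530.6, -175.5, 89.1]
tcp_rot: [-3.142, 0.026, 0.044]
contact_force: [0.1, -0.7, -2.8]
grip_width: 56.1
pos [ 530.6 -175.5   89.1] rot [-3.142  0.026  0.044] tool shift [ 0.3  1.3 -1.9] w 56.1 F [ 0.1 -0.7 -2.8] t 66.7 q [-0.45  0.59  1.61 -0.01  0.96  1.09]
turn deg 0.2
```

```bash
python3 -m jog '[0,0,1,0,0,0,0,0,0,0,0,0,0,0,0,0,0,0,0,0,0,0,0,-12,0]';python3 -m jog '[0,0,0,-15,0,1,0,0,-10,0,1,-3,0,0,0,1,0,0,0,0,1,0,0,0,0]';python3 -m jog '[1,0,0,0,0,1,0,0,0,0,1,0,0,0,0,1,0,0,0,0,1,0,0,0,0]';python3 -m jog '[1,0,0,0,0,1,0,0,0,0,1,0,0,0,0]';python3 to.py 527.5 -176.7 112 0.04;python3 boxes.py side_45|grep "rgb \[1[1-9]"
```

```text
time: 67.2
tool_pos: [531.4, -176.9, 102.0]
tcp_rot: [3.141, 0.025, 0.044]
contact_force: [0.3, -0.2, -1.3]
grip_width: 89.8
time: 67.7
tool_pos: [530.2, -177.6, 132.3]
tcp_rot: [3.138, 0.02, 0.044]
contact_force: [-0.5, -0.7, -0.0]
grip_width: 64.3
time: 68.2
tool_pos: [529.4, -177.3, 130.6]
tcp_rot: [3.14, 0.022, 0.044]
contact_force: [0.4, -0.2, 0.3]
grip_width: 24.5
time: 68.5
tool_pos: [529.4, -177.3, 130.5]
tcp_rot: [3.14, 0.023, 0.044]
contact_force: [0.3, 0.3, 0.6]
grip_width: 1.9
pos [ 529.4 -177.3  130.5] rot [3.14  0.023 0.044] tool shift [-1.4 -0.7 18.5] w 1.9 F [0.3 0.3 0.6] t 68.5 q [-0.45  0.53  1.58 -0.01  1.05  1.08]
turn deg 0.2
side_45 [228. 142.] 2307 zt 127.7 top [758.   -8.1  85.7  84.6  24.5] rgb [174. 167. 117.]
side_45 [307. 160.] 2795 zt 82.4 top [ 525.1 -173.3   93.9   61.2    2.8] rgb [176. 124.  71.]
side_45 [169. 231.] 3663 zt 93.9 top [714.2 253.5  76.7 236.4  26.9] rgb [197. 158. 144.]
```

```bash
python3 -m jog '[1,-1,0,12,0,1,0,0,5,0,1,0,0,4,0,1,0,0,3,0,1,0,0,3,0]';python3 -m jog '[1,0,0,3,0,1,0,0,3,0,1,0,0,3,0,1,0,0,3,0,1,0,0,3,0]'; python3 -m jog '[1,0,0,3,0,1,0,0,3,0,1,0,0,3,0,1,0,0,3,0,1,0,0,3,0]';python3 -m jog '[1,0,0,3,0,1,0,0,3,0]';python3 -m jog '[1,0,0,3,0,1,0,0,3,0]'
```

```text
time: 69.05
tool_pos: [527.6, -177.4, 101.9]
tcp_rot: [3.14, 0.022, 0.044]
contact_force: [-1.4, 1.5, 7.5]
grip_width: 0.4
time: 69.55
tool_pos: [527.6, -177.3, 89.9]
tcp_rot: [3.139, 0.02, 0.044]
contact_force: [-1.8, 1.6, 7.6]
grip_width: 0.6
time: 70.05
tool_pos: [527.9, -177.4, 82.9]
tcp_rot: [3.136, 0.017, 0.045]
contact_force: [-9.9, 5.1, 28.3]
grip_width: 0.5
time: 70.25
tool_pos: [527.8, -177.3, 82.9]
tcp_rot: [3.134, 0.014, 0.045]
contact_force: [-8.5, 2.3, 26.7]
grip_width: 0.8
time: 70.45
tool_pos: [527.7, -177.3, 82.9]
tcp_rot: [3.133, 0.012, 0.046]
contact_force: [-8.3, 3.5, 25.5]
grip_width: 0.5
```

```bash
python3 -m jog '[1,0,0,-20,0,1,0,0,-25,0,1,0,0,-25,0,0,0,0,-15,0,0,0,0,0,0]'; python3 boxes.py side_46 scene_46|grep "zt 5"; python3 to.py 556.5 392 160 -0.283
```

```text
time: 70.95
tool_pos: [528.5, -176.3, 171.4]
tcp_rot: [3.132, 0.012, 0.046]
contact_force: [0.5, 0.1, -0.5]
grip_width: 12.2
scene_46 [201. 168.] 2641 zt 59.5 top [ 528.5 -175.9  130.6  245.     2.3] rgb [143. 102.  59.]
scene_46 [140. 200.] 1363 zt 55.2 top [ 757.  -199.5  147.   148.8   54.6] rgb [204. 170.  11.]
pos [ 527.4 -175.8  169.1] rot [3.134 0.015 0.046] tool shift [  55.4 -565.9    4.1] w 19.9 F [-0.6 -0.2  0.3] t 71.05 q [-0.45  0.48  1.55 -0.02  1.12  1.08]
turn deg 18.9
```

```bash
python3 -c "
from h import *
crop('side_46','d46c',130,110,350,310,3)"
```

```text
(no output)
```

View pics/d46c.png

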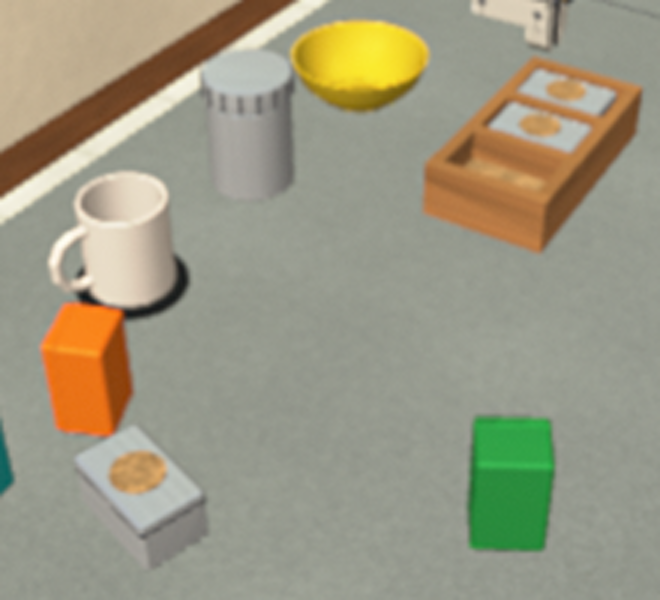

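```bash
python3 -c "
from h import *
for f in ('side_7','side_36','side_46','scene_7','scene_46'):
    c,a,d=load(f);P=cloud(c,d)
    m=(d>0)&(P[...,2]>46)&(P[...,2]<58)&(P[...,0]>480)&(P[...,0]<670)&(P[...,1]>290)&(P[...,1]<480)
    hsv=cv2.cvtColor(a,cv2.COLOR_RGB2HSV); 
    m&=~((hsv[...,1]>170)); m=cv2.morphologyEx(m.astype(np.uint8),cv2.MORPH_OPEN,np.ones((3,3)))>0
    k,l,s,ce=cv2.connectedComponentsWithStats(m.astype(np.uint8));i=1+np.argmax(s[1:,4]);q=P[l==i]
    print(f,s[i,4],cv2.minAreaRect(q[:,:2].astype(np.float32)))
"
```

```text
side_7 789 ((556.460205078125, 391.755126953125), (54.96967697143555, 93.13768005371094), 74.0865707397461)
side_36 775 ((555.8413696289062, 391.6607971191406), (55.02578353881836, 91.81822967529297), 73.45537567138672)
side_46 791 ((555.89794921875, 391.8693542480469), (54.98672103881836, 94.17001342773438), 73.03157806396484)
scene_7 598 ((558.8060302734375, 391.3568115234375), (54.83454132080078, 91.98550415039062), 73.94998931884766)
scene_46 584 ((558.6587524414062, 391.34613037109375), (55.55005645751953, 92.7823715209961), 74.1666030883789)
```

```bash
python3 -m jog '[0,2,-40,0,0,0,2,-40,0,0,0,2,-40,0,0,0,2,-40,0,0,0,2,-40,0,0]';python3 -m jog '[0,2,-40,0,0,0,2,-40,0,0,0,2,-40,0,0,0,2,-40,0,0,0,2,-40,0,0]';python3 -m jog '[0,6,-40,0,0,0,6,-40,0,0,0,6,-30,0,0,0,0,0,0,6,0,0,0,0,6]';python3 -m jog '[0,0,0,0,6,0,0,0,0,0]';python3 to.py 557.3 391.6 150 -0.286
```

```text
time: 71.55
tool_pos: [525.9, 25.9, 159.8]
tcp_rot: [3.136, 0.025, 0.036]
contact_force: [-0.0, -0.6, 1.1]
grip_width: 59.8
time: 72.05
tool_pos: [524.0, 233.7, 149.8]
tcp_rot: [3.134, 0.038, 0.035]
contact_force: [0.9, 0.3, 0.4]
grip_width: 91.9
time: 72.55
tool_pos: [533.0, 353.9, 137.3]
tcp_rot: [3.119, 0.048, -0.173]
contact_force: [0.1, -0.8, 1.3]
grip_width: 91.6
time: 72.75
tool_pos: [531.2, 354.0, 132.9]
tcp_rot: [3.11, 0.05, -0.282]
contact_force: [0.4, 0.2, 0.1]
grip_width: 91.4
pos [531.2 354.  132.9] rot [ 3.11   0.05  -0.282] tool shift [ 13.7 -42.7 -19.2] w 91.4 F [0.4 0.2 0.1] t 72.75 q [0.46 0.68 1.29 0.01 1.23 2.31]
turn deg 0.2
```

```bash
python3 -m jog '[0,5,-14,-12,0,0,5,-14,-12,0,0,4,-14,-12,0,0,0,0,-12,0,0,0,0,-12,0]';python3 -m jog '[0,0,0,0,0]';python3 -m jog '[0,0,0,50,0]';python3 -m jog '[0,0,0,0,0]';python3 to.py 557.3 391.6 150 -0.286
```

```text
time: 73.25
tool_pos: [557.6, 390.0, 183.4]
tcp_rot: [3.099, 0.062, -0.271]
contact_force: [-0.2, 0.1, -0.3]
grip_width: 91.8
time: 73.35
tool_pos: [558.1, 389.9, 185.0]
tcp_rot: [3.1, 0.06, -0.27]
contact_force: [-0.1, 0.2, -0.7]
grip_width: 91.7
time: 73.45
tool_pos: [558.4, 390.1, 141.9]
tcp_rot: [3.111, 0.049, -0.269]
contact_force: [1.4, 0.4, -0.2]
grip_width: 91.9
time: 73.55
tool_pos: [554.2, 387.5, 134.8]
tcp_rot: [3.101, 0.06, -0.269]
contact_force: [-1.3, -1.0, -2.4]
grip_width: 91.7
pos [554.2 387.5 134.8] rot [ 3.101  0.06  -0.269] tool shift [  1.   -4.2 -15.5] w 91.7 F [-1.3 -1.  -2.4] t 73.55 q [0.49 0.76 1.14 0.01 1.32 2.33]
turn deg 1.0
```

```bash
python3 -m jog '[0,3,-4,35,1,0,0,0,20,0,0,0,0,8,0,0,0,0,0,0]';python3 to.py 557.3 391.6 50 -0.286; python3 -c "
from h import *;c,a,d=snap('wrist','w47')"
```

```text
time: 73.95
tool_pos: [555.9, 388.8, 76.0]
tcp_rot: [3.103, 0.055, -0.287]
contact_force: [0.1, -0.7, -0.1]
grip_width: 91.9
pos [555.9 388.8  76. ] rot [ 3.103  0.055 -0.287] tool shift [ 2.  -4.1 25.8] w 91.9 F [ 0.1 -0.7 -0.1] t 73.95 q [0.49 0.81 1.19 0.01 1.2  2.34]
turn deg -0.0
```

View pics/w47.png

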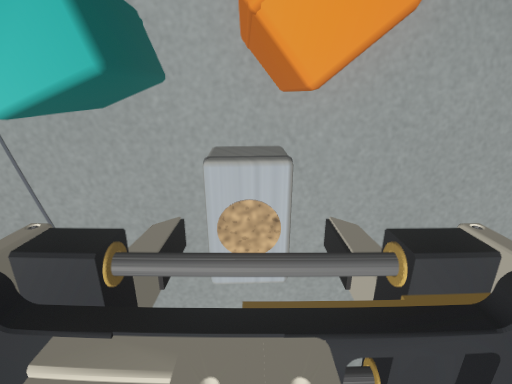

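```bash
python3 -m jog '[0,3,-4,14,0,0,0,0,8,0,0,0,0,4,0,0,0,0,0,0,1,0,0,0,0]';python3 -m jog '[1,0,0,0,0,1,0,0,0,0,1,0,0,0,0,1,0,0,0,0,1,0,0,0,0]';python3 -m jog '[1,0,0,0,0,1,0,0,0,0]';python3 to.py 557.3 391.6 50 -0.286
```

```text
time: 74.5
tool_pos: [561.3, 392.8, 53.0]
tcp_rot: [3.109, 0.049, -0.286]
contact_force: [0.5, -0.3, -0.5]
grip_width: 87.5
time: 75.0
tool_pos: [561.5, 392.8, 54.1]
tcp_rot: [3.109, 0.048, -0.286]
contact_force: [0.8, -0.0, -2.7]
grip_width: 56.0
time: 75.2
tool_pos: [561.5, 392.7, 54.0]
tcp_rot: [3.11, 0.048, -0.286]
contact_force: [-0.7, 0.2, 0.0]
grip_width: 55.7
pos [561.5 392.7  54. ] rot [ 3.11   0.048 -0.286] tool shift [-3.5  2.1  4.3] w 55.7 F [-0.7  0.2  0. ] t 75.2 q [0.49 0.85 1.19 0.01 1.16 2.34]
turn deg -0.0
```

```bash
python3 -m jog '[1,0,0,-12,0,1,0,0,-15,0,1,0,0,-20,0,1,0,0,-20,0,1,0,0,-20,-6]';python3 -m jog '[1,0,0,-10,-6,1,0,0,0,-6.7,1,0,0,0,0]';python3 to.py 528.3 -101 160 0.04
```

```text
time: 75.7
tool_pos: [564.4, 393.3, 141.4]
tcp_rot: [3.109, 0.059, -0.18]
contact_force: [0.6, 0.3, -2.4]
grip_width: 55.8
time: 76.0
tool_pos: [566.6, 394.5, 158.2]
tcp_rot: [3.127, 0.057, 0.052]
contact_force: [0.5, 0.1, -2.9]
grip_width: 55.9
pos [566.6 394.5 158.2] rot [3.127 0.057 0.052] tool shift [-64.2 492.8   9.1] w 55.9 F [ 0.5  0.1 -2.9] t 76.0 q [0.49 0.76 1.07 0.01 1.37 2.01]
turn deg 0.7
```

```bash
python3 -m jog '[1,-5,38,0,0.7,1,-5,38,0,0,1,-5,38,0,0,1,-5,38,0,0,1,-5,38,0,0]';python3 -m jog '[1,-5,38,0,0,1,-5,38,0,0,1,-5,38,0,0,1,-5,38,0,0,1,-5,38,0,0]';python3 -m jog '[1,-5,25,0,0,1,0,20,0,0,1,0,0,0,0]';python3 to.py 528.3 -101 125 0.04
```

```text
time: 76.5
tool_pos: [547.0, 203.0, 162.4]
tcp_rot: [3.127, 0.056, 0.03]
contact_force: [0.2, 0.2, -2.1]
grip_width: 55.8
time: 77.0
tool_pos: [524.4, 5.1, 168.2]
tcp_rot: [3.126, 0.055, 0.013]
contact_force: [0.0, -0.9, -2.7]
grip_width: 55.9
time: 77.3
tool_pos: [518.7, -46.5, 170.3]
tcp_rot: [3.124, 0.055, -0.004]
contact_force: [-0.4, 0.7, -2.3]
grip_width: 56.0
pos [518.7 -46.5 170.3] rot [ 3.124  0.055 -0.004] tool shift [12.2 53.6 45.6] w 56.0 F [-0.4  0.7 -2.3] t 77.3 q [-0.22  0.44  1.61 -0.03  1.14  1.37]
turn deg -2.5
```

```bash
python3 -m jog '[1,5,18,8,-2.5,1,5,18,12,0,1,3,17,12,0,1,0,0,8,0,1,0,0,0,0]';python3 to.py 528.3 -101 118 0.04;python3 chk.py w48 -101
```

```text
time: 77.8
tool_pos: [531.3, -100.8, 127.8]
tcp_rot: [3.128, 0.056, 0.031]
contact_force: [0.2, 0.2, -1.5]
grip_width: 56.1
pos [ 531.3 -100.8  127.8] rot [3.128 0.056 0.031] tool shift [-2.4 -0.1 10. ] w 56.1 F [ 0.2  0.2 -1.5] t 77.8 q [-0.31  0.52  1.61 -0.04  1.06  1.25]
turn deg -0.5
573 -296.9 -53.9 [(-281.2, -274.6), (-204.9, -197.2), (-197.2, -193.1), (-180.5, -176.4), (-176.4, -144.2)]
582 -295.3 -53.6 []
tin y [-126.3  -72.6] xmax 574.3 z [ 94.9 122.8 124.2]
```

View pics/w48.png

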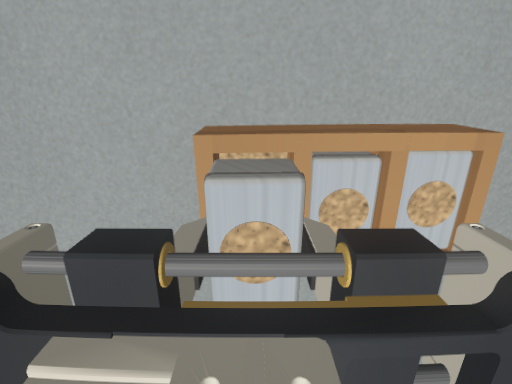

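```bash
python3 -m jog '[1,-3,0,0,-0.5,1,0,0,8,0,1,0,0,8,0,1,0,0,7,0,1,0,0,4,0]';python3 to.py 526 -101 90 0.04;python3 chk.py w49 -101
```

```text
time: 78.35
tool_pos: [527.3, -99.5, 100.8]
tcp_rot: [3.128, 0.053, 0.042]
contact_force: [-0.4, 0.7, -2.7]
grip_width: 56.2
pos [527.3 -99.5 100.8] rot [3.128 0.053 0.042] tool shift [-0.8  1.3 10.8] w 56.2 F [-0.4  0.7 -2.7] t 78.35 q [-0.31  0.55  1.65 -0.04  0.99  1.24]
turn deg 0.1
573 -282.5 -53.6 [(-280.9, -275.0), (-204.7, -197.3), (-191.7, -186.8), (-181.1, -176.3), (-172.3, -144.1)]
582 -276.5 -53.4 []
tin y [-124.7  -70.8] xmax 570.6 z [88.9 96.  97.2]
```

```bash
python3 -m jog '[1,0,1.5,4,0,1,0,0,4,0,1,0,0,2,0,0,0,0,0,0,0,0,0,0,0]';python3 -m jog '[0,0,0,0,0,0,0,0,0,0,0,0,0,-12,0,0,0,0,-12,0,1,0,0,-12,0]';python3 -m jog '[1,-3,0,0,0,1,0,0,0,0,1,0,0,0,0,1,0,0,0,0,1,0,0,0,0]';python3 -m jog '[1,0,0,0,0,1,0,0,0,0,1,0,0,0,0,1,0,0,0,0,1,0,0,0,0]';python3 to.py 524.3 -101.2 112;python3 -c "
from h import *;c,a,d=snap('side','d50');crop('d50','d50c',210,70,410,220,4)"
```

```text
time: 78.9
tool_pos: [527.0, -101.4, 89.7]
tcp_rot: [3.128, 0.053, 0.042]
contact_force: [0.2, -0.4, 0.7]
grip_width: 67.4
time: 79.4
tool_pos: [529.0, -100.9, 128.4]
tcp_rot: [3.128, 0.053, 0.042]
contact_force: [-0.5, 0.2, -0.6]
grip_width: 87.5
time: 79.9
tool_pos: [526.8, -101.2, 131.5]
tcp_rot: [3.126, 0.049, 0.042]
contact_force: [-0.3, -0.9, -0.1]
grip_width: 48.4
time: 80.4
tool_pos: [526.4, -101.1, 130.5]
tcp_rot: [3.127, 0.05, 0.042]
contact_force: [0.1, -0.8, -0.3]
grip_width: 8.7
pos [ 526.4 -101.1  130.5] rot [3.127 0.05  0.042] tool shift [-1.2 -0.3 18.6] w 8.7 F [ 0.1 -0.8 -0.3] t 80.4 q [-0.32  0.51  1.62 -0.04  1.05  1.23]
```

View pics/d50c.png

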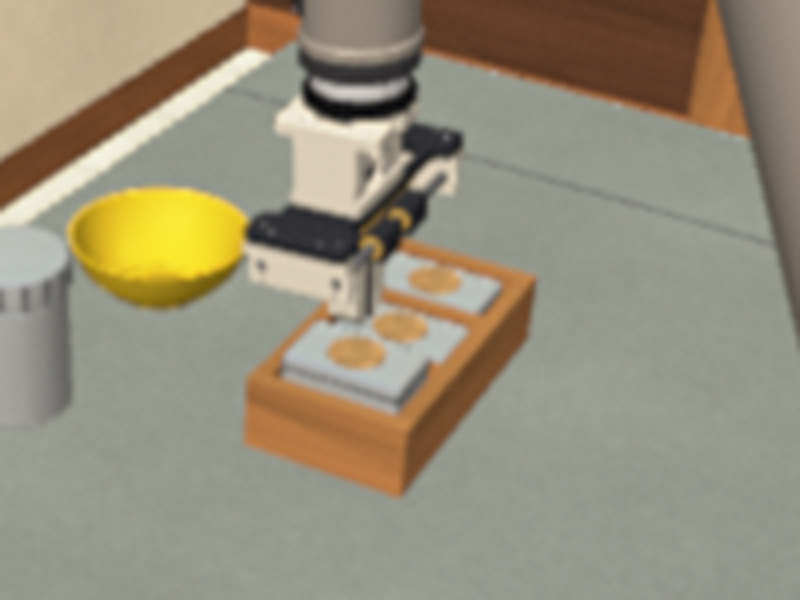

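```bash
python3 -m jog '[1,-1,0,10,0,1,0,0,6,0,1,0,0,4,0,1,0,0,3,0,1,0,0,3,0]';python3 -m jog '[1,0,0,3,0,1,0,0,3,0,1,0,0,3,0,1,0,0,3,0,1,0,0,3,0]'; python3 -m jog '[1,0,0,3,0,1,0,0,3,0,1,0,0,3,0,1,0,0,3,0,1,0,0,3,0]';python3 -m jog '[1,0,0,3,0,1,0,0,3,0]';python3 -m jog '[1,0,0,3,0,1,0,0,3,0]'
```

```text
time: 80.95
tool_pos: [523.7, -101.6, 102.1]
tcp_rot: [3.127, 0.051, 0.042]
contact_force: [-0.3, 0.7, 3.8]
grip_width: 0.4
time: 81.45
tool_pos: [523.8, -101.6, 90.6]
tcp_rot: [3.126, 0.047, 0.042]
contact_force: [-2.3, 1.0, 7.7]
grip_width: 0.2
time: 81.95
tool_pos: [524.1, -101.7, 82.9]
tcp_rot: [3.124, 0.042, 0.043]
contact_force: [-11.2, 4.6, 36.4]
grip_width: 0.5
time: 82.15
tool_pos: [523.9, -101.6, 83.0]
tcp_rot: [3.123, 0.04, 0.043]
contact_force: [-8.2, 3.1, 25.2]
grip_width: 0.3
time: 82.35
tool_pos: [523.9, -101.6, 83.0]
tcp_rot: [3.121, 0.037, 0.044]
contact_force: [-8.7, 2.6, 26.9]
grip_width: 0.5
```

Bottomed at TCP z = 83, so the fingertips are level with the caddy's top. Now raise and verify all three.

```bash
python3 -m jog '[1,0,0,-20,0,1,0,0,-25,0,1,-15,0,-25,0,1,-25,0,-25,0,1,-25,20,-10,0]';python3 -m jog '[1,-10,20,-20,0,1,0,20,-20,0,1,0,0,0,0]';python3 -c "
from h import *
for n in ('wrist','side','scene'):
    c,a,d=snap(n,'f_'+n);P=cloud(c,d);hsv=cv2.cvtColor(a,cv2.COLOR_RGB2HSV)
    top=(d>0)&(np.abs(P[...,2]-58)<8)&(np.abs(P[...,0]-527)<66)&(P[...,1]<-50)&(P[...,1]>-302)
    for nm,(x,y) in {'p0':(530.3,-253),'p1':(527.3,-177),'p2':(524.3,-101.2)}.items():
        r=top&(np.abs(P[...,0]-x)<55)&(np.abs(P[...,1]-y)<35)
        steel=r&((hsv[...,1]<60))
        q=P[steel]
        if len(q)<20: print(n,nm,len(q));continue
        rc=cv2.minAreaRect(q[:,:2].astype(np.float32))
        A=np.c_[q[:,:2]-[x,y],np.ones(len(q))];co=np.linalg.lstsq(A,q[:,2],rcond=None)[0]
        print(n,nm,len(q),'off',np.round(np.array(rc[0])-[x,y],1),'size',np.round(rc[1],0),'z',co[2].round(1),'slope',co[:2].round(3),'wood z',np.median(P[top&(hsv[...,1]>90)&(np.abs(P[...,0]-527)>52)][:,2]).round(1))
print(get_obs()['tool_pos'],get_obs()['contact_force'])
crop('f_side','f_sc',140,90,370,260,3.4)
"
```

```text
time: 82.85
tool_pos: [463.5, -120.8, 193.8]
tcp_rot: [3.122, 0.037, 0.047]
contact_force: [-0.3, -1.7, 0.5]
grip_width: 0.5
time: 83.15
tool_pos: [454.5, -162.7, 238.6]
tcp_rot: [3.119, 0.034, 0.046]
contact_force: [0.3, -1.1, -0.8]
grip_width: 0.6
wrist p0 2811 off [3.5 3.8] size [91. 56.] z 57.5 slope [-0.    -0.007] wood z 57.6
wrist p1 2960 off [-2.5  2. ] size [92. 56.] z 57.3 slope [ 0.003 -0.006] wood z 57.6
wrist p2 2931 off [-1.9  0.6] size [92. 57.] z 57.2 slope [0.002 0.008] wood z 57.6
side p0 188 off [3.9 1.7] size [94. 67.] z 57.3 slope [0.016 0.079] wood z 58.3
side p1 212 off [-3.2  4. ] size [92. 55.] z 58.8 slope [-0.001  0.008] wood z 58.3
side p2 256 off [-2.4  3.6] size [95. 62.] z 58.7 slope [-0.002 -0.002] wood z 58.3
scene p0 180 off [1.1 0.1] size [98. 63.] z 56.9 slope [0.006 0.044] wood z 57.3
scene p1 208 off [-2.4 -0.6] size [97. 61.] z 57.3 slope [-0.005  0.028] wood z 57.3
scene p2 240 off [-2.6 -2. ] size [96. 61.] z 57.3 slope [0.007 0.016] wood z 57.3
[ 453.05873504 -159.77133849  235.18974035] [0.52588807 0.32916179 0.33126467]
```

View pics/f_wrist.png

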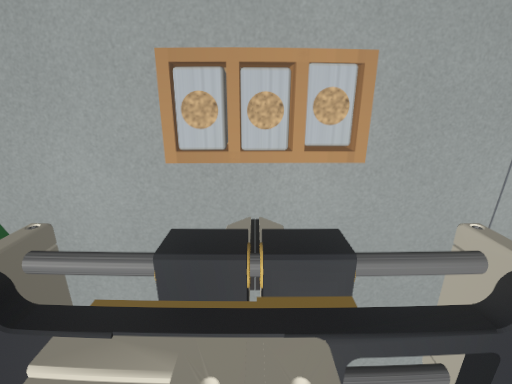

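View pics/f_sc.png

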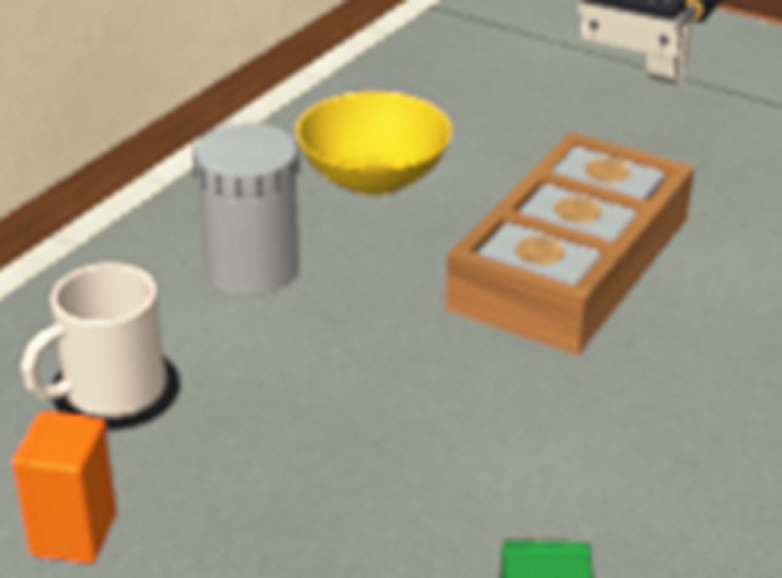

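The pictures show all three tins in the caddy, lid up, tops level with the wood to within about 0.5 mm. By the wrist camera their centres are within about 5 mm of the pockets'. The arm touches nothing, so I'm handing in.

```bash
python3 -c "
from plant import close_job
print(close_job())"
```

```text
the job is handed in; nothing more can be done
None
```

The job is handed in at about 83 s of the 210 s allowed, with all three tins lid up in the caddy and pressed flush. The hand-in gives no verdict, so this rests on my own last pictures.

**How each tin was turned**
- **Tins a and b:** I pushed them over at the top from the lid side, and each fell lid up.
- **Tin c:** Two attempts failed first: levering it against the caddy's edge, then flipping it in a pocket, where it jammed. A very light pinch at one end then let it swing upright on the table, and I pushed it over lid up.

Before any tin went in for good, all three lay lid up on the table. Tin c then went into pocket0, tin a into pocket1 and tin b into pocket2, each pressed down until it stopped.

**Last checks**
- **Height:** tin tops are 57.2–57.5 mm against 57.6 mm for the wood in the wrist camera. The scene camera agrees to 0.4 mm. The side camera reads 1 mm below to 0.5 mm above.
- **Position:** centres are about 2–5 mm from the pocket centres, against the 10 mm limit.
- **Tilt:** slopes are below 0.01 in the wrist camera. The side and scene cameras gave slopes up to 0.08 at pocket0, but from few pixels and with oversized outlines, so I put that down to noise at the wood's edge.
- **Surroundings:** the mug, canister and bowl show no movement in the pictures, and the arm was clear of everything at hand-in.

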